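# Tip the plaster offcuts into the scrap hopper

## Task

Clear away the small plaster offcuts and rosettes (about 6 cm) lying loose on the bench: swing the scrap hopper's cover well up (at least 65 degrees), collect every piece in the steel tray, and only when all are in the tray together, carry it over and tip the lot into the hopper over the tray's lip. Then set the empty tray back upright and squarely in the middle of its board and lower the cover gently until it rests closed, without letting it slam. Leave everything else on the bench where it is.

Things in the scene. Friction and masses are not known exactly. Their poses are not given: they have to be found in the camera images.
- hopper: open-topped sheet-steel scrap hopper fixed to the bench, 210 (x) x 240 (y) mm outside, 135 mm high, walls and floor 5 mm; origin under its centre, z up. Its cover is hinged along the +x rim (far from the robot). A green motor box (130 mm high, motor on it to 177 mm) stands on its -y side, out to y = -220 mm, x = -55 to 95 mm; the tray is on its +y side
- hopper_mouth (a point): centre of the hopper's mouth, at rim height (135 mm above the bench); axes as the hopper
- cover (a joint): angle of the hopper's flat cover: 0 closed, resting on the rim; 1.57 upright; stop at 1.75. A stiff friction hinge (0.6 N m; cover 0.35 kg): it stays where it is left and needs 2 to 5 N at the bar
- cover_bar (a point): middle of the cover's pull bar: 12 mm round bar, 110 mm along the hopper's y, in the cover's plane, 252 mm from the hinge axis. A 34 mm wide opening between bar and cover edge takes a finger (open the gripper to 30 mm at most there). The point turns with the cover. The bar can turn in the grip, so the tool may point down all the way
- cover_hinge (a point): middle of the cover's hinge axis (along the hopper's y) on the far rim, 105 mm from the hopper's centre, 135 mm up
- board: plywood board fixed to the bench, 260 (x) x 190 (y) x 10 mm, on which the tray lives; origin under its centre, so its top is 10 mm above the origin
- tray: loose sheet-steel tray, 220 (x) x 135 (y) mm, walls 55 mm high and 5 mm thick, floor 5 mm, 0.28 kg; origin under its centre. The +x end has no wall: the floor slopes up from x = 70 mm to a lip 20 mm high at x = 110 mm, over which the contents are tipped. A bail handle crosses it, its posts rising from the middle of the side walls to 135 mm
- tray_grip (a point): centre of the tray's wooden grip, a flat slat 10 mm thick, 32 mm tall, 130 mm along the tray's y, at (-50, 0, 120) mm in the tray frame; axes as the tray. The slat leans 30 degrees (top towards the tray's -x): pinch it with the tool leaning alike, fingers pointing down and 30 degrees towards the tray's +x, closing across the slat
- tray_lip (a point): middle of the tray's pouring lip, at (110, 0, 20) mm in the tray frame; axes as the tray
- offcut_a: white plaster cornice offcut, a stepped block: foot 62 (x) x 46 (y) x 20 mm high, with a 62 x 28 x 12 mm step centred on top (32 mm high in all), about 70 g; origin at the centre of its underside, z up. May be absent.
- offcut_b: white plaster cornice offcut, a stepped block: foot 62 (x) x 46 (y) x 20 mm high, with a 62 x 28 x 12 mm step centred on top (32 mm high in all), about 70 g; origin at the centre of its underside, z up. May be absent.
- offcut_c: white plaster cornice offcut, a stepped block: foot 62 (x) x 46 (y) x 20 mm high, with a 62 x 28 x 12 mm step centred on top (32 mm high in all), about 70 g; origin at the centre of its underside, z up. May be absent.
- rosette_a: white plaster rosette, a round reject casting: foot disc 60 mm across and 18 mm high, 36 mm boss on top (28 mm high in all), about 70 g; origin at the centre of its underside, z up. May be absent.
- rosette_b: white plaster rosette, a round reject casting: foot disc 60 mm across and 18 mm high, 36 mm boss on top (28 mm high in all), about 70 g; origin at the centre of its underside, z up. May be absent.
- brush: flat brush lying on the bench, about 200 mm long; origin at the centre of its underside; leave it alone
- spatula: spatula lying on the bench left of the robot, about 250 mm long; origin at the centre of its underside; leave it alone
- bowl: terracotta bowl, 120 mm across, 65 mm high; origin at the centre of its underside; leave it alone
- can: closed tin, 72 mm across, 75 mm high; origin at the centre of its underside; leave it alone
- jar: glass jar, 70 mm across, 90 mm high; origin at the centre of its underside; leave it alone

How it is judged:
By the outcome, as a careful person would: the job done as asked, in the order asked, and still so for the second after the job is handed in, with the robot touching nothing.
Of offcut_a, offcut_b, offcut_c, rosette_a, rosette_b only 3 to 5 are there at a start; the rules pass over those that are not, and their reading is None.
At some moment in a run one of offcut_a, offcut_b, offcut_c, rosette_a, rosette_b, tray may be knocked a few centimetres aside while the robot is not near it.
It also fails if it takes over 210 s, if anything falls off the work surface, if the arm or the gripper's body presses on something with over 40 N, if the wrist force passes 120 N, or if a joint passes its speed limit or range.

## Robot

A 6-joint arm with a two-finger parallel gripper is mounted at the origin on the work surface. World frame = base frame: x ahead of the robot, y to its left, z up, the work surface at z = 0. Lengths are in mm, angles in rad, forces in N, time in s.
With the tool pointing down it reaches from about 350 to 975 mm from the base axis. Payload 7.1 kg.
Tool frame: the origin (TCP) lies on the centre line of the jaws, within the pads' length; the fingertips stand 14 mm ahead of it and the grasp point (between the pads) lies 5 mm behind it; x points along the fingers, z is the direction in which the jaws open and shut, and the axes are right-handed (so a half turn about x gives the same grasp; the last joint's range is limited). The gripper opens to 88 mm and grips with 3 to 60 N. Pads are 20 mm wide; open, the fingers measure 115 mm over their backs; the gripper's body (75 mm by 178 mm) begins 61 mm behind the grasp point.
Start: joints at [-1.222, 0.423, 1.63, -0, 1.089, -0.019], TCP at [224.744, -583.177, 236.675] pointing down, gripper open.
Joint ranges: [-3, 3], [-0.9, 2.11], [0.09, 2.58], [-1.31, 4.45], [0.11, 2.69], [-2.54, 2.54]. Speed limits (rad/s): [2.39, 2.39, 3.01, 3.14, 3.14, 3.14].

## Interface

Orientations are given as a rotation vector (axis times angle).
In Python, from workcell import ctrl gives the robot as it stands.
- The arm moves only by the tool servo_tool, never from a script. Its argument "plan" is a list that holds one entry, the list of rows, each a list of 7 numbers: the shift along the tool's x, y, z in cm, then the turn, a rotation vector about the tool's x, y, z in rad, then the finger opening in cm, from 0 to 8.78. A call has 1 to 8 rows; each row is the pose to reach, as a shift and turn from the pose commanded when the call began, along the tool's axes at that moment; what a row does not reach only later rows make up. A row lasts 1/12 s, in which the tool goes at most 41.7 mm and 7.16 degrees, less where a joint would pass 70% of its speed; a pose out of reach is approached as far as the arm can. A call with a gripper value outside its range is refused whole. The fingers move at their own pace and stop on an object; the grip force is fixed at half the most. Time passes only in rows, so rows that repeat a pose let the fingers close. It gives the time, the measured TCP pose, the force and the opening at its end, in the units of the state.
- ctrl.get_obs(): the state, without advancing time (a new reading comes with each control period).
- ctrl.get_image(name): name is "scene" or "side" or "wrist"; returns the picture (384x512x3 uint8, red, green, blue); there is no depth.
- ctrl.calibration(name): a dict with "K" (3x3 intrinsics, pixels), "view" (4x4, takes a point from world to camera coordinates). Camera axes: x right, y up, looking along -z (the intrinsics and any distortion apply to the point x, -y, -z); pixel columns grow to the right and rows downward; lengths in mm; the calibration is good to about 2 mm. The wrist camera is an equidistant fisheye: a pixel r from the principal point sees the ray r / f radians off the axis. A picture is of the moment at which its call begins: read the wrist's pose just before it. calibration takes no time and is no camera call; for the wrist camera it gives the pose at the moment of the call.
- ctrl.close_job(): hands the job in, once; it reports no verdict.
The state is a dict: "t": time; "qpos": joint angles; "qvel": joint speeds; "joint_torque": joint torques, N m; "ee_pos": TCP position; "orientation": TCP orientation; "ft_force": force on the tool from outside, world axes, zero at the start; "moment": the same for the moment, N m; "width": finger opening in mm.
Only numpy, scipy, OpenCV 4.12 (cv2) and the standard library are available. Lean on these libraries where they do the work, as an engineer would, in place of code of your own. Each camera call takes 0.05 s, during which the arm holds its last target.

## Working session

There is one attempt and no reset: what is moved stays moved. The work goes in short steps, Python scripts to look and compute and a tool call to move; the robot and the scene stay as the last step left them, time stands still between calls to the robot, and variables do not carry over. Pictures are saved under pics/ and viewed, and the job is handed in when it is done.

Besides the shell and the picture viewer there is one more tool, called after "Emit:" as name(argument=value, ...), one argument or row to a line, values as JSON. servo_tool: Moves the arm, as the interface text tells. Its arguments: {"type":"object","properties":{"plan":{"type":"array","items":{"type":"array","items":{"type":"array","items":{"type":"number"}}}}},"required":["plan"]}

```bash
ls; mkdir -p pics; python3 - <<'E'
from workcell import ctrl
import cv2
print(ctrl.get_obs())
for n in ("scene","side","wrist"):
    im=ctrl.get_image(n); cv2.imwrite(f"pics/{n}0.png",im[:,:,::-1]); c=ctrl.calibration(n); print(n,c)
E
```

```text
pics
{'t': 0.0, 'qpos': array([-1.22198746e+00,  4.23838314e-01,  1.63067720e+00, -3.08989812e-05,
        1.08860240e+00, -1.89723696e-02]), 'qvel': array([-0.00084487,  0.00140681,  0.00214282,  0.00166121, -0.00067246,
        0.0012375 ]), 'joint_torque': array([-1.86005433e-03, -5.44630659e+01, -2.73669416e+01,  6.41836622e-02,
        2.27121584e-02, -1.25349575e-04]), 'ee_pos': array([ 224.56718018, -582.69277572,  235.90828997]), 'orientation': array([ 0.93502845,  1.36233437, -0.93360099]), 'ft_force': array([ 0.43603726,  0.33181784, -0.42471919]), 'moment': array([ 0.02076663, -0.01791647,  0.0117375 ]), 'width': 87.92243351647588}
scene {'K': array([[393.35705463,   0.        , 255.94192105],
       [  0.        , 393.35705463, 195.22682279],
       [  0.        ,   0.        ,   1.        ]]), 'view': array([[ 7.17529329e-01,  6.96412716e-01,  1.26882115e-02,
        -3.88156312e+02],
       [-4.73313244e-01,  4.74138855e-01,  7.42406168e-01,
         2.07545257e+02],
       [ 5.11005122e-01, -5.38703698e-01,  6.69829897e-01,
        -1.94916319e+03],
       [ 0.00000000
[... 400 characters left out ...]
83025e+02],
       [-5.17830659e-01,  5.70140857e-01,  6.37801546e-01,
        -1.03926849e+03],
       [ 0.00000000e+00,  0.00000000e+00,  0.00000000e+00,
         1.00000000e+00]])}
wrist {'K': array([[297.31863964,   0.        , 256.26963753],
       [  0.        , 297.31863964, 194.88880517],
       [  0.        ,   0.        ,   1.        ]]), 'view': array([[ 3.59181224e-01, -9.33266504e-01, -1.57531224e-03,
        -6.24520140e+02],
       [ 9.04753159e-01,  3.48620515e-01, -2.44715055e-01,
         2.96730687e+01],
       [ 2.28933550e-01,  8.64717844e-02,  9.69593760e-01,
        -3.89965022e+02],
       [ 0.00000000e+00,  0.00000000e+00,  0.00000000e+00,
         1.00000000e+00]])}
```

View pics/scene0.png

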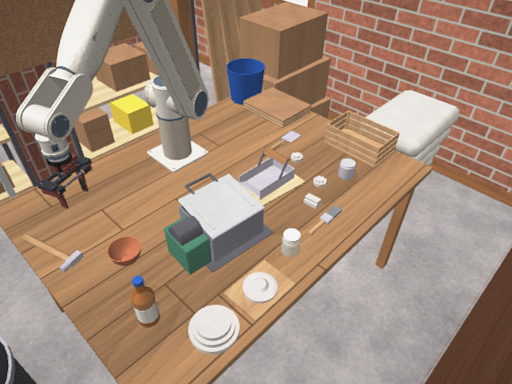

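View pics/side0.png

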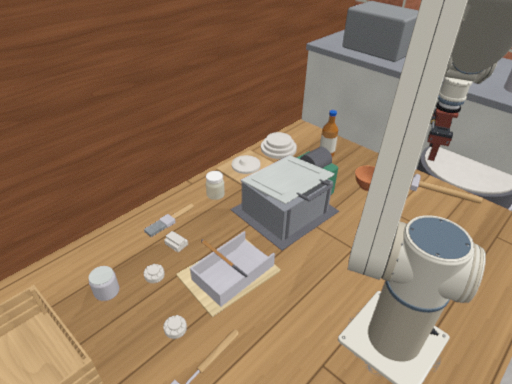

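View pics/wrist0.png

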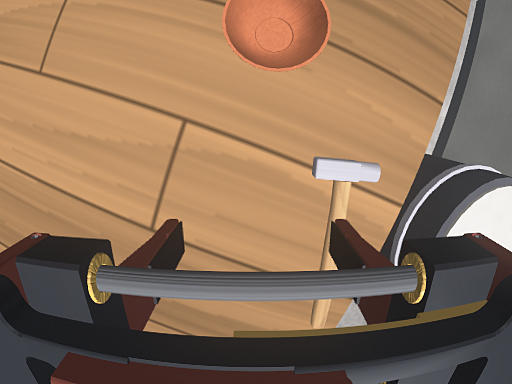

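```bash
cat > h.py <<'E'
import numpy as np, cv2
from scipy.spatial.transform import Rotation as R
from scipy.optimize import least_squares
def ctrl_():
    from workcell import ctrl
    return ctrl
def proj(c,P):
    P=np.atleast_2d(P); V=c["view"]; q=P@V[:3,:3].T+V[:3,3]
    x,y,z=q[:,0],-q[:,1],-q[:,2]; K=c["K"]
    return np.c_[K[0,0]*x/z+K[0,2],K[1,1]*y/z+K[1,2]]
def ray(c,uv,fish=False):
    K=c["K"];V=c["view"]
    a=(uv[0]-K[0,2])/K[0,0]; b=(uv[1]-K[1,2])/K[1,1]
    if fish:
        r=np.hypot(a,b); s=np.sin(r)/max(r,1e-9); d=np.array([a*s,-b*s,-np.cos(r)])
    else: d=np.array([a,-b,-1.])
    d=V[:3,:3].T@d; o=-V[:3,:3].T@V[:3,3]
    return o,d/np.linalg.norm(d)
def onz(c,uv,z,fish=False):
    o,d=ray(c,uv,fish); return o+d*(z-o[2])/d[2]
def crop(src,dst,x0,y0,x1,y1,s):
    im=cv2.imread(src)[y0:y1,x0:x1]; im=cv2.resize(im,None,fx=s,fy=s,interpolation=cv2.INTER_CUBIC)
    # ticks
    for x in range((x0//10+1)*10,x1,10): 
        cv2.line(im,((x-x0)*s,0),((x-x0)*s,6 if x%50 else 14),(0,0,255),1)
        if x%20==0: cv2.putText(im,str(x),((x-x0)*s-10,20),0,.35,(0,0,255),1)
    for y in range((y0//10+1)*10,y1,10):
        cv2.line(im,(0,(y-y0)*s),(6,(y-y0)*s),(0,0,255),1)
        if y%20==0: cv2.putText(im,str(y),(8,(y-y0)*s+4),0,.35,(0,0,255),1)
    cv2.imwrite(dst,im)
E
python3 -c "
from h import *
crop('pics/scene0.png','pics/s1.png',150,120,360,270,3)
crop('pics/side0.png','pics/d1.png',130,130,345,345,3)
crop('pics/scene0.png','pics/s2.png',180,220,340,350,4)
"
```

```text
(no output)
```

View pics/s1.png

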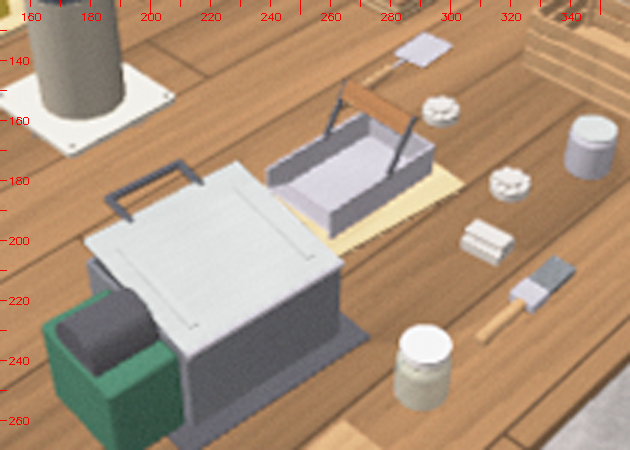

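View pics/d1.png

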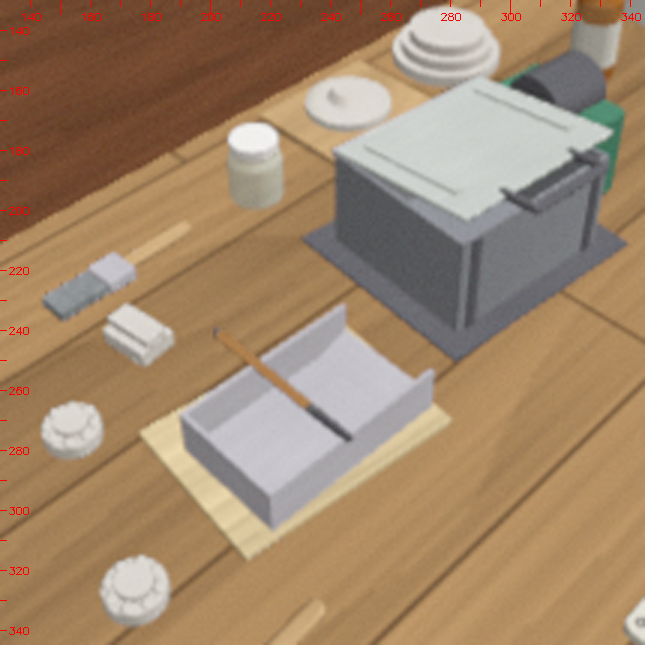

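View pics/s2.png

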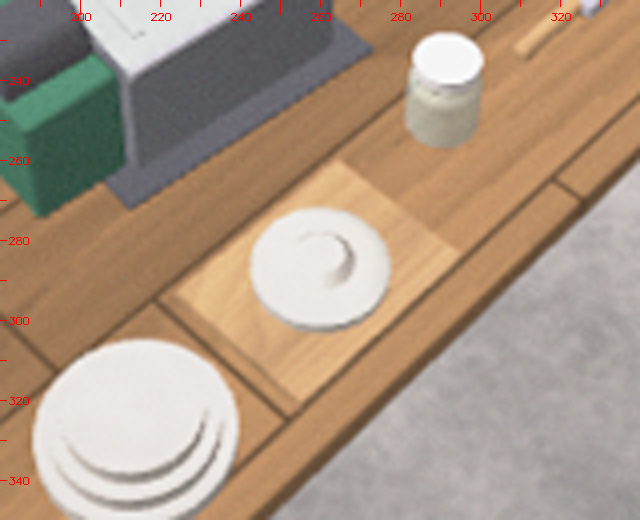

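```bash
cat > m1.py <<'E'
from h import *
ctrl=ctrl_(); cs=ctrl.calibration("scene"); cd=ctrl.calibration("side")
def show(n,c,pts,z):
    print(n,[tuple(np.round(onz(c,p,z)[:2],0)) for p in pts])
show("cover scene",cs,[(228.7,174),(264.3,208),(212.7,238.3),(178.3,200)],139)
show("cover side",cd,[(291.3,156),(334,174.3),(286.7,202.7),(241,180)],139)
show("bar scene",cs,[(185.7,186.7),(211.3,174.3)],139)
show("board scene",cs,[(305,182.3),(260.7,204.7)],10)
show("board side",cd,[(176.7,274.3),(212.7,316),(280,270)],10)
show("bar side",cd,[(308,198),(329,184)],139)
f=lambda x,y:(130+x/3,130+y/3)
show("tray side top",cd,[f(182,415),f(275,525-40),f(433,370),f(345,305)],65)
g=lambda x,y:(150+x/3,120+y/3)
show("tray scene top",cs,[g(268,172),g(330,213),g(434,147),g(365,115)],65)
show("slat scene",cs,[g(345,90),g(413,115)],130)
show("slat side",cd,[f(217,331),f(310,408)],130)
show("hopper feet side",cd,[f(463,330),],0)
show("ros side",cd,[f(72,425),f(135,582)],28)
show("ros scene",cs,[g(442,108),g(510,181)],28)
show("off side",cd,[f(138,330)],28); show("off scene",cs,[g(488,237)],28)
E
python3 m1.py
```

```text
cover scene [(np.float64(427.0), np.float64(-46.0)), (np.float64(668.0), np.float64(-89.0)), (np.float64(645.0), np.float64(-323.0)), (np.float64(407.0), np.float64(-288.0))]
cover side [(np.float64(635.0), np.float64(-327.0)), (np.float64(451.0), np.float64(-343.0)), (np.float64(471.0), np.float64(-104.0)), (np.float64(662.0), np.float64(-86.0))]
bar scene [(np.float64(366.0), np.float64(-220.0)), (np.float64(378.0), np.float64(-97.0))]
board scene [(np.float64(595.0), np.float64(264.0)), (np.float64(554.0), np.float64(15.0))]
board side [(np.float64(584.0), np.float64(269.0)), (np.float64(396.0), np.float64(291.0)), (np.float64(369.0), np.float64(37.0))]
bar side [(np.float64(436.0), np.float64(-171.0)), (np.float64(431.0), np.float64(-283.0))]
tray side top [(np.float64(532.0), np.float64(251.0)), (np.float64(406.0), np.float64(245.0)), (np.float64(396.0), np.float64(36.0)), (np.float64(526.0), np.float64(32.0))]
tray scene top [(np.float64(408.0), np.float64(32.0)), (np.float64(534.0), np.float64(31.0)), (np.float64(541.0), np.float64(248.0)), (np.float64(414.0), np.float64(234.0))]
slat scene [(np.float64(408.0), np.float64(192.0)), (np.float64(520.0), np.float64(217.0))]
slat side [(np.float64(543.0), np.float64(192.0)), (np.float64(408.0), np.float64(196.0))]
hopper feet side [(np.float64(449.0), np.float64(-80.0))]
ros side [(np.float64(628.0), np.float64(318.0)), (np.float64(440.0), np.float64(384.0))]
ros scene [(np.float64(456.0), np.float64(373.0)), (np.float64(646.0), np.float64(304.0))]
off side [(np.float64(687.0), np.float64(191.0))]
off scene [(np.float64(699.0), np.float64(183.0))]
```

```bash
cat > m2.py <<'E'
from h import *
ctrl=ctrl_(); cs=ctrl.calibration("scene"); cd=ctrl.calibration("side")
g=lambda x,y:(150+x/3,120+y/3)
f=lambda x,y:(130+x/3,130+y/3)
def Rz(a): return np.array([[np.cos(a),-np.sin(a),0],[np.sin(a),np.cos(a),0],[0,0,1]])
def cov(p,l,y):  # point on cover
    x,yy,a,th,W,z0=p
    P=np.array([105-l*np.cos(th),y,135+z0*0+l*np.sin(th)])+z0*np.array([np.sin(th),0,np.cos(th)])
    return Rz(a)@P+[x,yy,0]
def hp(p,P): return Rz(p[2])@np.array(P,float)+[p[0],p[1],0]
def res(p):
    W=p[4]; r=[]
    for c,pts in ((cs,[g(236,162),g(343,264),g(188,355),g(85,240)]),):
        P=[cov(p,212,W),cov(p,0,W),cov(p,0,-W),cov(p,212,-W)]
        r+=list((proj(c,P)-pts).ravel())
    P=[cov(p,0,-W),cov(p,212,-W),cov(p,212,W),cov(p,0,W)]
    r+=list((proj(cd,P)-[f(484,78),f(612,133),f(470,218),f(333,150)]).ravel())
    r+=list((proj(cd,hp(p,[-105,120,0]))-[f(463,330)]).ravel())
    r+=list((proj(cs,[cov(p,252,-55),cov(p,252,55)])-[g(108,200),g(183,163)]).ravel())
    return np.array(r)
s=least_squares(res,[548,-196,-.1,.3,120,4],loss='soft_l1')
print(np.round(s.x,3)); print(np.round(res(s.x).reshape(-1,2),1))
print("bar",cov(s.x,252,0))
# board
def resb(p):
    P=[hp(p,[x,y,10]) for x,y in ((-130,95),(-130,-95),(130,-95))]
    r=(proj(cd,P)-[(176.7,274.3),(212.7,316),(280,270)])
    P=[hp(p,[x,y,10]) for x,y in ((-130,95),(130,95))]
    r2=(proj(cs,P)-[(305,182.3),(260.7,204.7)])
    return np.r_[r.ravel(),r2.ravel()]
b=least_squares(resb,[477,152,-1.67]); print("board",np.round(b.x,3)); print(np.round(resb(b.x).reshape(-1,2),1))
def rest(p):
    hg=65
    P=[hp(p,[x,y,hg]) for x,y in ((-110,67.5),(-110,-67.5),(70,-67.5),(70,67.5))]
    P=P[:2]+[hp(p,[-110,-67.5,10]),hp(p,[-50-8,65,144]),hp(p,[-58,-65,144])]
    r=(proj(cd,P)-[f(182,415),f(275,490),f(275,527),f(217,331),f(310,408)])[[0,1,2,3]]
    P=[hp(p,[x,y,hg]) for x,y in ((-110,67.5),(-110,-67.5))]+[hp(p,[-58,-65,144]),hp(p,[-58,65,144])]
    r2=(proj(cs,P)-[g(434,147),g(365,115),g(346,82),g(415,112)])
    return np.r_[r.ravel(),r2.ravel()]
t=least_squares(rest,[477,152,-1.67],loss='soft_l1'); print("tray",np.round(t.x,3)); print(np.round(rest(t.x).reshape(-1,2),1))
E
python3 m2.py
```

```text
[ 5.47602e+02 -1.97668e+02 -8.50000e-02  1.48000e-01  1.18139e+02
  2.01700e+00]
[[-0.4  0.1]
 [-1.2 -0.3]
 [-0.7  0.1]
 [-0.6  0.1]
 [-2.1 -0.1]
 [-0.6 -0.3]
 [-1.9  0.1]
 [ 0.5  0.1]
 [-3.   1.1]
 [-0.  -0.3]
 [-1.5  0.3]]
bar [ 404.15701698 -185.42161811  174.03667274]
board [477.047 151.907  -1.686]
[[-0.6 -0.2]
 [-0.7 -0.1]
 [ 0.9 -0.3]
 [-0.5 -1.5]
 [-0.1  0.6]]
tray [470.623 140.304  -1.555]
[[-0.9 -0.7]
 [ 0.   0.3]
 [ 0.8 -0. ]
 [-0.5 -0.6]
 [-0.3 -0.7]
 [ 0.2 -2.6]
 [-0.1 -0.7]
 [-0.6  1.5]]
```

```bash
cat >> h.py <<'E'
import json,os
def obs():
    o=ctrl_().get_obs(); 
    d={k:np.array(v).tolist() for k,v in o.items()}
    with open("log.jsonl","a") as f: f.write(json.dumps(d)+"\n")
    return o
def frame(point,z):
    x=np.array(point,float);x/=np.linalg.norm(x); z=np.array(z,float); z-=x*(x@z); z/=np.linalg.norm(z)
    return np.c_[x,np.cross(z,x),z]
def rows(wps,n,w,o=None,start=None):
    """wps: list of (pos,R); total n rows spread; print rows relative to current measured"""
    if start is None:
        o=o or obs(); p0=np.array(o["ee_pos"]); R0=R.from_rotvec(o["orientation"]).as_matrix()
    else: p0,R0=start
    pts=[(p0,R0)]+[(np.array(p,float),Rm) for p,Rm in wps]
    out=[]
    m=len(wps)
    for i in range(1,n+1):
        s=i/n*m; k=min(int(np.ceil(s-1e-9))-1,m-1); u=s-k
        a,b=pts[k],pts[k+1]
        p=a[0]+u*(b[0]-a[0]); dr=R.from_matrix(a[1].T@b[1]).as_rotvec()
        Rm=a[1]@R.from_rotvec(u*dr).as_matrix()
        sh=R0.T@(p-p0)/10; t=R.from_matrix(R0.T@Rm).as_rotvec()
        out.append([round(float(v),2) for v in sh]+[round(float(v),3) for v in t]+[w])
    print(json.dumps([out]).replace(" ",""))
    return pts[-1]
def alt(Rm): # half turn
    return Rm@np.diag([1,-1,-1])
E
python3 - <<'E'
from h import *
o=obs(); Rm=R.from_rotvec(o["orientation"]).as_matrix(); print(np.round(Rm,3))
c=ctrl_().calibration("wrist"); V=c["view"]; 
print("cam in tool pos",Rm.T@(-V[:3,:3].T@V[:3,3]-o["ee_pos"])); print("cam axes in tool (cols)",np.round(Rm.T@V[:3,:3].T,3))
E
```

```text
[[-0.     0.933  0.36 ]
 [ 0.001  0.36  -0.933]
 [-1.    -0.    -0.001]]
cam in tool pos [-148.24920656   66.38503706    0.37964281]
cam axes in tool (cols) [[ 0.001  0.245 -0.97 ]
 [-0.     0.97   0.245]
 [ 1.     0.     0.001]]
```

```bash
python3 - <<'E'
from h import *
Rb=frame([0,0,-1],[np.cos(-.085),np.sin(-.085),0])
o=obs();p0=o["ee_pos"];R0=R.from_rotvec(o["orientation"]).as_matrix()
dr=R.from_matrix(R0.T@Rb).as_rotvec()
tgt=np.array([404,-185,330.]); mid=(p0+tgt)/2; Rmid=R0@R.from_rotvec(dr/2).as_matrix()
e=rows([(mid,Rmid)],8,6.0)
rows([(tgt,Rb)],8,3.0,start=(mid,Rmid))
E
```

```text
[[[-0.58,1.94,-1.92,-0.07,-0.0,-0.0,6.0],[-1.17,3.88,-3.84,-0.14,-0.0,-0.0,6.0],[-1.75,5.82,-5.75,-0.21,-0.0,-0.0,6.0],[-2.34,7.76,-7.67,-0.28,-0.0,-0.0,6.0],[-2.92,9.7,-9.59,-0.349,-0.0,-0.0,6.0],[-3.51,11.64,-11.51,-0.419,-0.0,-0.0,6.0],[-4.09,13.58,-13.42,-0.489,-0.0,-0.0,6.0],[-4.68,15.52,-15.34,-0.559,-0.0,-0.0,6.0]]]
[[[-0.59,2.66,-0.6,-0.07,-0.0,-0.0,3.0],[-1.17,5.32,-1.19,-0.14,-0.0,-0.0,3.0],[-1.76,7.99,-1.79,-0.21,-0.0,-0.0,3.0],[-2.34,10.65,-2.39,-0.28,-0.0,-0.0,3.0],[-2.93,13.31,-2.98,-0.349,-0.0,-0.0,3.0],[-3.52,15.97,-3.58,-0.419,-0.0,-0.0,3.0],[-4.1,18.63,-4.18,-0.489,-0.0,-0.0,3.0],[-4.69,21.29,-4.77,-0.559,-0.0,-0.0,3.0]]]
```

Emit:
servo_tool(
  plan=[
    [[-0.6, 2, -2, -0.07, 0, 0, 6], [-1.2, 4, -4, -0.14, 0, 0, 6], [-1.8, 6, -6, -0.21, 0, 0, 6], [-2.4, 8, -8, -0.28, 0, 0, 6], [-2.9, 10, -10, -0.35, 0, 0, 6], [-3.5, 12, -12, -0.42, 0, 0, 6], [-4.1, 13.5, -13.5, -0.49, 0, 0, 6], [-4.7, 15.5, -15.3, -0.56, 0, 0, 6]],
  ],
)

```text
t: 0.82
ee_pos: [314.4, -383.6, 283.8]
orientation: [0.501, 1.512, -0.501]
ft_force: [0.3, -1.0, 0.3]
width: 60.2
```

Emit:
servo_tool(
  plan=[
    [[-0.6, 2.7, -0.6, -0.07, 0, 0, 3], [-1.2, 5.3, -1.2, -0.14, 0, 0, 3], [-1.8, 8, -1.8, -0.21, 0, 0, 3], [-2.3, 10.6, -2.4, -0.28, 0, 0, 3], [-2.9, 13.3, -3, -0.35, 0, 0, 3], [-3.5, 16, -3.6, -0.42, 0, 0, 3], [-4.1, 18.6, -4.2, -0.49, 0, 0, 3], [-4.7, 21.3, -4.8, -0.559, 0, 0, 3]],
  ],
)

```text
t: 1.48
ee_pos: [403.8, -184.1, 330.9]
orientation: [0.063, 1.57, -0.063]
ft_force: [0.2, -0.4, 0.3]
width: 30.0
```

```bash
python3 - <<'E'
from h import *
o=obs(); print(o["t"],o["ee_pos"],o["orientation"],o["width"])
c=ctrl_()
np.save("w1.npy",c.calibration("wrist")["view"]); im=c.get_image("wrist"); cv2.imwrite("pics/w1.png",im[:,:,::-1])
o=obs(); print(o["t"],o["ee_pos"],o["width"])
E
```

```text
1.4833 [ 403.76156685 -184.11663458  330.884527  ] [ 0.06334881  1.57004901 -0.06332053] 29.9791812657913
1.5333 [ 405.55114381 -181.32507723  332.00997225] 29.86184166831736
```

View pics/w1.png

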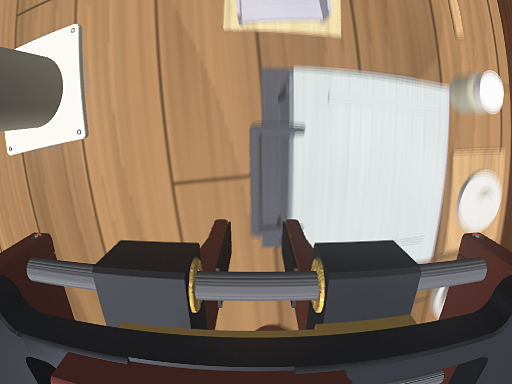

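```bash
python3 - <<'E'
from h import *
c=ctrl_()
for i in range(2): c.get_image("side")
o=obs(); print(o["t"],o["ee_pos"],o["orientation"])
np.save("w2.npy",c.calibration("wrist")["view"]); im=c.get_image("wrist"); cv2.imwrite("pics/w2.png",im[:,:,::-1])
crop("pics/w2.png","pics/w2c.png",220,50,470,260,3)
o=obs(); print(o["t"],o["ee_pos"],o["width"])
E
```

```text
1.6333 [ 404.19455795 -184.2672825   330.98617722] [ 0.06343831  1.56919692 -0.06397537]
1.6833 [ 403.70723664 -185.06731726  330.64982283] 29.64405531085667
```

View pics/w2c.png

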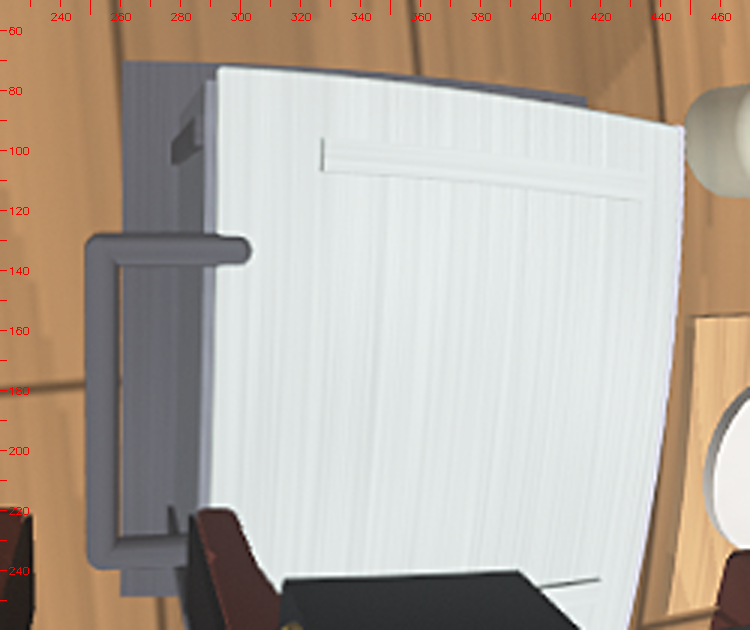

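```bash
python3 - <<'E'
from h import *
c=ctrl_().calibration("wrist"); c["view"]=np.load("w2.npy")
for z in (168,174,180):
  print(z,[np.round(onz(c,p,z,True)[:2],1) for p in ((254,131.5),(254,183),(253.6,236.5))])
print([np.round(onz(c,p,138,True)[:2],1) for p in ((448,92.5),)], [np.round(onz(c,p,165,True)[:2],1) for p in ((292.5,72.5),)])
# triangulate bar middle with scene & side
def tri(obs_):
    A=np.zeros((3,3));b=np.zeros(3)
    for cc,uv,f in obs_:
        o,d=ray(cc,uv,f); M=np.eye(3)-np.outer(d,d);A+=M;b+=M@o
    X=np.linalg.solve(A,b); 
    return X,[round(float(np.linalg.norm((np.eye(3)-np.outer(ray(cc,uv,f)[1],ray(cc,uv,f)[1]))@(X-ray(cc,uv,f)[0]))),1) for cc,uv,f in obs_]
cs=ctrl_().calibration("scene")
print(tri([(c,(254,131.5),True),(cs,(211.3,174.3),False)]))
print(tri([(c,(253.6,236.5),True),(cs,(186,187),False)]))
E
```

```text
168 [array([ 406.5, -128.8]), array([ 402. , -183.4]), array([ 396.4, -244.7])]
174 [array([ 406.6, -128.6]), array([ 402.1, -182.2]), array([ 396.6, -242.2])]
180 [array([ 406.6, -128.4]), array([ 402.2, -180.9]), array([ 396.9, -239.8])]
[array([664.9, -86.6])] [array([451.8, -68.9])]
(array([ 408.81700216, -125.8372696 ,  172.83476625]), [3.6, 3.6])
(array([ 397.95436216, -241.73741691,  171.48973633]), [2.0, 2.0])
```

Emit:
servo_tool(
  plan=[
    [[2.5, 0, -0.15, 0, 0, 0, 3], [5, 0, -0.15, 0, 0, 0, 3], [7.5, 0, -0.15, 0, 0, 0, 3], [10, 0, -0.15, 0, 0, 0, 3], [12, 0, -0.15, 0, 0, 0, 3], [14, 0, -0.15, 0, 0, 0, 3], [15.5, 0, -0.15, 0, 0, 0, 3], [16.3, 0, -0.15, 0, 0, 0, 3]],
  ],
)

```text
t: 2.35
ee_pos: [400.5, -185.8, 165.6]
orientation: [0.069, 1.573, -0.067]
ft_force: [-0.4, -0.6, 0.6]
width: 29.9
```

Emit:
servo_tool(
  plan=[
    [[0, 0, 0, 0, 0, 0, 3], [0, 0, 0, 0, 0, 0, 2], [0, 0, 0, 0, 0, 0, 1], [0, 0, 0, 0, 0, 0, 0.8], [0, 0, 0, 0, 0, 0, 0.8], [0, 0, 0, 0, 0, 0, 0.8]],
  ],
)

```text
t: 2.85
ee_pos: [401.5, -185.6, 168.3]
orientation: [0.065, 1.571, -0.066]
ft_force: [-4.5, -3.6, 0.9]
width: 11.1
```

```bash
cat > look.py <<'E'
import sys
from h import *
c=ctrl_(); tag=sys.argv[1]; names=sys.argv[2].split(",")
o=obs()
for n in names:
    V=c.calibration(n)["view"]; np.save(f"V_{n}_{tag}.npy",V)
    im=c.get_image(n); cv2.imwrite(f"pics/{n}_{tag}.png",im[:,:,::-1])
o=obs(); print(round(o["t"],2),np.round(o["ee_pos"],1),np.round(o["orientation"],3),np.round(o["ft_force"],1),round(o["width"],1),np.round(o["qpos"],2))
E
python3 look.py a scene,side,wrist; python3 -c "
from h import *
crop('pics/side_a.png','pics/side_ac.png',220,120,360,240,5)"
```

```text
3.0 [ 401.5 -185.6  168.3] [ 0.065  1.571 -0.066] [-3.8 -3.3  0.2] 11.0 [-0.46  0.26  2.07 -0.    0.8  -0.37]
```

View pics/side_ac.png

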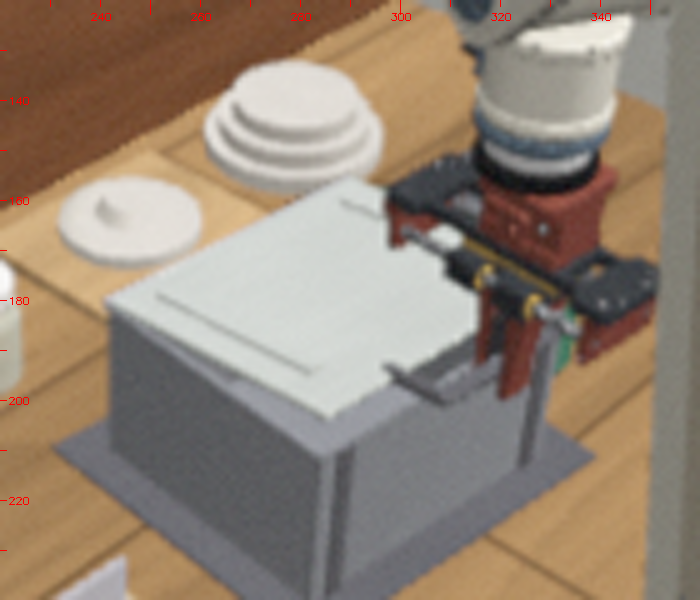

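View pics/wrist_a.png

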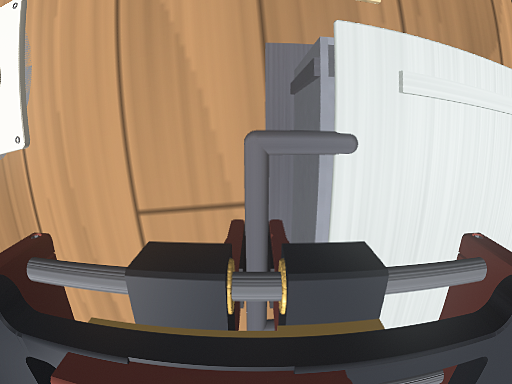

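```bash
python3 - <<'E'
import numpy as np
th=8.7
for k in range(4):
    r=[]
    t0=th
    for i in range(1,9):
        t=np.radians(t0+i*2.45)
        r.append([round(-25.2*(np.sin(t)-np.sin(np.radians(t0))),2),0,round(25.2*(np.cos(np.radians(t0))-np.cos(t)),2),0,0,0,.8])
    print(r); th+=8*2.45
E
```

```text
[[np.float64(-1.06), 0, np.float64(0.19), 0, 0, 0, 0.8], [np.float64(-2.11), 0, np.float64(0.42), 0, 0, 0, 0.8], [np.float64(-3.16), 0, np.float64(0.69), 0, 0, 0, 0.8], [np.float64(-4.18), 0, np.float64(1.01), 0, 0, 0, 0.8], [np.float64(-5.2), 0, np.float64(1.38), 0, 0, 0, 0.8], [np.float64(-6.2), 0, np.float64(1.78), 0, 0, 0, 0.8], [np.float64(-7.18), 0, np.float64(2.23), 0, 0, 0, 0.8], [np.float64(-8.14), 0, np.float64(2.72), 0, 0, 0, 0.8]]
[[np.float64(-0.94), 0, np.float64(0.53), 0, 0, 0, 0.8], [np.float64(-1.85), 0, np.float64(1.1), 0, 0, 0, 0.8], [np.float64(-2.74), 0, np.float64(1.71), 0, 0, 0, 0.8], [np.float64(-3.6), 0, np.float64(2.36), 0, 0, 0, 0.8], [np.float64(-4.44), 0, np.float64(3.04), 0, 0, 0, 0.8], [np.float64(-5.24), 0, np.float64(3.76), 0, 0, 0, 0.8], [np.float64(-6.01), 0, np.float64(4.51), 0, 0, 0, 0.8], [np.float64(-6.75), 0, np.float64(5.29), 0, 0, 0, 0.8]]
[[np.float64(-0.71), 0, np.float64(0.81), 0, 0, 0, 0.8], [np.float64(-1.37), 0, np.float64(1.66), 0, 0, 0, 0.8], [np.float64(-2.01), 0, np.float64(2.53), 0, 0, 0, 0.8], [np.float64(-2.6), 0, np.float64(3.43), 0, 0, 0, 0.8], [np.float64(-3.16), 0, np.float64(4.35), 0, 0, 0, 0.8], [np.float64(-3.68), 0, np.float64(5.3), 0, 0, 0, 0.8], [np.float64(-4.15), 0, np.float64(6.26), 0, 0, 0, 0.8], [np.float64(-4.58), 0, np.float64(7.25), 0, 0, 0, 0.8]]
[[np.float64(-0.39), 0, np.float64(1.0), 0, 0, 0, 0.8], [np.float64(-0.74), 0, np.float64(2.02), 0, 0, 0, 0.8], [np.float64(-1.04), 0, np.float64(3.06), 0, 0, 0, 0.8], [np.float64(-1.3), 0, np.float64(4.1), 0, 0, 0, 0.8], [np.float64(-1.52), 0, np.float64(5.16), 0, 0, 0, 0.8], [np.float64(-1.69), 0, np.float64(6.22), 0, 0, 0, 0.8], [np.float64(-1.81), 0, np.float64(7.29), 0, 0, 0, 0.8], [np.float64(-1.89), 0, np.float64(8.37), 0, 0, 0, 0.8]]
```

Emit:
servo_tool(
  plan=[
    [[-1.06, 0, 0.19, 0, 0, 0, 0.8], [-2.11, 0, 0.42, 0, 0, 0, 0.8], [-3.16, 0, 0.69, 0, 0, 0, 0.8], [-4.18, 0, 1.01, 0, 0, 0, 0.8], [-5.2, 0, 1.38, 0, 0, 0, 0.8], [-6.2, 0, 1.78, 0, 0, 0, 0.8], [-7.18, 0, 2.23, 0, 0, 0, 0.8], [-8.14, 0, 2.72, 0, 0, 0, 0.8]],
  ],
)

```text
t: 3.67
ee_pos: [427.9, -187.8, 249.6]
orientation: [0.065, 1.572, -0.066]
ft_force: [-3.4, -3.6, -3.4]
width: 11.4
```

Emit:
servo_tool(
  plan=[
    [[-0.94, 0, 0.53, 0, 0, 0, 0.8], [-1.85, 0, 1.1, 0, 0, 0, 0.8], [-2.74, 0, 1.71, 0, 0, 0, 0.8], [-3.6, 0, 2.36, 0, 0, 0, 0.8], [-4.44, 0, 3.04, 0, 0, 0, 0.8], [-5.24, 0, 3.76, 0, 0, 0, 0.8], [-6.01, 0, 4.51, 0, 0, 0, 0.8], [-6.75, 0, 5.29, 0, 0, 0, 0.8]],
  ],
)

```text
t: 4.33
ee_pos: [478.6, -192.0, 317.5]
orientation: [0.065, 1.577, -0.066]
ft_force: [-15.5, -0.7, 10.4]
width: 11.2
```

Emit:
servo_tool(
  plan=[
    [[-0.85, 0, 0.65, 0, 0, 0, 0.8], [-1.6, 0, 1.45, 0, 0, 0, 0.8], [-2.25, 0, 2.3, 0, 0, 0, 0.8], [-2.85, 0, 3.2, 0, 0, 0, 0.8], [-3.4, 0, 4.15, 0, 0, 0, 0.8], [-3.92, 0, 5.1, 0, 0, 0, 0.8], [-4.4, 0, 6.1, 0, 0, 0, 0.8], [-4.83, 0, 7.1, 0, 0, 0, 0.8]],
  ],
)

```text
t: 5.0
ee_pos: [552.8, -198.2, 366.8]
orientation: [0.065, 1.57, -0.067]
ft_force: [-6.1, -1.4, 3.5]
width: 11.2
```

Emit:
servo_tool(
  plan=[
    [[-0.39, 0, 1.0, 0, 0, 0, 0.8], [-0.76, 0, 2.02, 0, 0, 0, 0.8], [-1.08, 0, 3.06, 0, 0, 0, 0.8], [-1.34, 0, 4.1, 0, 0, 0, 0.8], [-1.57, 0, 5.16, 0, 0, 0, 0.8], [-1.75, 0, 6.22, 0, 0, 0, 0.8], [-1.88, 0, 7.29, 0, 0, 0, 0.8], [-1.96, 0, 8.37, 0, 0, 0, 0.8]],
  ],
)

```text
t: 5.67
ee_pos: [636.8, -205.3, 386.1]
orientation: [0.065, 1.569, -0.067]
ft_force: [-3.3, -1.5, 2.6]
width: 11.2
```

```bash
python3 look.py b scene,side; python3 -c "
from h import *
crop('pics/scene_b.png','pics/scene_bc.png',110,40,380,260,3)"
```

```text
5.77 [ 638.3 -205.4  386. ] [ 0.065  1.566 -0.067] [ 1.2 -2.   5.6] 11.0 [-0.33  0.37  1.37 -0.    1.4  -0.25]
```

View pics/scene_bc.png

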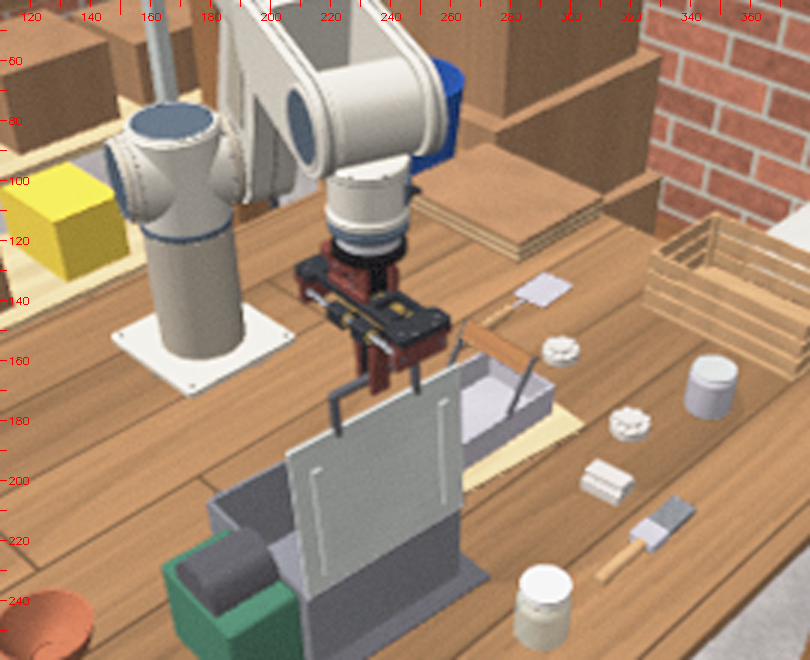

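View pics/side_b.png

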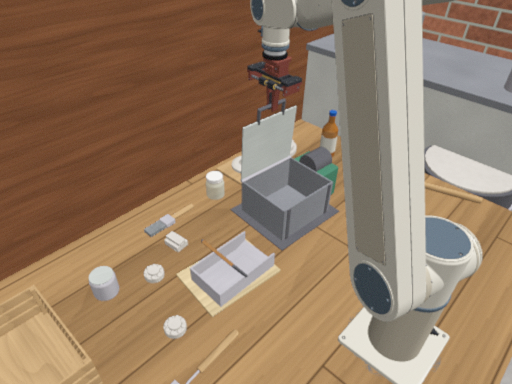

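Emit:
servo_tool(
  plan=[
    [[0, 0, 0, 0, 0, 0, 2], [0, 0, 0, 0, 0, 0, 3], [0, 0, 0, 0, 0, 0, 3], [-1.5, 0, 0, 0, 0, 0, 3], [-3, 0, 0, 0, 0, 0, 3], [-5, 0, 0, 0, 0, 0, 3], [-6, 0, 0, 0, 0, 0, 3]],
  ],
)

```text
t: 6.35
ee_pos: [636.2, -204.9, 446.7]
orientation: [0.066, 1.568, -0.066]
ft_force: [-0.2, 0.7, 1.2]
width: 30.0
```

Emit:
servo_tool(
  plan=[
    [[0, 3, -1, 0, 0, 0, 8], [0, 7, -2, 0, 0, 0, 8], [0.5, 11, -3, 0, 0, 0, 8], [1, 15, -4, 0, 0, 0, 8], [2, 19, -5, 0, 0, 0, 8], [3, 23, -6, 0, 0, 0, 8], [4, 27, -7, 0, 0, 0, 8], [5, 31, -8, 0, 0, 0, 8]],
  ],
)

```text
t: 7.02
ee_pos: [581.8, 109.6, 394.7]
orientation: [0.066, 1.57, -0.066]
ft_force: [0.9, 0.4, -0.5]
width: 78.5
```

Emit:
servo_tool(
  plan=[
    [[0, 4, -0.5, 0, 0, 0, 8], [1, 8, -1, 0, 0, 0, 8], [2, 11, -2, 0, 0, 0, 8], [3, 13, -3, 0, 0, 0, 8], [4, 14, -4, 0, 0, 0, 8], [4, 14, -4, 0, 0, 0, 8], [4, 14, -4, 0, 0, 0, 8], [4, 14, -4, 0, 0, 0, 8]],
  ],
)

```text
t: 7.68
ee_pos: [555.3, 249.5, 355.8]
orientation: [0.067, 1.569, -0.067]
ft_force: [-1.0, -0.3, 0.6]
width: 79.7
```

```bash
python3 look.py c scene,side,wrist
```

```text
7.83 [555.6 249.4 356. ] [ 0.068  1.568 -0.067] [-0.4  0.5 -0.4] 80.0 [ 0.4   0.29  1.54 -0.    1.31  0.49]
```

View pics/wrist_c.png

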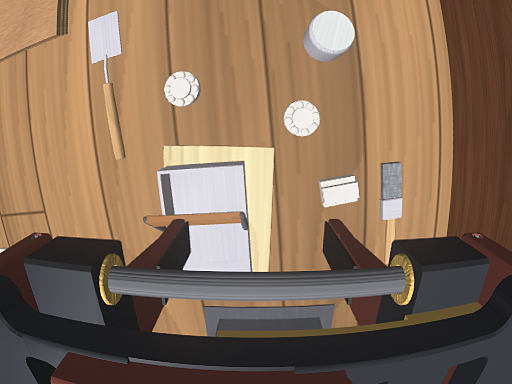

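View pics/scene_c.png

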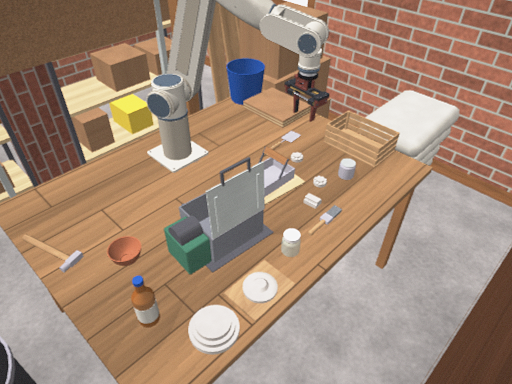

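```bash
python3 -c "
from h import *
crop('pics/wrist_c.png','pics/wrist_cc.png',90,50,290,220,4)
crop('pics/wrist_c.png','pics/wrist_cd.png',260,80,410,230,4)"
```

```text
(no output)
```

View pics/wrist_cc.png

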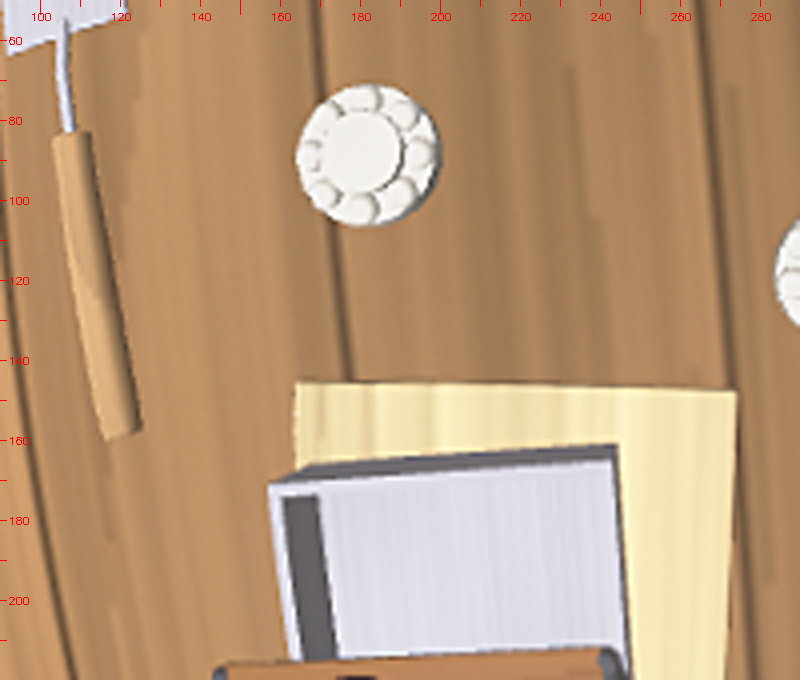

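View pics/wrist_cd.png

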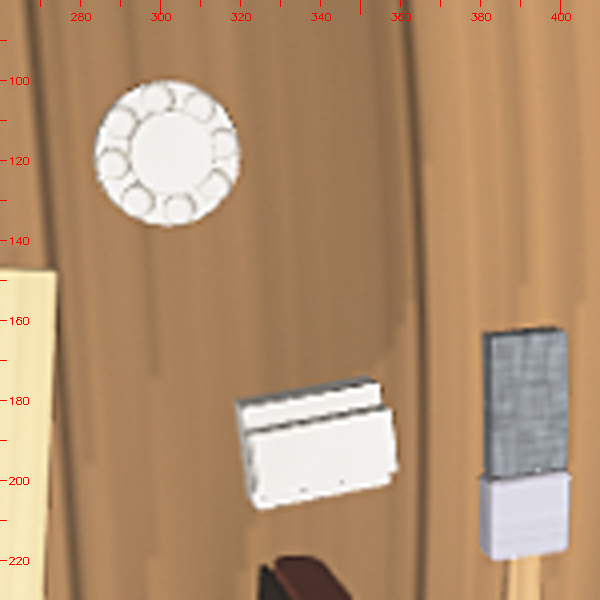

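```bash
python3 - <<'E'
from h import *
c=ctrl_().calibration("wrist"); c["view"]=np.load("V_wrist_c.npy")
def w(u,v,z): return np.round(onz(c,(u,v),z,True)[:2],1)
print("RA",w(181.3,88.2,14),w(180,87.5,28)); print("RB",w(301.9,118.4,16))
k=lambda x,y:(260+x/4,80+y/4)
q=[w(*k(*p),32) for p in ((245,433),(385,405),(397,470),(258,508))]
print("off",q,np.mean(q,0), [np.arctan2(*(q[1]-q[0])[::-1]),np.arctan2(*(q[2]-q[3])[::-1])])
j=lambda x,y:(90+x/4,50+y/4)
print("board",w(*j(296,382),10),w(*j(737,392),10))
print("tray -x wall outer top",w(*j(268,485),65),w(*j(613,445),65))
print("spat tip",w(*j(125,435),8))
for s,n in ((("scene"),"scene_c"),("side","side_c")): crop(f"pics/{n}.png",f"pics/{n}c.png",*((245,130,345,220) if s=="scene" else (130,220,290,350)),5 if s=="side" else 7)
E
```

```text
RA [443.1 384.6] [444.4 384.1]
RB [636.8 314.8]
off [array([659.8, 198.6]), array([721.5, 205.6]), array([726.9, 176.8]), array([664.5, 165.7])] [693.175 186.675] [np.float64(0.11296915018656795), np.float64(0.17604318800393928)]
board [401.1 291.7] [587.9 268.7]
tray -x wall outer top [401.9 255.9] [537.4 258. ]
spat tip [314.8 278.4]
```

View pics/side_cc.png

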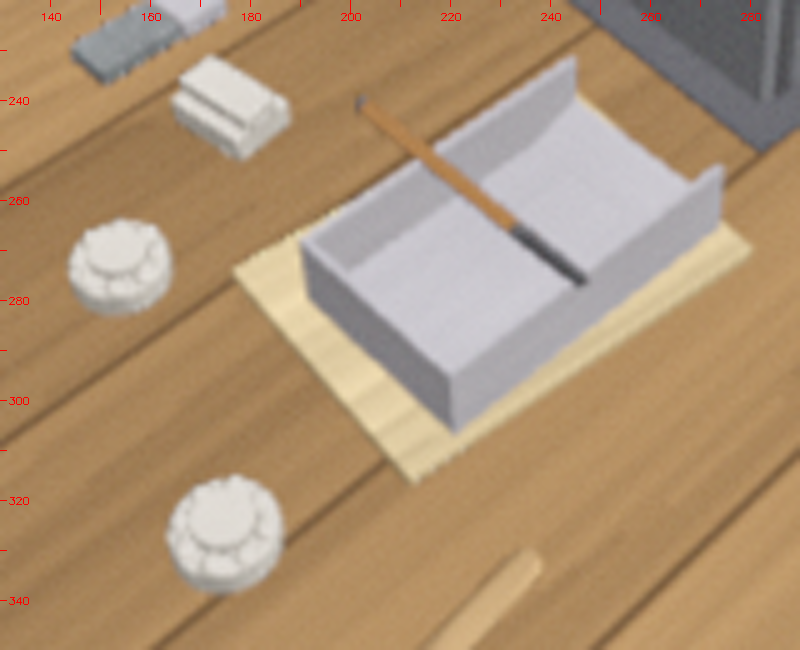

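View pics/scene_cc.png

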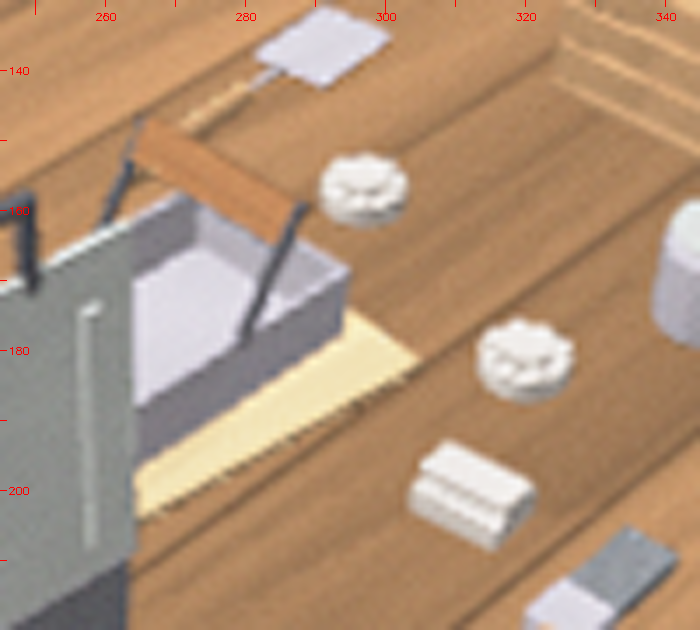

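```bash
python3 - <<'E'
from h import *
c=ctrl_().calibration("wrist"); c["view"]=np.load("V_wrist_c.npy")
def w(u,v,z): return np.round(onz(c,(u,v),z,True)[:2],1)
j=lambda x,y:(90+x/4,50+y/4)
print("slat far top edge",w(*j(230,665),144),w(*j(590,650),144))
t=np.radians(25); Rt=frame([0,np.sin(t),-np.cos(t)],[1,0,0])
e=rows([((637,311,110),Rt)],8,8.0)
rows([((637,311,20),Rt)],7,8.0,start=e)
E
```

```text
slat far top edge [406.6 207.9] [528.1 203.8]
[[[3.08,0.85,0.94,-0.011,0.003,0.054,8.0],[6.15,1.71,1.89,-0.021,0.005,0.109,8.0],[9.23,2.56,2.83,-0.032,0.008,0.163,8.0],[12.31,3.41,3.77,-0.042,0.01,0.218,8.0],[15.39,4.27,4.72,-0.053,0.013,0.272,8.0],[18.46,5.12,5.66,-0.063,0.015,0.327,8.0],[21.54,5.97,6.6,-0.074,0.018,0.381,8.0],[24.62,6.83,7.55,-0.084,0.02,0.436,8.0]]]
[[[1.17,-0.54,0.0,0.0,0.0,0.0,8.0],[2.33,-1.09,0.0,0.0,0.0,0.0,8.0],[3.5,-1.63,0.0,0.0,0.0,0.0,8.0],[4.66,-2.17,0.0,0.0,0.0,0.0,8.0],[5.83,-2.72,0.0,0.0,0.0,0.0,8.0],[6.99,-3.26,0.0,0.0,0.0,0.0,8.0],[8.16,-3.8,0.0,0.0,0.0,0.0,8.0]]]
```

Emit:
servo_tool(
  plan=[
    [[3.1, 0.8, 0.9, -0.011, 0.003, 0.054, 8], [6.1, 1.7, 1.9, -0.021, 0.005, 0.109, 8], [9.2, 2.6, 2.8, -0.032, 0.008, 0.163, 8], [12.3, 3.4, 3.8, -0.042, 0.01, 0.218, 8], [15.4, 4.3, 4.7, -0.053, 0.013, 0.272, 8], [18.5, 5.1, 5.7, -0.063, 0.015, 0.327, 8], [21.5, 6, 6.6, -0.074, 0.018, 0.381, 8], [24.6, 6.8, 7.5, -0.084, 0.02, 0.436, 8]],
  ],
)

```text
t: 8.5
ee_pos: [637.1, 311.3, 108.7]
orientation: [0.344, 1.542, 0.345]
ft_force: [-0.2, 1.2, 0.6]
width: 80.7
```

Emit:
servo_tool(
  plan=[
    [[0, 0, 0, 0, 0, 0, 8], [0, 0, 0, 0, 0, 0, 8]],
  ],
)

```text
t: 8.67
ee_pos: [634.8, 310.3, 107.2]
orientation: [0.342, 1.549, 0.339]
ft_force: [-0.1, -0.1, -0.5]
width: 80.0
```

```bash
python3 look.py d wrist
```

```text
8.72 [635.8 311.1 109.7] [0.342 1.546 0.341] [-0.6 -0.3  0.2] 79.8 [ 0.27  0.67  1.62  0.59  0.83 -0.13]
```

View pics/wrist_d.png

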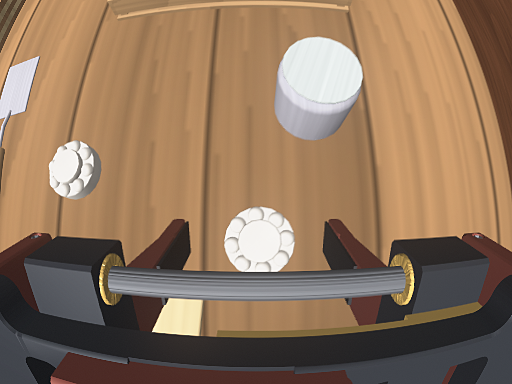

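Emit:
servo_tool(
  plan=[
    [[1.6, -0.8, 0.1, 0, 0, 0, 8], [3.2, -1.5, 0.1, 0, 0, 0, 8], [4.8, -2.2, 0.1, 0, 0, 0, 8], [6.2, -2.9, 0.1, 0, 0, 0, 8], [7.4, -3.4, 0.1, 0, 0, 0, 8], [8.1, -3.8, 0.1, 0, 0, 0, 8], [8.1, -3.8, 0.1, 0, 0, 0, 8], [8.1, -3.8, 0.1, 0, 0, 0, 7]],
  ],
)

```text
t: 9.38
ee_pos: [636.3, 311.9, 20.1]
orientation: [0.341, 1.545, 0.343]
ft_force: [-0.4, 0.0, 0.9]
width: 76.2
```

Emit:
servo_tool(
  plan=[
    [[0, 0, 0, 0, 0, 0, 6.3], [0, 0, 0, 0, 0, 0, 5.5], [0, 0, 0, 0, 0, 0, 5.3], [0, 0, 0, 0, 0, 0, 5.3], [0, 0, 0, 0, 0, 0, 5.3]],
  ],
)

```text
t: 9.8
ee_pos: [636.7, 312.0, 20.6]
orientation: [0.342, 1.544, 0.344]
ft_force: [-0.4, -2.0, 4.8]
width: 59.3
```

```bash
python3 - <<'E'
from h import *
o=obs(); print(o["ee_pos"],o["width"])
t=np.radians(25); Rt=frame([0,np.sin(t),-np.cos(t)],[1,0,0])
e=(np.array([636.7,312,20.6]),Rt)
for tgt,n in (((636.7,312,190),8),((471,131,190),8),((471,131,46),6),((471,163,44),4),((471,163,36.5),3)):
    e=rows([(tgt,Rt)],n,5.3,start=e)
E
```

```text
[636.69060897 311.99691476  20.640857  ] 59.30628547552133
[[[-1.92,0.89,0.0,0.0,0.0,0.0,5.3],[-3.84,1.79,0.0,0.0,0.0,0.0,5.3],[-5.76,2.68,0.0,0.0,0.0,0.0,5.3],[-7.68,3.58,0.0,0.0,0.0,0.0,5.3],[-9.6,4.47,0.0,0.0,0.0,0.0,5.3],[-11.51,5.37,0.0,0.0,0.0,0.0,5.3],[-13.43,6.26,0.0,0.0,0.0,0.0,5.3],[-15.35,7.16,0.0,0.0,0.0,0.0,5.3]]]
[[[-0.96,-2.05,-2.07,0.0,0.0,0.0,5.3],[-1.91,-4.1,-4.14,0.0,0.0,0.0,5.3],[-2.87,-6.15,-6.21,0.0,0.0,0.0,5.3],[-3.82,-8.2,-8.29,0.0,0.0,0.0,5.3],[-4.78,-10.25,-10.36,0.0,0.0,0.0,5.3],[-5.74,-12.3,-12.43,0.0,0.0,0.0,5.3],[-6.69,-14.35,-14.5,0.0,0.0,0.0,5.3],[-7.65,-16.4,-16.57,0.0,0.0,0.0,5.3]]]
[[[2.18,-1.01,0.0,0.0,0.0,0.0,5.3],[4.35,-2.03,0.0,0.0,0.0,0.0,5.3],[6.53,-3.04,0.0,0.0,0.0,0.0,5.3],[8.7,-4.06,0.0,0.0,0.0,0.0,5.3],[10.88,-5.07,0.0,0.0,0.0,0.0,5.3],[13.05,-6.09,0.0,0.0,0.0,0.0,5.3]]]
[[[0.38,0.7,0.0,0.0,0.0,0.0,5.3],[0.77,1.41,0.0,0.0,0.0,0.0,5.3],[1.15,2.11,0.0,0.0,0.0,0.0,5.3],[1.53,2.82,0.0,0.0,0.0,0.0,5.3]]]
[[[0.23,-0.11,0.0,0.0,0.0,0.0,5.3],[0.45,-0.21,0.0,0.0,0.0,0.0,5.3],[0.68,-0.32,0.0,0.0,0.0,0.0,5.3]]]
```

Emit:
servo_tool(
  plan=[
    [[-2, 1, 0, 0, 0, 0, 5.3], [-4, 1.9, 0, 0, 0, 0, 5.3], [-6, 2.8, 0, 0, 0, 0, 5.3], [-8, 3.7, 0, 0, 0, 0, 5.3], [-10, 4.6, 0, 0, 0, 0, 5.3], [-12, 5.6, 0, 0, 0, 0, 5.3], [-14, 6.5, 0, 0, 0, 0, 5.3], [-15.4, 7.2, 0, 0, 0, 0, 5.3]],
  ],
)

```text
t: 10.47
ee_pos: [636.7, 312.0, 191.7]
orientation: [0.341, 1.544, 0.344]
ft_force: [0.7, -0.4, -1.0]
width: 59.0
```

Emit:
servo_tool(
  plan=[
    [[-0.96, -2.05, -2.07, 0, 0, 0, 5.3], [-1.9, -4.1, -4.1, 0, 0, 0, 5.3], [-2.9, -6.2, -6.2, 0, 0, 0, 5.3], [-3.8, -8.2, -8.3, 0, 0, 0, 5.3], [-4.8, -10.3, -10.4, 0, 0, 0, 5.3], [-5.7, -12.3, -12.4, 0, 0, 0, 5.3], [-6.9, -14.9, -15, 0, 0, 0, 5.3], [-7.65, -16.4, -16.6, 0, 0, 0, 5.3]],
  ],
)

```text
t: 11.13
ee_pos: [467.8, 129.2, 189.4]
orientation: [0.341, 1.547, 0.343]
ft_force: [-0.4, -0.5, -0.7]
width: 59.2
```

Emit:
servo_tool(
  plan=[
    [[0, 0, 0, 0, 0, 0, 5.3], [0, 0, 0, 0, 0, 0, 5.3], [0, 0, 0, 0, 0, 0, 5.3]],
  ],
)

```text
t: 11.38
ee_pos: [471.4, 130.9, 190.2]
orientation: [0.342, 1.544, 0.343]
ft_force: [0.0, 0.6, -0.6]
width: 59.0
```

```bash
python3 look.py e wrist,side;python3 -c "
from h import *
crop('pics/side_e.png','pics/side_ec.png',170,180,320,330,5)"
```

```text
11.48 [471.5 131.3 190.1] [0.341 1.545 0.344] [ 0.8 -0.3 -1.1] 59.5 [-0.01  0.31  2.02  0.57  0.9  -0.39]
```

View pics/wrist_e.png

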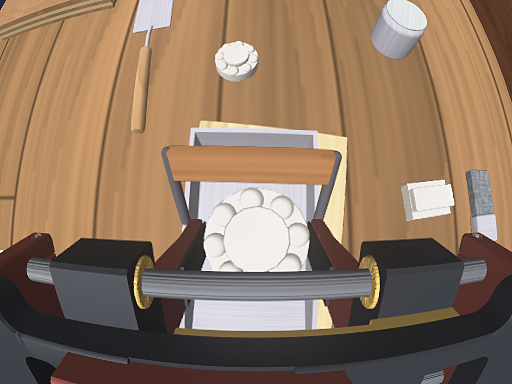

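View pics/side_ec.png

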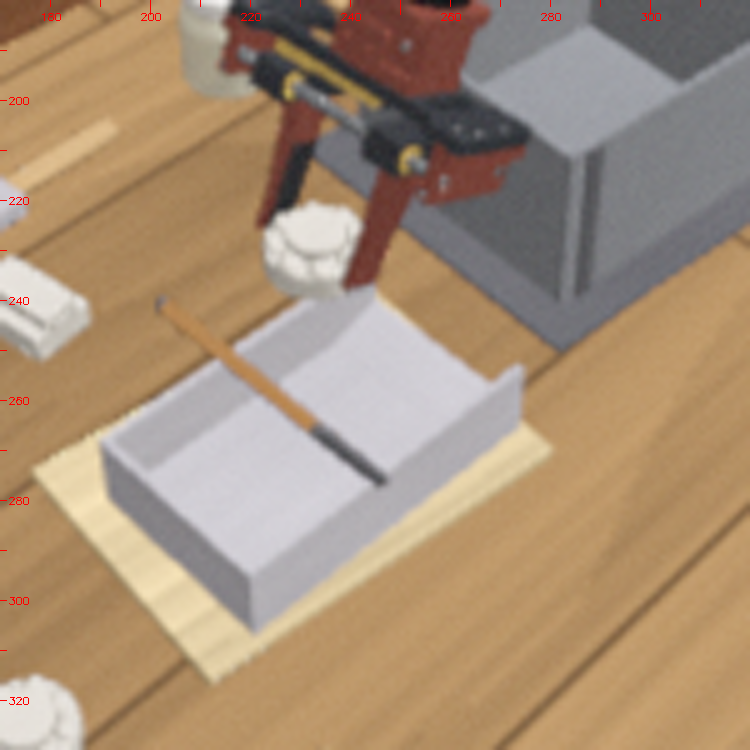

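Emit:
servo_tool(
  plan=[
    [[2.2, -1, -0.3, 0, 0, 0, 5.3], [4.4, -2, -0.6, 0, 0, 0, 5.3], [6.5, -3, -0.9, 0, 0, 0, 5.3], [8.7, -4, -1.2, 0, 0, 0, 5.3], [10.9, -5.1, -1.4, 0, 0, 0, 5.3], [13, -6.1, -1.4, 0, 0, 0, 5.3], [13.5, -5.3, -1.4, 0, 0, 0, 5.3], [13.9, -4.5, -1.4, 0, 0, 0, 5.3]],
  ],
)

```text
t: 12.15
ee_pos: [456.2, 149.7, 44.0]
orientation: [0.342, 1.548, 0.343]
ft_force: [-0.2, 0.9, -0.8]
width: 59.0
```

Emit:
servo_tool(
  plan=[
    [[0.3, -0.1, 0, 0, 0, 0, 5.3], [0.6, -0.3, 0, 0, 0, 0, 5.3], [0.6, -0.3, 0, 0, 0, 0, 5.3]],
  ],
)

```text
t: 12.4
ee_pos: [457.0, 149.0, 38.9]
orientation: [0.34, 1.544, 0.344]
ft_force: [-1.3, 0.5, -0.9]
width: 59.5
```

```bash
python3 look.py f wrist,side;python3 -c "
from h import *
crop('pics/side_f.png','pics/side_fc.png',170,180,320,330,5)"
```

```text
12.5 [456.9 148.6  39. ] [0.341 1.544 0.344] [ 0.1 -0.4 -0.4] 59.1 [ 0.03  0.6   2.09  0.83  0.61 -0.71]
```

View pics/wrist_f.png

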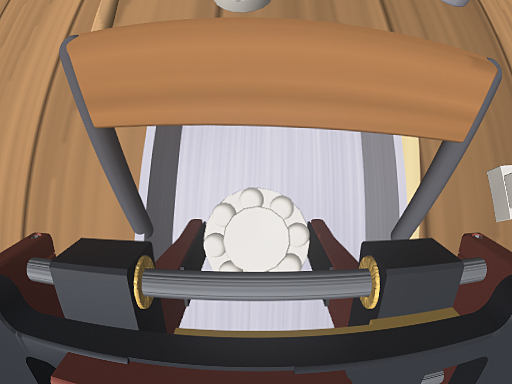

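View pics/side_fc.png

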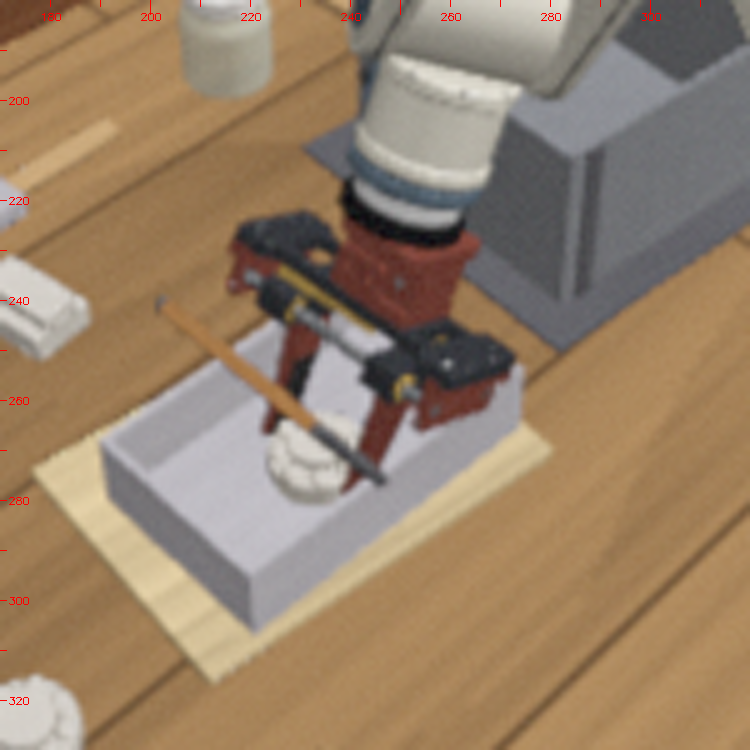

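Emit:
servo_tool(
  plan=[
    [[0.15, -0.05, 0.3, 0, 0, 0, 5.3], [0.3, -0.1, 0.3, 0, 0, 0, 5.3], [0.3, -0.1, 0.3, 0, 0, 0, 5.6], [0.3, -0.1, 0.3, 0, 0, 0, 6], [0.3, -0.1, 0.3, 0, 0, 0, 6.4], [0.3, -0.1, 0.3, 0, 0, 0, 6.4], [0.3, -0.1, 0.3, 0, 0, 0, 6.4]],
  ],
)

```text
t: 13.08
ee_pos: [459.0, 148.9, 35.0]
orientation: [0.341, 1.546, 0.343]
ft_force: [-0.0, -0.5, 0.2]
width: 64.2
```

Emit:
servo_tool(
  plan=[
    [[-1, 0, 0, 0, 0, 0, 6.4], [-2.5, 0, 0, 0, 0, 0, 6.4], [-4.5, 0, 0, 0, 0, 0, 6.4], [-6.5, 0, 0, 0, 0, 0, 6.4], [-9, 0, 0, 0, 0, 0, 6.4], [-11.5, 0, 0, 0, 0, 0, 6.4], [-14, 0, 0, 0, 0, 0, 6.4], [-16, 0, 0, 0, 0, 0, 6.4]],
  ],
)

```text
t: 13.75
ee_pos: [459.5, 80.2, 182.1]
orientation: [0.341, 1.545, 0.342]
ft_force: [0.2, -0.3, 0.2]
width: 63.9
```

```bash
python3 look.py g wrist,side,scene;python3 -c "
from h import *
crop('pics/wrist_g.png','pics/wrist_gc.png',60,50,360,230,2)"
```

```text
13.9 [460.4  80.5 181.5] [0.341 1.542 0.342] [-0.8 -0.3 -0.1] 63.9 [-0.12  0.32  2.04  0.56  0.92 -0.49]
```

View pics/wrist_g.png

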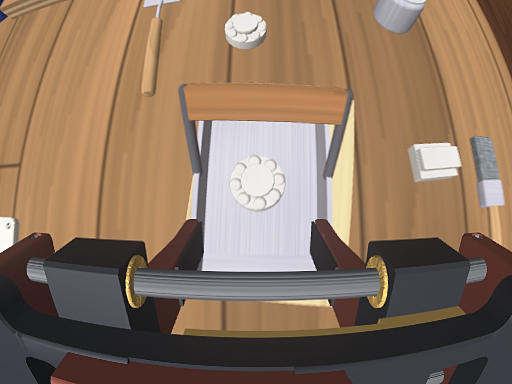

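View pics/side_g.png

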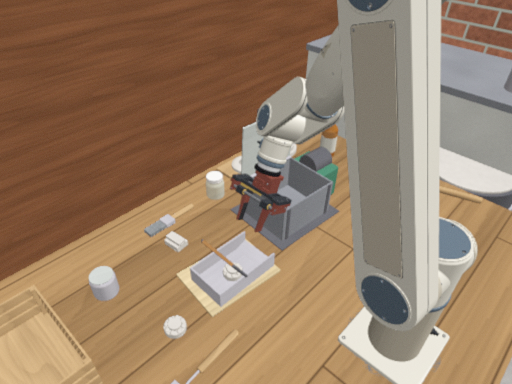

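```bash
python3 - <<'E'
from h import *
ct=ctrl_(); c=ct.calibration("wrist"); 
c["view"]=np.load("V_wrist_g.npy")
w=lambda u,v,z: np.round(onz(c,(u,v),z,True)[:2],1)
print("rosB",w(257.5,183,33), "slat front bottom",w(190,121,118),w(350,124,118))
c["view"]=np.load("V_wrist_c.npy")
print("brush left",w(381,163,10),w(381,215,10))
print("jar",onz(ct.calibration("scene"),(291,252),0), "jar top",onz(ct.calibration("scene"),(291,237),90))
t=np.radians(25); Rt=frame([0,np.sin(t),-np.cos(t)],[1,0,0]); Ro=R.from_euler('z',.145).as_matrix()@Rt
off=Ro@np.array([0,1,0]); d=np.array([-np.sin(.145),np.cos(.145),0])
p=np.array([693.2,186.7,0])-3.5*d
e=rows([((600,130,200),Ro)],6,7.6)
e=rows([((p[0],p[1],110),Ro)],5,7.6,start=e); print(p)
rows([((p[0],p[1],20),Ro)],7,7.6,start=e)
E
```

```text
rosB [460.7 150.1] slat front bottom [403.2 184.6] [540.1 183. ]
brush left [777.5 230.2] [779.1 132.6]
jar [808.24324763 -84.6272098    0.        ] jar top [806.71311756 -92.87401248  90.        ]
[[[0.07,0.88,2.33,-0.022,0.01,0.0,7.6],[0.14,1.75,4.65,-0.043,0.021,0.0,7.6],[0.22,2.63,6.98,-0.065,0.031,0.0,7.6],[0.29,3.5,9.31,-0.087,0.042,0.001,7.6],[0.36,4.38,11.64,-0.109,0.052,0.001,7.6],[0.43,5.25,13.96,-0.13,0.063,0.001,7.6]]]
[[[1.96,-0.05,2.01,0.0,0.0,0.0,7.6],[3.92,-0.1,4.02,0.0,0.0,0.0,7.6],[5.89,-0.15,6.02,0.0,0.0,0.0,7.6],[7.85,-0.21,8.03,0.0,0.0,0.0,7.6],[9.81,-0.26,10.04,0.0,0.0,0.0,7.6]]]
[693.7057235  183.23672933   0.        ]
[[[1.17,-0.54,0.0,0.0,0.0,0.0,7.6],[2.33,-1.09,0.0,0.0,0.0,0.0,7.6],[3.5,-1.63,0.0,0.0,0.0,0.0,7.6],[4.66,-2.17,0.0,0.0,0.0,0.0,7.6],[5.83,-2.72,0.0,0.0,0.0,0.0,7.6],[6.99,-3.26,0.0,0.0,0.0,0.0,7.6],[8.16,-3.8,0.0,0.0,0.0,0.0,7.6]]]
```

Emit:
servo_tool(
  plan=[
    [[0.1, 0.9, 2.3, -0.022, 0.01, 0, 7.6], [0.1, 1.8, 4.7, -0.043, 0.021, 0, 7.6], [0.2, 2.6, 7, -0.065, 0.031, 0, 7.6], [0.3, 3.5, 9.3, -0.087, 0.042, 0.001, 7.6], [0.4, 4.4, 11.6, -0.109, 0.052, 0.001, 7.6], [0.4, 5.2, 14, -0.13, 0.063, 0.001, 7.6]],
  ],
)

```text
t: 14.4
ee_pos: [599.3, 131.3, 196.6]
orientation: [0.231, 1.579, 0.458]
ft_force: [0.2, -0.3, -0.6]
width: 76.3
```

Emit:
servo_tool(
  plan=[
    [[2, 0, 2, 0, 0, 0, 7.6], [4, -0.1, 4, 0, 0, 0, 7.6], [5.9, -0.1, 6, 0, 0, 0, 7.6], [7.8, -0.2, 8, 0, 0, 0, 7.6], [9.8, -0.3, 10, 0, 0, 0, 7.6], [9.8, -0.3, 10, 0, 0, 0, 7.6], [9.8, -0.3, 10, 0, 0, 0, 7.6]],
  ],
)

```text
t: 14.98
ee_pos: [690.7, 183.9, 104.7]
orientation: [0.231, 1.581, 0.457]
ft_force: [-0.6, 0.9, 0.7]
width: 75.9
```

```bash
python3 look.py h wrist
```

```text
15.03 [691.  183.5 106.2] [0.231 1.579 0.457] [-0.1 -0.6 -0.4] 76.0 [ 0.07  0.73  1.49  0.52  1.02 -0.38]
```

View pics/wrist_h.png

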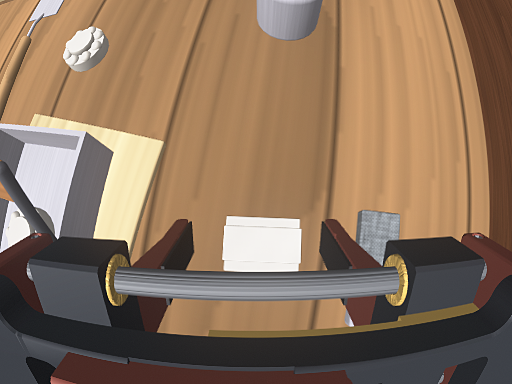

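Emit:
servo_tool(
  plan=[
    [[1.6, -0.8, 0.35, -0.02, 0, 0, 7.6], [3.2, -1.5, 0.35, -0.02, 0, 0, 7.6], [4.8, -2.2, 0.35, -0.02, 0, 0, 7.6], [6, -2.8, 0.35, -0.02, 0, 0, 7.6], [7.2, -3.3, 0.35, -0.02, 0, 0, 7.6], [7.8, -3.6, 0.35, -0.02, 0, 0, 7.6], [7.8, -3.6, 0.35, -0.02, 0, 0, 7.6], [7.8, -3.6, 0.35, -0.02, 0, 0, 7]],
  ],
)

```text
t: 15.7
ee_pos: [695.6, 184.1, 21.7]
orientation: [0.216, 1.571, 0.472]
ft_force: [-0.3, 0.8, -0.7]
width: 72.5
```

Emit:
servo_tool(
  plan=[
    [[0, 0, 0, 0, 0, 0, 6.5], [0, 0, 0, 0, 0, 0, 5.8], [0, 0, 0, 0, 0, 0, 5.6], [0, 0, 0, 0, 0, 0, 5.6], [0, 0, 0, 0, 0, 0, 5.6]],
  ],
)

```text
t: 16.12
ee_pos: [696.4, 184.2, 22.9]
orientation: [0.216, 1.569, 0.472]
ft_force: [0.1, -0.5, 3.7]
width: 62.6
```

```bash
python3 - <<'E'
from h import *
o=obs(); e=(o["ee_pos"],R.from_rotvec(o["orientation"]).as_matrix()); print(o["ee_pos"])
t=np.radians(25); Rt=R.from_euler('z',.016).as_matrix()@frame([0,np.sin(t),-np.cos(t)],[1,0,0])
R0=e[1]
for tgt,n,Rm in (((696,184,190),8,R0),((472,91,190),8,Rt),((472,91,41),8,Rt),((471,149,41),6,Rt),((471,149,37),2,Rt)):
    e=rows([(tgt,Rm)],n,5.6,start=e)
E
```

```text
[696.35347843 184.20181204  22.94231767]
[[[-1.89,0.88,0.01,0.0,0.0,0.0,5.6],[-3.78,1.77,0.02,0.0,0.0,0.0,5.6],[-5.68,2.65,0.03,0.0,0.0,0.0,5.6],[-7.57,3.53,0.03,0.0,0.0,0.0,5.6],[-9.46,4.42,0.04,0.0,0.0,0.0,5.6],[-11.35,5.3,0.05,0.0,0.0,0.0,5.6],[-13.24,6.18,0.06,0.0,0.0,0.0,5.6],[-15.14,7.07,0.07,0.0,0.0,0.0,5.6]]]
[[[-0.31,-0.62,-2.95,0.017,-0.007,-0.0,5.6],[-0.62,-1.23,-5.9,0.034,-0.014,-0.0,5.6],[-0.93,-1.85,-8.86,0.051,-0.021,-0.001,5.6],[-1.24,-2.47,-11.81,0.068,-0.028,-0.001,5.6],[-1.55,-3.08,-14.76,0.086,-0.036,-0.001,5.6],[-1.86,-3.7,-17.71,0.103,-0.043,-0.001,5.6],[-2.17,-4.31,-20.67,0.12,-0.05,-0.002,5.6],[-2.48,-4.93,-23.62,0.137,-0.057,-0.002,5.6]]]
[[[1.69,-0.79,0.0,0.0,0.0,0.0,5.6],[3.38,-1.57,0.0,0.0,0.0,0.0,5.6],[5.06,-2.36,0.0,0.0,0.0,0.0,5.6],[6.75,-3.15,0.0,0.0,0.0,0.0,5.6],[8.44,-3.94,0.0,0.0,0.0,0.0,5.6],[10.13,-4.72,0.0,0.0,0.0,0.0,5.6],[11.82,-5.51,0.0,0.0,0.0,0.0,5.6],[13.5,-6.3,0.0,0.0,0.0,0.0,5.6]]]
[[[0.41,0.88,-0.0,0.0,0.0,0.0,5.6],[0.82,1.75,-0.0,0.0,0.0,0.0,5.6],[1.23,2.63,-0.0,0.0,0.0,0.0,5.6],[1.63,3.5,-0.0,0.0,0.0,0.0,5.6],[2.04,4.38,-0.01,0.0,0.0,0.0,5.6],[2.45,5.26,-0.01,0.0,0.0,0.0,5.6]]]
[[[0.18,-0.08,0.0,0.0,0.0,0.0,5.6],[0.36,-0.17,0.0,0.0,0.0,0.0,5.6]]]
```

Emit:
servo_tool(
  plan=[
    [[-1.9, 0.9, 0, 0, 0, 0, 5.6], [-3.8, 1.8, 0, 0, 0, 0, 5.6], [-5.7, 2.7, 0, 0, 0, 0, 5.6], [-7.6, 3.5, 0, 0, 0, 0, 5.6], [-9.5, 4.4, 0, 0, 0, 0, 5.6], [-11.4, 5.3, 0, 0, 0, 0, 5.6], [-13.2, 6.2, 0, 0, 0, 0, 5.6], [-15.1, 7.1, 0, 0, 0, 0, 5.6]],
  ],
)

```text
t: 16.78
ee_pos: [694.5, 184.3, 189.7]
orientation: [0.216, 1.571, 0.472]
ft_force: [0.1, 0.4, -0.7]
width: 61.9
```

Emit:
servo_tool(
  plan=[
    [[-0.3, -0.6, -3, 0.017, -0.007, 0, 5.6], [-0.6, -1.2, -6, 0.034, -0.014, 0, 5.6], [-0.9, -1.8, -9, 0.051, -0.021, -0.001, 5.6], [-1.2, -2.5, -12, 0.068, -0.028, -0.001, 5.6], [-1.5, -3.1, -15, 0.086, -0.036, -0.001, 5.6], [-1.9, -3.7, -18, 0.103, -0.043, -0.001, 5.6], [-2.2, -4.3, -21, 0.12, -0.05, -0.002, 5.6], [-2.5, -4.9, -23.6, 0.137, -0.057, -0.002, 5.6]],
  ],
)

```text
t: 17.45
ee_pos: [468.8, 91.1, 189.6]
orientation: [0.33, 1.549, 0.354]
ft_force: [-0.5, 0.2, -0.8]
width: 62.3
```

Emit:
servo_tool(
  plan=[
    [[0, 0, 0, 0, 0, 0, 5.6], [0, 0, 0, 0, 0, 0, 5.6], [0, 0, 0, 0, 0, 0, 5.6]],
  ],
)

```text
t: 17.7
ee_pos: [472.1, 91.4, 190.1]
orientation: [0.33, 1.547, 0.354]
ft_force: [-0.7, -0.0, -0.5]
width: 61.9
```

```bash
python3 look.py i wrist
```

```text
17.75 [472.3  91.6 190. ] [0.329 1.547 0.354] [-0.   0.3 -0.6] 62.1 [-0.09  0.32  2.01  0.55  0.94 -0.47]
```

View pics/wrist_i.png

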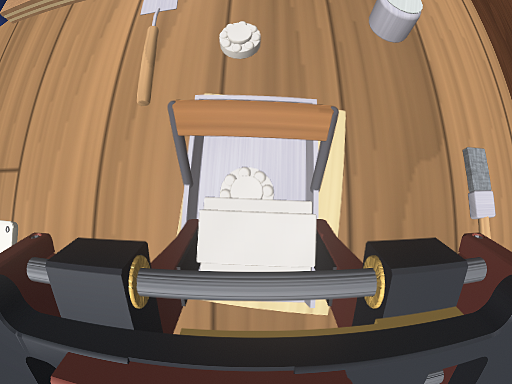

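Offcut is level in the grip over the tray front, the rosette still behind it. Descend, then slide it back.

Emit:
servo_tool(
  plan=[
    [[1.7, -0.8, 0, 0, 0, 0, 5.6], [3.4, -1.6, 0, 0, 0, 0, 5.6], [5.1, -2.4, 0, 0, 0, 0, 5.6], [6.8, -3.1, 0, 0, 0, 0, 5.6], [8.4, -3.9, 0, 0, 0, 0, 5.6], [10.1, -4.7, 0, 0, 0, 0, 5.6], [11.8, -5.5, 0, 0, 0, 0, 5.6], [13.5, -6.3, 0, 0, 0, 0, 5.6]],
  ],
)

```text
t: 18.42
ee_pos: [472.2, 91.7, 39.3]
orientation: [0.329, 1.547, 0.355]
ft_force: [0.0, -0.1, -1.4]
width: 62.3
```

Emit:
servo_tool(
  plan=[
    [[0, 0, 0, 0, 0, 0, 5.6], [0.4, 0.8, 0, 0, 0, 0, 5.6], [0.7, 1.5, 0, 0, 0, 0, 5.6], [1.1, 2.3, 0, 0, 0, 0, 5.6], [1.5, 3.1, 0, 0, 0, 0, 5.6], [1.8, 3.9, 0, 0, 0, 0, 5.6], [2.2, 4.7, 0, 0, 0, 0, 5.6], [2.5, 5.3, 0, 0, 0, 0, 5.6]],
  ],
)

```text
t: 19.08
ee_pos: [470.0, 151.3, 40.8]
orientation: [0.329, 1.548, 0.355]
ft_force: [-0.7, -0.4, 0.2]
width: 62.1
```

Emit:
servo_tool(
  plan=[
    [[0.15, -0.05, 0, 0, 0, 0, 5.6], [0.3, -0.15, 0, 0, 0, 0, 5.6], [0.3, -0.15, 0, 0, 0, 0, 6], [0.3, -0.15, 0, 0, 0, 0, 6.5], [0.3, -0.15, 0, 0, 0, 0, 6.9], [0.3, -0.15, 0, 0, 0, 0, 6.9]],
  ],
)

```text
t: 19.58
ee_pos: [470.0, 149.6, 36.9]
orientation: [0.33, 1.548, 0.354]
ft_force: [0.8, -0.5, -0.1]
width: 68.9
```

Emit:
servo_tool(
  plan=[
    [[-1, 0, 0, 0, 0, 0, 6.9], [-2.5, 0, 0, 0, 0, 0, 6.9], [-4.5, 0, 0, 0, 0, 0, 6.9], [-6.5, 0, 0, 0, 0, 0, 6.9], [-9, 0, 0, 0, 0, 0, 6.9], [-11.5, 0, 0, 0, 0, 0, 6.9], [-14, 0, 0, 0, 0, 0, 6.9], [-16, 0, 0, 0, 0, 0, 6.9]],
  ],
)

```text
t: 20.25
ee_pos: [471.3, 81.0, 184.2]
orientation: [0.33, 1.547, 0.353]
ft_force: [0.4, 0.7, -0.1]
width: 68.9
```

```bash
python3 look.py j wrist,side,scene
```

```text
20.4 [472.1  81.4 183.5] [0.33  1.545 0.353] [0.1 0.4 0.3] 69.1 [-0.12  0.33  2.01  0.55  0.93 -0.49]
```

View pics/wrist_j.png

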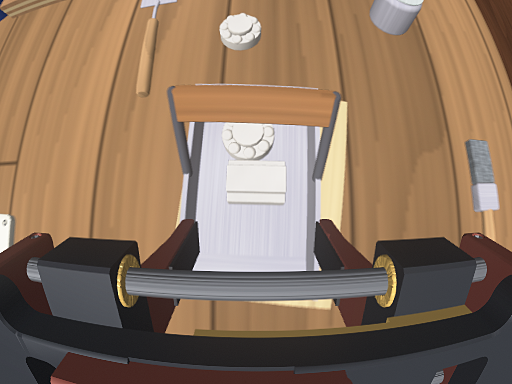

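View pics/side_j.png

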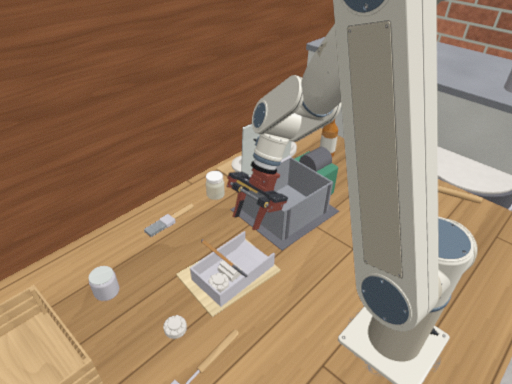

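```bash
python3 - <<'E'
from h import *
o=obs(); e=(o["ee_pos"],R.from_rotvec(o["orientation"]).as_matrix())
R0=e[1]
for tgt,n,Rm in (((444,240,210),5,R0),((444,381,110),6,R0),((444,381,20.5),7,R0)):
    e=rows([(tgt,Rm)],n,8,start=e)
E
```

```text
[[[0.86,3.11,-0.51,0.0,0.0,0.0,8],[1.72,6.21,-1.03,0.0,0.0,0.0,8],[2.58,9.32,-1.54,0.0,0.0,0.0,8],[3.43,12.43,-2.06,0.0,0.0,0.0,8],[4.29,15.53,-2.57,0.0,0.0,0.0,8]]]
[[[2.5,1.43,0.03,0.0,0.0,0.0,8],[5.0,2.86,0.06,0.0,0.0,0.0,8],[7.51,4.28,0.09,0.0,0.0,0.0,8],[10.01,5.71,0.12,0.0,0.0,0.0,8],[12.51,7.14,0.15,0.0,0.0,0.0,8],[15.01,8.57,0.18,0.0,0.0,0.0,8]]]
[[[1.16,-0.54,-0.0,0.0,0.0,0.0,8],[2.32,-1.08,-0.01,0.0,0.0,0.0,8],[3.48,-1.62,-0.01,0.0,0.0,0.0,8],[4.64,-2.16,-0.01,0.0,0.0,0.0,8],[5.8,-2.69,-0.01,0.0,0.0,0.0,8],[6.96,-3.23,-0.02,0.0,0.0,0.0,8],[8.12,-3.77,-0.02,0.0,0.0,0.0,8]]]
```

Emit:
servo_tool(
  plan=[
    [[0.7, 3.3, -0.5, 0, 0, 0, 7.5], [1.6, 6.4, -1, 0, 0, 0, 8], [2.5, 9.4, -1.5, 0, 0, 0, 8], [3.4, 12.4, -2, 0, 0, 0, 8], [4.3, 15.5, -2.5, 0, 0, 0, 8]],
  ],
)

```text
t: 20.82
ee_pos: [442.2, 241.8, 207.4]
orientation: [0.33, 1.551, 0.353]
ft_force: [1.1, -0.2, -0.2]
width: 80.0
```

Emit:
servo_tool(
  plan=[
    [[2.5, 1.4, 0, 0, 0, 0, 8], [5, 2.9, 0, 0, 0, 0, 8], [7.5, 4.3, 0.1, 0, 0, 0, 8], [10, 5.7, 0.1, 0, 0, 0, 8], [12.5, 7.1, 0.1, 0, 0, 0, 8], [15, 8.6, 0.1, 0, 0, 0, 8], [15, 8.6, 0.1, 0, 0, 0, 8], [15, 8.6, 0.1, 0, 0, 0, 8]],
  ],
)

```text
t: 21.48
ee_pos: [440.3, 382.1, 106.6]
orientation: [0.327, 1.553, 0.354]
ft_force: [0.3, 0.1, 1.1]
width: 80.4
```

```bash
python3 look.py k wrist,side
```

```text
21.58 [441.6 381.2 108.3] [0.329 1.55  0.354] [-0.2  0.1  0.5] 80.1 [ 0.5   0.51  1.97  0.74  0.59 -0.12]
```

View pics/wrist_k.png

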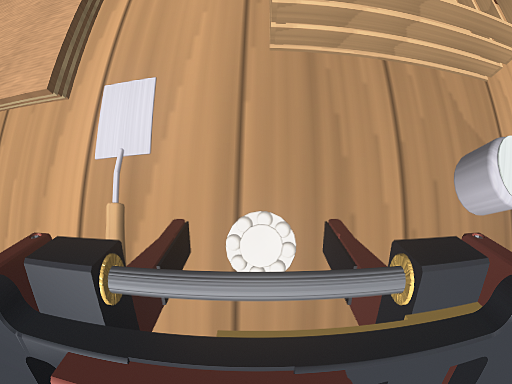

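Emit:
servo_tool(
  plan=[
    [[1.6, -0.8, 0.25, 0, 0, 0, 8], [3.2, -1.6, 0.25, 0, 0, 0, 8], [4.8, -2.4, 0.25, 0, 0, 0, 8], [6.2, -3, 0.25, 0, 0, 0, 8], [7.3, -3.5, 0.25, 0, 0, 0, 8], [7.9, -3.8, 0.25, 0, 0, 0, 8], [7.9, -3.8, 0.25, 0, 0, 0, 8], [7.9, -3.8, 0.25, 0, 0, 0, 7]],
  ],
)

```text
t: 22.25
ee_pos: [445.0, 380.3, 21.7]
orientation: [0.331, 1.548, 0.354]
ft_force: [-0.1, 0.3, 0.6]
width: 75.6
```

Emit:
servo_tool(
  plan=[
    [[0, 0, 0, 0, 0, 0, 6.3], [0, 0, 0, 0, 0, 0, 5.5], [0, 0, 0, 0, 0, 0, 5.3], [0, 0, 0, 0, 0, 0, 5.3], [0, 0, 0, 0, 0, 0, 5.3]],
  ],
)

```text
t: 22.67
ee_pos: [445.2, 381.0, 22.1]
orientation: [0.33, 1.547, 0.355]
ft_force: [-0.6, -2.4, 6.5]
width: 58.9
```

```bash
python3 - <<'E'
from h import *
o=obs(); e=(o["ee_pos"],R.from_rotvec(o["orientation"]).as_matrix());print(o["ee_pos"],o["width"])
R0=e[1]
for tgt,n,Rm in (((444,360,200),8,R0),((472,82,200),8,R0),((472,82,40),8,R0)):
    e=rows([(tgt,Rm)],n,5.3,start=e)
E
```

```text
[445.17905858 381.01134017  22.11229386] 58.852214226987904
[[[-2.13,0.7,-0.02,0.0,0.0,0.0,5.3],[-4.25,1.41,-0.04,0.0,0.0,0.0,5.3],[-6.38,2.11,-0.06,0.0,0.0,0.0,5.3],[-8.5,2.81,-0.08,0.0,0.0,0.0,5.3],[-10.63,3.51,-0.09,0.0,0.0,0.0,5.3],[-12.75,4.22,-0.11,0.0,0.0,0.0,5.3],[-14.88,4.92,-0.13,0.0,0.0,0.0,5.3],[-17.01,5.62,-0.15,0.0,0.0,0.0,5.3]]]
[[[-1.47,-3.15,0.29,0.0,0.0,0.0,5.3],[-2.94,-6.31,0.59,0.0,0.0,0.0,5.3],[-4.42,-9.46,0.88,0.0,0.0,0.0,5.3],[-5.89,-12.61,1.18,0.0,0.0,0.0,5.3],[-7.36,-15.77,1.47,0.0,0.0,0.0,5.3],[-8.83,-18.92,1.77,0.0,0.0,0.0,5.3],[-10.31,-22.07,2.06,0.0,0.0,0.0,5.3],[-11.78,-25.23,2.36,0.0,0.0,0.0,5.3]]]
[[[1.81,-0.85,-0.0,0.0,0.0,0.0,5.3],[3.62,-1.69,-0.0,0.0,0.0,0.0,5.3],[5.44,-2.54,-0.0,0.0,0.0,0.0,5.3],[7.25,-3.38,-0.0,0.0,0.0,0.0,5.3],[9.06,-4.23,-0.0,0.0,0.0,0.0,5.3],[10.87,-5.08,-0.0,0.0,0.0,0.0,5.3],[12.69,-5.92,-0.0,0.0,0.0,0.0,5.3],[14.5,-6.77,-0.0,0.0,0.0,0.0,5.3]]]
```

Emit:
servo_tool(
  plan=[
    [[-2.1, 0.7, 0, 0, 0, 0, 5.3], [-4.2, 1.4, 0, 0, 0, 0, 5.3], [-6.4, 2.1, 0, 0, 0, 0, 5.3], [-8.5, 2.8, 0, 0, 0, 0, 5.3], [-10.6, 3.5, 0, 0, 0, 0, 5.3], [-12.7, 4.2, -0.1, 0, 0, 0, 5.3], [-14.9, 4.9, -0.1, 0, 0, 0, 5.3], [-17, 5.6, -0.1, 0, 0, 0, 5.3]],
  ],
)

```text
t: 23.33
ee_pos: [443.9, 359.5, 200.2]
orientation: [0.33, 1.548, 0.354]
ft_force: [0.3, -0.5, -1.3]
width: 59.3
```

Emit:
servo_tool(
  plan=[
    [[-1.5, -3.1, 0.3, 0, 0, 0, 5.3], [-3, -6.3, 0.6, 0, 0, 0, 5.3], [-4.4, -9.4, 0.9, 0, 0, 0, 5.3], [-5.9, -12.6, 1.2, 0, 0, 0, 5.3], [-7.4, -15.8, 1.5, 0, 0, 0, 5.3], [-8.8, -18.9, 1.8, 0, 0, 0, 5.3], [-10.3, -22.1, 2.1, 0, 0, 0, 5.3], [-11.8, -25.2, 2.4, 0, 0, 0, 5.3]],
  ],
)

```text
t: 24.0
ee_pos: [472.4, 80.3, 199.6]
orientation: [0.33, 1.548, 0.354]
ft_force: [0.7, 0.4, -0.7]
width: 58.7
```

Emit:
servo_tool(
  plan=[
    [[0, 0, 0, 0, 0, 0, 5.3], [0, 0, 0, 0, 0, 0, 5.3], [0, 0, 0, 0, 0, 0, 5.3]],
  ],
)

```text
t: 24.25
ee_pos: [472.5, 82.1, 199.5]
orientation: [0.331, 1.548, 0.354]
ft_force: [-0.5, 0.4, -1.2]
width: 59.1
```

```bash
python3 look.py l wrist
```

```text
24.3 [472.3  82.6 199.4] [0.33  1.549 0.355] [-1.  -0.2 -0.4] 59.3 [-0.11  0.3   2.    0.53  0.97 -0.46]
```

View pics/wrist_l.png

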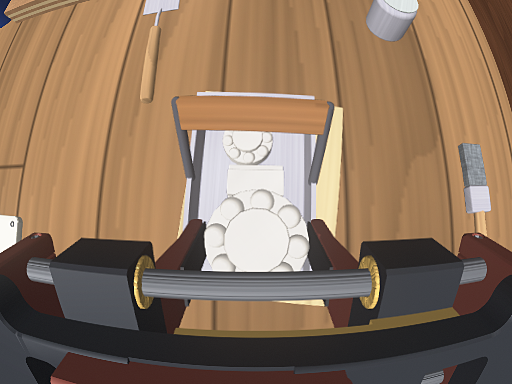

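Emit:
servo_tool(
  plan=[
    [[1.9, -0.9, 0, 0, 0, 0, 5.3], [3.8, -1.8, 0, 0, 0, 0, 5.3], [5.7, -2.7, 0, 0, 0, 0, 5.3], [7.6, -3.5, 0, 0, 0, 0, 5.3], [9.5, -4.4, 0, 0, 0, 0, 5.3], [11.4, -5.3, 0, 0, 0, 0, 5.3], [12.7, -5.9, 0, 0, 0, 0, 5.3], [13.3, -6.2, 0, 0, 0, 0, 5.3]],
  ],
)

```text
t: 24.97
ee_pos: [471.1, 83.4, 51.0]
orientation: [0.329, 1.552, 0.356]
ft_force: [-0.1, 0.1, -0.1]
width: 59.1
```

Emit:
servo_tool(
  plan=[
    [[0.4, 0.4, 0, 0, 0, 0, 5.3], [0.8, 0.7, 0, 0, 0, 0, 5.3], [1.3, 1, 0, 0, 0, 0, 5.3], [1.8, 1.3, 0, 0, 0, 0, 5.3], [2, 1.2, 0, 0, 0, 0, 5.3], [2.1, 1.2, 0, 0, 0, 0, 5.3]],
  ],
)

```text
t: 25.47
ee_pos: [472.2, 102.1, 38.8]
orientation: [0.329, 1.548, 0.355]
ft_force: [-0.5, 0.2, -0.2]
width: 59.0
```

Emit:
servo_tool(
  plan=[
    [[0, 0, 0, 0, 0, 0, 5.6], [0, 0, 0, 0, 0, 0, 6], [0, 0, 0, 0, 0, 0, 6.6], [0, 0, 0, 0, 0, 0, 6.8], [0, 0, 0, 0, 0, 0, 6.8]],
  ],
)

```text
t: 25.88
ee_pos: [472.3, 101.5, 38.9]
orientation: [0.33, 1.548, 0.354]
ft_force: [0.7, 0.3, -0.1]
width: 67.6
```

Emit:
servo_tool(
  plan=[
    [[-1, 0, 0, 0, 0, 0, 6.8], [-2.5, 0, 0, 0, 0, 0, 6.8], [-4.5, 0, 0, 0, 0, 0, 6.8], [-6.5, 0, 0, 0, 0, 0, 6.8], [-9, 0, 0, 0, 0, 0, 6.8], [-11.5, 0, 0, 0, 0, 0, 6.8], [-14, 0, 0, 0, 0, 0, 6.8], [-16, 0, 0, 0, 0, 0, 6.8]],
  ],
)

```text
t: 26.55
ee_pos: [473.5, 32.9, 186.0]
orientation: [0.329, 1.547, 0.353]
ft_force: [0.8, -0.2, 0.0]
width: 68.3
```

```bash
python3 look.py m wrist,side,scene; python3 -c "
from h import *
crop('pics/wrist_m.png','pics/wrist_mc.png',130,60,370,240,3)
crop('pics/side_m.png','pics/side_mc.png',170,220,290,330,6)"
```

```text
26.7 [474.2  33.2 185.3] [0.329 1.545 0.353] [-0.1 -0.2  0.3] 67.7 [-0.21  0.34  1.99  0.52  0.98 -0.56]
```

View pics/wrist_mc.png

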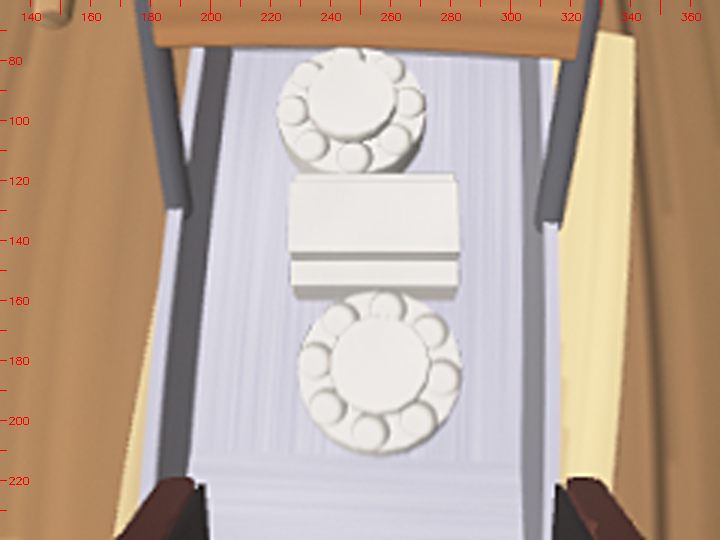

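View pics/side_mc.png

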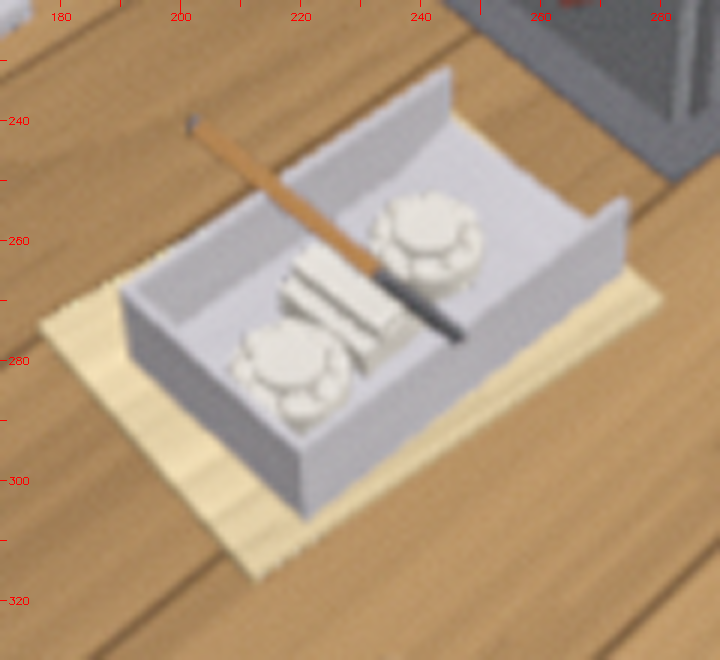

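View pics/scene_m.png

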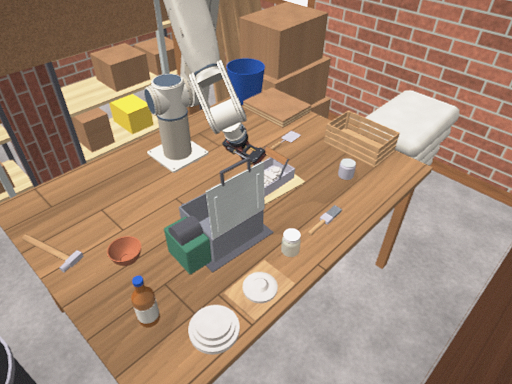

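```bash
cat > kin.py <<'E'
from h import *
D=[json.loads(l) for l in open("log.jsonl")]
def E(ax,a): return R.from_euler(ax,a).as_matrix()
def fk(q,p):
    a1,h,L2,e3,L3,L6,dy=p[:7]
    M=E('z',q[0]); o=np.array([0,0,h])+M@[a1,0,0]
    M=M@E('y',q[1]); o=o+M@[0,0,L2]
    M=M@E('y',q[2]); o=o+M@[e3,0,L3]
    M=M@E('z',q[3])@E('y',q[4]); 
    o=o+M@[0,0,L6]
    M=M@E('z',q[5]); 
    T=np.c_[M[:,2],M@[0,1,0],-M[:,0]] # placeholder: tool x = flange z
    return o,M
def toolR(M,C): return M@C
good=[d for d in D if max(np.abs(d["qvel"]))<.05]
if __name__=="__main__":
    print(len(D),len(good))
    # const rotation
    Cs=[fk(d["qpos"],[0,300,400,0,400,200,0])[1].T@R.from_rotvec(d["orientation"]).as_matrix() for d in good]
    C=R.from_matrix(np.array(Cs)).mean(); print(np.round(C.as_matrix(),3), max(np.degrees((C.inv()*R.from_matrix(np.array(Cs))).magnitude())))
    f=lambda p: np.concatenate([fk(d["qpos"],p)[0]-d["ee_pos"] for d in good])
    s=least_squares(f,[0,300,400,0,400,200,0.]); print(np.round(s.x,1),np.abs(s.fun).max())
    np.savez("kin.npz",p=s.x,C=C.as_matrix())
E
python3 kin.py
```

```text
39 30
[[-0.  0. -1.]
 [ 0.  1.  0.]
 [ 1. -0. -0.]] 5.0905410427196106e-14
[ -3.6 342.2 560.4  75.7 489.5 323.2   0. ] 11.368644611313641
```

```bash
cat > kin2.py <<'E'
from kin import *
def fk2(q,p):
    M=E('z',q[0]); o=M@np.array([p[0],p[8],p[1]])
    M=M@E('y',q[1]); o=o+M@[p[7],0,p[2]]
    M=M@E('y',q[2]); o=o+M@[p[3],0,p[4]]
    M=M@E('z',q[3]); o=o+M@[p[9],p[10],0]
    M=M@E('y',q[4]); o=o+M@[p[6],0,p[5]]
    M=M@E('z',q[5])
    return o,M
if __name__=="__main__":
    f=lambda p: np.concatenate([fk2(d["qpos"],p)[0]-d["ee_pos"] for d in good])
    s=least_squares(f,[0,300,400,0,400,200,0.,0,0,0,0]); print(np.round(s.x,1),np.abs(s.fun).max(),np.sqrt((s.fun**2).mean()))
    np.savez("kin.npz",p=s.x,C=np.array([[0,0,-1],[0,1,0],[1,0,0.]]))
    r=s.fun.reshape(-1,3); 
    for d,e in zip(good,r): 
        if np.abs(e).max()>2: print(d["t"],e)
E
python3 kin2.py
```

```text
[  0.  312.4 563.1  77.5 484.9 295.6   0.    0.   11.9  -0.   -0. ] 3.410605131648481e-13 9.624510529615108e-14
```

```bash
cat > ik.py <<'E'
from kin2 import *
K=np.load("kin.npz"); P=K["p"]; C=K["C"]
LO=np.array([-3,-.9,.09,-1.31,.11,-2.54]);HI=np.array([3,2.11,2.58,4.45,2.69,2.54])
def ik(pos,Rm,q0):
    def f(q):
        o,M=fk2(q,P); return np.r_[(o-pos)/100,R.from_matrix((M@C).T@Rm).as_rotvec()]
    s=least_squares(f,np.clip(q0,LO+1e-3,HI-1e-3),bounds=(LO,HI),xtol=1e-12,ftol=1e-12)
    return s.x,np.abs(s.fun).max()
def ikm(pos,Rm,q0):
    best=None
    for d4 in (0,-1.5,1.5,-.8,.8,3):
        for d6 in (0,1.5,-1.5):
            q,e=ik(pos,Rm,np.array(q0)+[0,0,0,d4,0,d6])
            k=(e>1e-3, np.abs(q-q0).max())
            if best is None or k<best[0]: best=(k,q,e)
    return best[1],best[2]
def trayR(yaw,b): return R.from_euler('z',yaw).as_matrix()@R.from_euler('y',b).as_matrix()
c30,s30=np.cos(np.pi/6),np.sin(np.pi/6)
def tool_in_tray(s): # s=+1: z=(c30,0,s30)
    x=np.array([s30,0,-c30]); z=s*np.array([c30,0,s30]); return np.c_[x,np.cross(z,x),z]
def tcp(o,yaw,b,s):
    Rt=trayR(yaw,b); To=tool_in_tray(s)
    return np.array(o)+Rt@(np.array([-50,0,120])+5*To[:,0]), Rt@To
E
cat > t1.py <<'E'
from ik import *
q=np.array(obs()["qpos"])
hop=np.array([545.7,-197,0]); hy=-.088
for s in (1,-1):
    print("s",s); qq=q
    p,Rm=tcp([471,144,10],-1.555,0,s)
    qq,e=ikm(p,Rm,qq); print("grip",np.round(p),np.round(qq,2),e)
    p2,_=tcp([471,144,160],-1.555,0,s); qq,e=ikm(p2,Rm,qq); print("lift",np.round(qq,2),e)
    yaw=hy-np.pi/2
    for b in (0,20,40,60,75,85):
        b=np.radians(b); L=hop+R.from_euler('z',hy).as_matrix()@[0,60,165]
        o=L-trayR(yaw,b)@[110,0,20]
        p,Rm=tcp(o,yaw,b,s); qq,e=ikm(p,Rm,qq); print("pour",round(np.degrees(b)),np.round(p),np.round(qq,2),round(e,4))
E
python3 t1.py
```

```text
s 1
grip [470. 191. 126.] [ 0.61  0.57  1.82 -0.48  1.12  2.46] 1.6067091869722777e-10
lift [ 0.61  0.36  1.74 -0.44  1.38  2.32] 3.5691478662055815e-10
pour 0 [565.  20. 261.] [ 0.26  0.41  1.7  -0.51  1.27  2.13] 0.0
pour 20 [561. -22. 309.] [ 0.03  0.26  1.7  -0.19  1.21  1.76] 0.0
pour 40 [556. -78. 340.] [-0.25  0.24  1.66  0.18  1.28  1.35] 0.0
pour 60 [ 551. -141.  349.] [-0.51  0.33  1.59  0.48  1.46  1.04] 0.0
pour 75 [ 546. -189.  342.] [-0.66  0.46  1.53  0.64  1.64  0.88] 0.0
pour 85 [ 544. -218.  330.] [-0.74  0.56  1.48  0.72  1.75  0.8 ] 0.0
s -1
grip [470. 191. 126.] [ 0.61  0.57  1.82 -0.48  1.12 -0.69] 1.4903719147696392e-10
lift [ 0.61  0.36  1.74 -0.44  1.38 -0.82] 1.882808401671101e-10
pour 0 [565.  20. 261.] [ 0.26  0.41  1.7  -0.51  1.27 -1.01] 0.0
pour 20 [561. -22. 309.] [ 0.03  0.26  1.7  -0.19  1.21 -1.38] 0.0
pour 40 [556. -78. 340.] [-0.25  0.24  1.66  0.18  1.28 -1.79] 0.0
pour 60 [ 551. -141.  349.] [-0.51  0.33  1.59  0.48  1.46 -2.11] 0.0
pour 75 [ 546. -189.  342.] [-0.66  0.46  1.53  0.64  1.64 -2.26] 0.0
pour 85 [ 544. -218.  330.] [-0.74  0.56  1.48  0.72  1.75 -2.34] 0.0
```

```bash
python3 - <<'E'
from h import *
ct=ctrl_(); c=ct.calibration("wrist"); c["view"]=np.load("V_wrist_m.npy")
w=lambda x,y,z: np.round(onz(c,(130+x/3,60+y/3),z,True)[:2],1)
print("L floor",w(232,50,15),w(212,240,15),w(190,455,15)); print("R floor",w(520,60,15),w(522,250,15),w(523,455,15)); 
print("slat front bottom",w(157,44,118.6),w(577,58,118.6))
print("ros front",w(379,365,43), "off top",w(375,215,47))
E
```

```text
L floor [405.4 252.3] [404.2 160.6] [400.7  73.2]
R floor [532.3 248.6] [529.2 157.9] [527.8  75.2]
slat front bottom [402.5 186.9] [531.9 182.9]
ros front [472.6 102.7] off top [470.3 158.1]
```

```bash
cat > t2.py <<'E'
from ik import *
o=obs(); q=np.array(o["qpos"])
yaw=-1.59
gp=np.array([467.5,196.5,130.]); Rg=trayR(yaw,0)@tool_in_tray(-1)
pre=gp-95*Rg[:,0]; fin=gp+5*Rg[:,0]; print(pre,fin)
Rw=frame([0,0,-1],[1,1,0]); 
e=(o["ee_pos"],R.from_rotvec(o["orientation"]).as_matrix())
print([np.degrees(R.from_matrix(a.T@b).magnitude()) for a,b in ((e[1],Rw),(Rw,Rg))])
for t in (((472,120,300),Rw),(pre,Rg),(fin,Rg)):
    q,er=ikm(np.array(t[0]),t[1],q); print(np.round(q,2),er)
    e=rows([t],8,5,start=e)
E
python3 t2.py
```

```text
[468.41211841 243.99124172 212.27241336] [467.45199377 194.00046096 125.66987298]
[np.float64(50.36875268003654), np.float64(52.74961696478741)]
[ 0.22  0.14  1.86  0.    1.14 -0.56] 9.504020541858544e-10
[[[-0.84,1.59,-0.01,-0.095,0.021,-0.052,5],[-1.69,3.18,-0.02,-0.189,0.042,-0.103,5],[-2.53,4.76,-0.03,-0.284,0.064,-0.155,5],[-3.37,6.35,-0.04,-0.379,0.085,-0.206,5],[-4.22,7.94,-0.05,-0.474,0.106,-0.258,5],[-5.06,9.53,-0.05,-0.568,0.127,-0.309,5],[-5.9,11.12,-0.06,-0.663,0.148,-0.361,5],[-6.75,12.71,-0.07,-0.758,0.17,-0.412,5]]]
[ 0.67  0.48  1.7  -0.41  1.33 -0.7 ] 9.255664907598386e-10
[[[1.1,1.13,1.06,-0.094,0.062,-0.025,5],[2.19,2.26,2.13,-0.187,0.124,-0.05,5],[3.29,3.38,3.19,-0.281,0.187,-0.075,5],[4.39,4.51,4.26,-0.374,0.249,-0.1,5],[5.48,5.64,5.32,-0.468,0.311,-0.125,5],[6.58,6.77,6.39,-0.561,0.373,-0.15,5],[7.68,7.89,7.45,-0.655,0.435,-0.175,5],[8.77,9.02,8.51,-0.748,0.498,-0.2,5]]]
[ 0.61  0.57  1.81 -0.46  1.13 -0.66] 2.8329839663848027e-10
[[[1.25,0.0,0.0,0.0,0.0,0.0,5],[2.5,0.0,-0.0,0.0,0.0,0.0,5],[3.75,-0.0,-0.0,0.0,0.0,0.0,5],[5.0,0.0,-0.0,0.0,0.0,0.0,5],[6.25,0.0,-0.0,0.0,0.0,0.0,5],[7.5,-0.0,-0.0,0.0,0.0,0.0,5],[8.75,-0.0,-0.0,0.0,0.0,0.0,5],[10.0,0.0,0.0,0.0,0.0,0.0,5]]]
```

Emit:
servo_tool(
  plan=[
    [[-0.8, 1.6, 0, -0.095, 0.021, -0.052, 5], [-1.7, 3.2, 0, -0.189, 0.042, -0.103, 5], [-2.5, 4.8, 0, -0.284, 0.064, -0.155, 5], [-3.4, 6.4, 0, -0.379, 0.085, -0.206, 5], [-4.2, 7.9, 0, -0.474, 0.106, -0.258, 5], [-5.1, 9.5, -0.1, -0.568, 0.127, -0.309, 5], [-5.9, 11.1, -0.1, -0.663, 0.148, -0.361, 5], [-6.8, 12.7, -0.1, -0.758, 0.17, -0.412, 5]],
  ],
)

```text
t: 27.37
ee_pos: [470.4, 121.2, 298.5]
orientation: [-0.619, 1.486, 0.619]
ft_force: [-0.9, -0.2, 0.9]
width: 49.8
```

Emit:
servo_tool(
  plan=[
    [[1.1, 1.1, 1.1, -0.094, 0.062, -0.025, 5], [2.2, 2.3, 2.1, -0.187, 0.124, -0.05, 5], [3.3, 3.4, 3.2, -0.281, 0.187, -0.075, 5], [4.4, 4.5, 4.3, -0.374, 0.249, -0.1, 5], [5.5, 5.6, 5.3, -0.468, 0.311, -0.125, 5], [6.6, 6.8, 6.4, -0.561, 0.373, -0.15, 5], [7.7, 7.9, 7.5, -0.655, 0.435, -0.175, 5], [8.8, 9, 8.5, -0.748, 0.498, -0.2, 5]],
  ],
)

```text
t: 28.03
ee_pos: [466.4, 245.2, 209.4]
orientation: [-1.573, 1.599, 0.912]
ft_force: [0.6, 0.5, -0.2]
width: 49.7
```

Emit:
servo_tool(
  plan=[
    [[0, 0, 0, 0, 0, 0, 5], [0, 0, 0, 0, 0, 0, 5], [0, 0, 0, 0, 0, 0, 5]],
  ],
)

```text
t: 28.28
ee_pos: [466.6, 243.9, 210.6]
orientation: [-1.564, 1.599, 0.909]
ft_force: [0.3, 0.0, 0.2]
width: 50.0
```

```bash
python3 look.py n wrist,side
```

```text
28.38 [467.3 243.4 211.7] [-1.563  1.598  0.908] [-0.1  0.   0.8] 50.5 [ 0.67  0.48  1.7  -0.4   1.33 -0.71]
```

View pics/wrist_n.png

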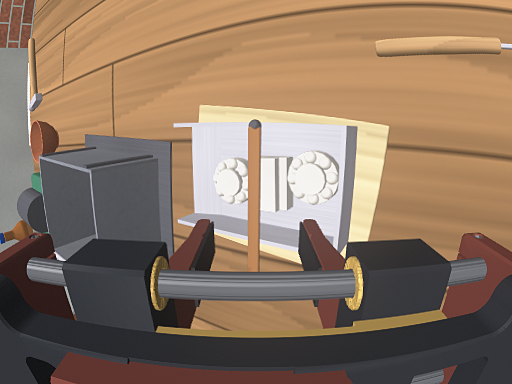

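View pics/side_n.png

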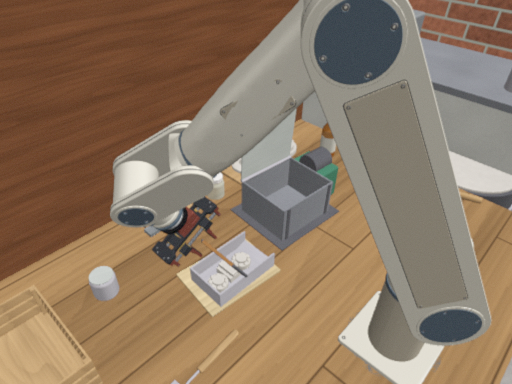

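Emit:
servo_tool(
  plan=[
    [[1.5, 0, -0.2, 0, 0, 0, 5], [3, 0, -0.2, 0, 0, 0, 5], [4.5, 0, -0.2, 0, 0, 0, 5], [6, 0, -0.2, 0, 0, 0, 5], [7.5, 0, -0.2, 0, 0, 0, 5], [8.8, 0, -0.2, 0, 0, 0, 5], [9.6, 0, -0.2, 0, 0, 0, 5], [9.9, 0, -0.2, 0, 0, 0, 5]],
  ],
)

```text
t: 29.05
ee_pos: [465.7, 191.6, 126.3]
orientation: [-1.563, 1.6, 0.908]
ft_force: [0.2, 0.3, 0.3]
width: 49.7
```

```bash
python3 look.py o wrist,side; python3 -c "
from h import *
crop('pics/side_o.png','pics/side_oc.png',150,180,300,320,5)"
```

```text
29.15 [466.  192.5 126.8] [-1.564  1.598  0.908] [0.1 0.1 0.6] 49.9 [ 0.61  0.57  1.82 -0.46  1.13 -0.67]
```

View pics/wrist_o.png

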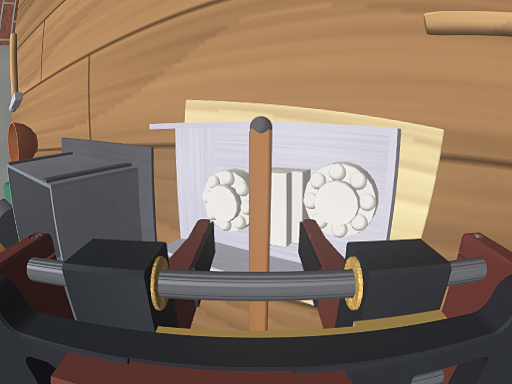

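View pics/side_oc.png

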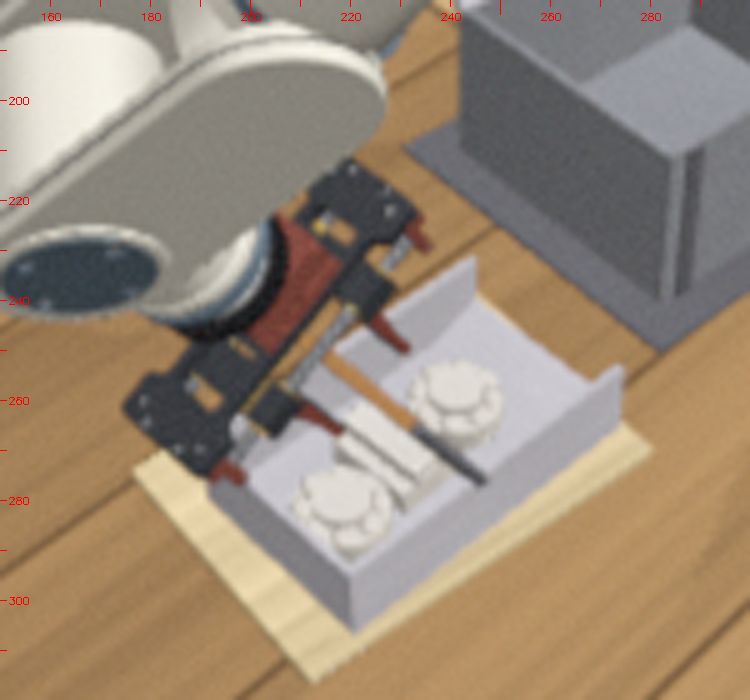

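Emit:
servo_tool(
  plan=[
    [[0, 0, 0.15, 0, 0, 0, 5], [0, 0, 0.15, 0, 0, 0, 3], [0, 0, 0.15, 0, 0, 0, 1.6], [0, 0, 0.15, 0, 0, 0, 1], [0, 0, 0.15, 0, 0, 0, 0.6], [0, 0, 0.15, 0, 0, 0, 0.6], [0, 0, 0.15, 0, 0, 0, 0.6], [0, 0, 0.15, 0, 0, 0, 0.6]],
  ],
)

```text
t: 29.82
ee_pos: [465.8, 193.2, 126.6]
orientation: [-1.568, 1.601, 0.907]
ft_force: [-1.2, -5.0, 8.3]
width: 9.8
```

```bash
python3 look.py p wrist,side,scene; python3 -c "
from h import *
crop('pics/side_p.png','pics/side_pc.png',150,180,300,320,5)"
```

```text
29.97 [465.8 193.2 126.6] [-1.567  1.6    0.907] [-1.8 -5.1  7.5] 9.8 [ 0.61  0.57  1.81 -0.46  1.14 -0.67]
```

View pics/wrist_p.png

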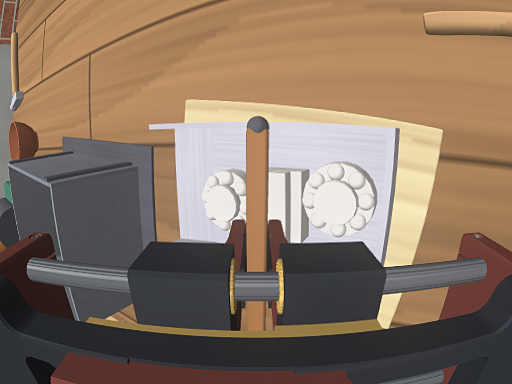

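```bash
cat > t3.py <<'E'
from ik import *
o=obs(); q=np.array(o["qpos"]); p0=np.array(o["ee_pos"]); R0=R.from_rotvec(o["orientation"]).as_matrix()
To=tool_in_tray(-1); off=np.array([-50,0,120])+5*To[:,0]
Rtr=R0@To.T; print("tray euler zyx",R.from_matrix(Rtr).as_euler('ZYX'), "origin",p0-Rtr@off)
hop=np.array([545.7,-197,0]); hy=-.088; yaw=hy-np.pi/2
def pose(lip,b):
    Rt=trayR(yaw,b); oo=np.array(lip)-Rt@[110,0,20]; return oo+Rt@off, Rt@To
L=hop+R.from_euler('z',hy).as_matrix()@[0,60,174]
H=R.from_euler('z',hy).as_matrix()
seq=[((p0+[0,0,205]),R0,8),(hop+H@[0,160,0]+[0,0,215],0,8),(L+[0,0,10],0,6)]
e=(p0,R0)
for a,b,n in seq:
    t=(a,b) if not np.isscalar(b) else pose(a,b)
    q,er=ikm(t[0],t[1],q); print(np.round(t[0]),np.round(q,2),round(er,5))
    e=rows([t],n,0.6,start=e)
b0=0
for b1 in (28,56,78):
    n=8; R00=e[1];pp=e[0]; out=[]
    for i in range(1,n+1):
        b=np.radians(b0+(b1-b0)*i/n); t=pose(L+[0,0,10],b); q,er=ik(t[0],t[1],q)
        out.append([round(float(v),2) for v in R00.T@(t[0]-pp)/10]+[round(float(v),3) for v in R.from_matrix(R00.T@t[1]).as_rotvec()]+[.6])
    print(b1,np.round(q,2),round(er,5)); print(json.dumps([out])); e=t; b0=b1
E
python3 t3.py
```

```text
tray euler zyx [-1.58928823 -0.00236903 -0.0044101 ] origin [464.43288107 145.48708491  11.0092094 ]
[466. 193. 332.] [ 0.61  0.3   1.68 -0.42  1.5  -0.84] 0.0
[[[-2.22,0.01,-1.29,0.0,0.0,0.0,0.6],[-4.43,0.02,-2.57,0.0,0.0,0.0,0.6],[-6.65,0.03,-3.86,0.0,0.0,0.0,0.6],[-8.86,0.05,-5.15,0.0,0.0,0.0,0.6],[-11.08,0.06,-6.43,0.0,0.0,0.0,0.6],[-13.3,0.07,-7.72,0.0,0.0,0.0,0.6],[-15.51,0.08,-9.01,0.0,0.0,0.0,0.6],[-17.73,0.09,-10.29,0.0,0.0,0.0,0.6]]]
[574. 119. 311.] [ 0.41  0.42  1.55 -0.46  1.45 -0.95] 0.0
[[[0.67,-1.37,-0.65,0.008,-0.0,0.004,0.6],[1.34,-2.73,-1.3,0.016,-0.001,0.008,0.6],[2.02,-4.1,-1.95,0.023,-0.001,0.012,0.6],[2.69,-5.46,-2.6,0.031,-0.001,0.016,0.6],[3.36,-6.83,-3.25,0.039,-0.002,0.019,0.6],[4.03,-8.19,-3.9,0.047,-0.002,0.023,0.6],[4.71,-9.56,-4.55,0.055,-0.002,0.027,0.6],[5.38,-10.92,-5.2,0.062,-0.003,0.031,0.6]]]
[565.  20. 280.] [ 0.26  0.38  1.68 -0.51  1.31 -1.03] 0.0
[[[1.28,0.0,-1.19,0.0,0.0,0.0,0.6],[2.56,0.0,-2.37,0.0,0.0,0.0,0.6],[3.84,0.0,-3.56,0.0,0.0,0.0,0.6],[5.12,0.0,-4.74,0.0,0.0,0.0,0.6],[6.4,0.0,-5.93,0.0,0.0,0.0,0.6],[7.68,0.0,-7.11,0.0,0.0,0.0,0.6]]]
[... 532 characters left out ...]
, -0.0, 0.6], [-1.34, 0.0, -3.09, -0.0, -0.183, -0.0, 0.6], [-1.66, 0.0, -4.17, -0.0, -0.244, -0.0, 0.6], [-1.92, 0.0, -5.27, -0.0, -0.305, 0.0, 0.6], [-2.1, 0.0, -6.38, -0.0, -0.367, -0.0, 0.6], [-2.22, 0.0, -7.5, -0.0, -0.428, 0.0, 0.6], [-2.27, 0.0, -8.62, 0.0, -0.489, -0.0, 0.6]]]
78 [-0.69  0.47  1.5   0.67  1.7  -2.27] 0.0
[[[-0.41, -0.0, -0.79, -0.0, -0.048, 0.0, 0.6], [-0.77, -0.0, -1.59, -0.0, -0.096, -0.0, 0.6], [-1.1, 0.0, -2.41, -0.0, -0.144, 0.0, 0.6], [-1.39, -0.0, -3.25, -0.0, -0.192, -0.0, 0.6], [-1.64, -0.0, -4.09, -0.0, -0.24, -0.0, 0.6], [-1.85, -0.0, -4.95, -0.0, -0.288, 0.0, 0.6], [-2.02, -0.0, -5.82, -0.0, -0.336, 0.0, 0.6], [-2.14, -0.0, -6.7, -0.0, -0.384, 0.0, 0.6]]]
```

Emit:
servo_tool(
  plan=[
    [[-0.6, 0, -0.35, 0, 0, 0, 0.6], [-1.7, 0, -1, 0, 0, 0, 0.6], [-3.5, 0, -2, 0, 0, 0, 0.6], [-5.5, 0, -3.2, 0, 0, 0, 0.6], [-7.5, 0, -4.35, 0, 0, 0, 0.6], [-9.5, 0, -5.5, 0, 0, 0, 0.6], [-11.5, 0, -6.65, 0, 0, 0, 0.6], [-13, 0, -7.5, 0, 0, 0, 0.6]],
  ],
)

```text
t: 30.63
ee_pos: [466.5, 194.8, 278.2]
orientation: [-1.564, 1.596, 0.909]
ft_force: [1.4, -1.6, -3.8]
width: 9.9
```

Emit:
servo_tool(
  plan=[
    [[-1.5, 0, -0.85, 0, 0, 0, 0.6], [-3, 0, -1.75, 0, 0, 0, 0.6], [-4, 0, -2.3, 0, 0, 0, 0.6], [-4.7, 0.1, -2.7, 0, 0, 0, 0.6], [-4.7, 0.1, -2.7, 0, 0, 0, 0.6]],
  ],
)

```text
t: 31.05
ee_pos: [465.9, 194.9, 331.5]
orientation: [-1.565, 1.595, 0.909]
ft_force: [-0.2, 0.5, -4.7]
width: 10.1
```

```bash
python3 look.py q wrist,side
```

```text
31.15 [465.4 194.5 329.5] [-1.565  1.598  0.91 ] [-0.   0.  -5.3] 9.9 [ 0.61  0.3   1.68 -0.41  1.5  -0.84]
```

View pics/wrist_q.png

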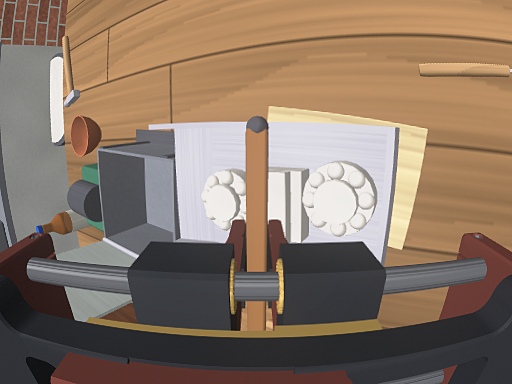

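View pics/side_q.png

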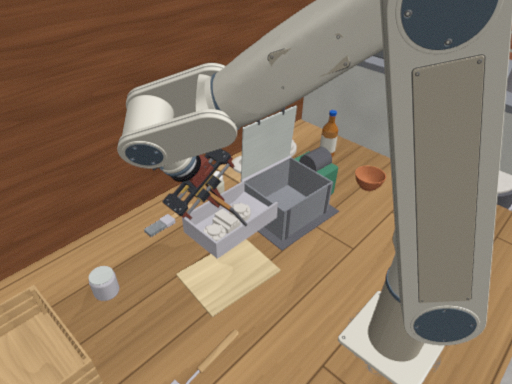

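Emit:
servo_tool(
  plan=[
    [[0.4, -0.9, -0.4, 0.005, 0, 0.002, 0.6], [1.1, -2.2, -1.1, 0.014, -0.001, 0.007, 0.6], [1.8, -3.6, -1.8, 0.021, -0.001, 0.01, 0.6], [2.5, -5.1, -2.5, 0.029, -0.001, 0.015, 0.6], [3.2, -6.6, -3.2, 0.038, -0.002, 0.019, 0.6], [4, -8.1, -3.9, 0.047, -0.002, 0.023, 0.6], [4.7, -9.6, -4.6, 0.055, -0.002, 0.027, 0.6], [5.4, -10.9, -5.2, 0.062, -0.003, 0.031, 0.6]],
  ],
)

```text
t: 31.82
ee_pos: [574.3, 119.1, 307.1]
orientation: [-1.499, 1.64, 0.87]
ft_force: [-0.6, -0.5, -4.4]
width: 9.9
```

Emit:
servo_tool(
  plan=[
    [[1.3, 0, -1.2, 0, 0, 0, 0.6], [2.6, 0, -2.4, 0, 0, 0, 0.6], [3.8, 0, -3.6, 0, 0, 0, 0.6], [5.1, 0, -4.7, 0, 0, 0, 0.6], [6.4, 0, -5.9, 0, 0, 0, 0.6], [7.3, 0, -6.8, 0, 0, 0, 0.6], [7.7, 0, -7.1, 0, 0, 0, 0.6], [7.7, 0, -7.1, 0, 0, 0, 0.6]],
  ],
)

```text
t: 32.48
ee_pos: [563.9, 19.7, 276.8]
orientation: [-1.498, 1.639, 0.869]
ft_force: [0.4, 1.1, -4.3]
width: 9.9
```

```bash
python3 look.py r wrist,side,scene; python3 -c "
from h import *
crop('pics/side_r.png','pics/side_rc.png',180,100,370,270,4)"
```

```text
32.63 [564.9  21.5 277.4] [-1.5    1.636  0.87 ] [-0.   0.1 -5.2] 9.9 [ 0.26  0.39  1.68 -0.51  1.3  -1.03]
```

View pics/side_rc.png

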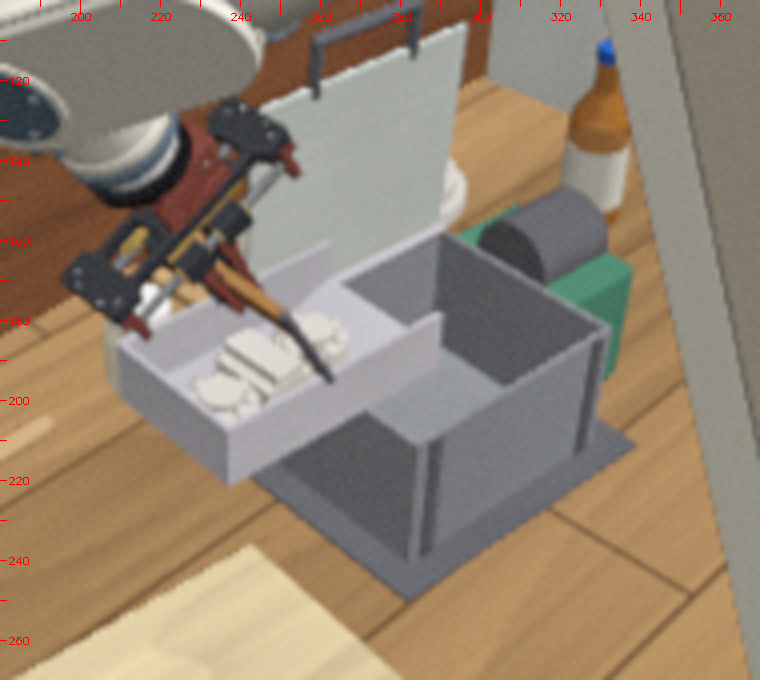

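View pics/wrist_r.png

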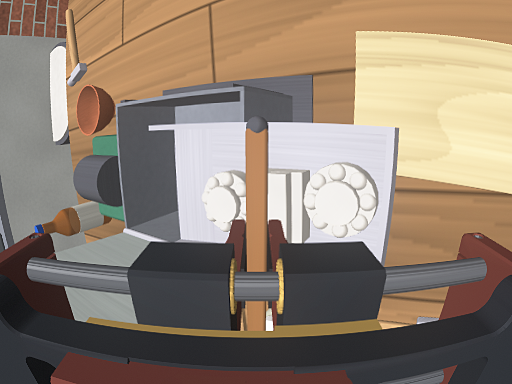

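View pics/scene_r.png

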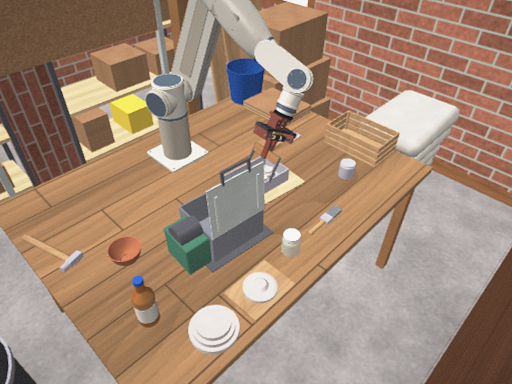

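```bash
python3 - <<'E'
from ik import *
cd=ctrl_().calibration("side"); cs=ctrl_().calibration("scene")
hop=np.array([545.7,-197,0]); H=R.from_euler('z',-.088).as_matrix()
im=cv2.imread("pics/side_r.png")
def dr(im,c,pts,col):
    uv=proj(c,pts)
    for a,b in zip(uv,np.roll(uv,-1,0)): cv2.line(im,tuple(int(round(v*8)) for v in a),tuple(int(round(v*8)) for v in b),col,1,cv2.LINE_AA,3)
box=lambda x,y,z:[hop+H@[a*x,b*y,z] for a,b in ((1,1),(1,-1),(-1,-1),(-1,1))]
dr(im,cd,box(105,120,135),(0,0,255)); 
o=obs(); p0=np.array(o["ee_pos"]); R0=R.from_rotvec(o["orientation"]).as_matrix(); To=tool_in_tray(-1); off=np.array([-50,0,120])+5*To[:,0]
Rt=R0@To.T; T=p0-Rt@off
dr(im,cd,[T+Rt@[a,b,c] for a,b,c in ((-110,67.5,55),(-110,-67.5,55),(110,-67.5,20),(110,67.5,20))],(0,255,0))
print("lip in hopper",H.T@(T+Rt@[110,0,20]-hop))
cv2.imwrite("pics/ov.png",im); crop("pics/ov.png","pics/ovc.png",180,100,370,270,4)
E
```

```text
lip in hopper [1.44228964e-01 6.22456408e+01 1.81128227e+02]
```

View pics/ovc.png

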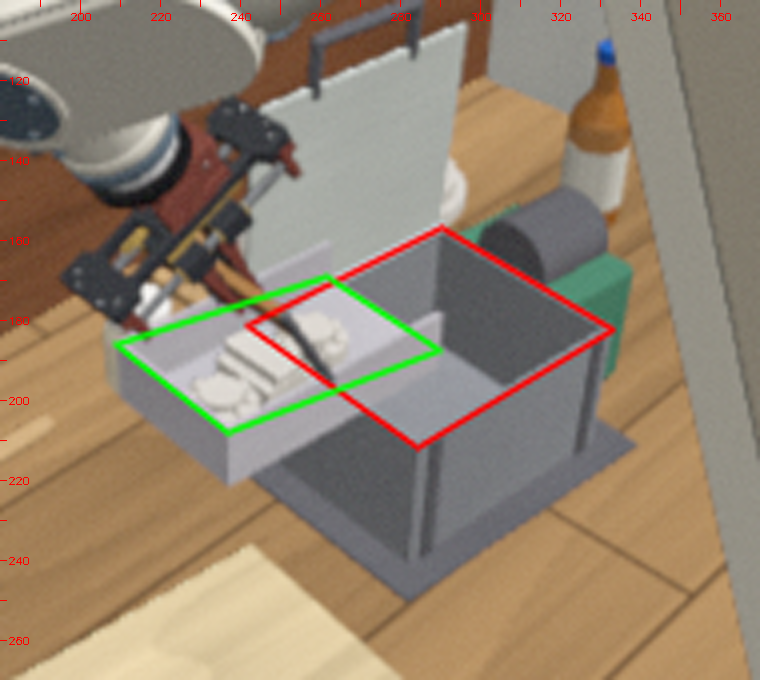

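Emit:
servo_tool(
  plan=[
    [[-0.5, 0, -1, 0, -0.061, 0, 0.6], [-0.96, 0, -2, 0, -0.122, 0, 0.6], [-1.34, 0, -3.1, 0, -0.183, 0, 0.6], [-1.66, 0, -4.2, 0, -0.244, 0, 0.6], [-1.92, 0, -5.3, 0, -0.305, 0, 0.6], [-2.1, 0, -6.4, 0, -0.367, 0, 0.6], [-2.22, 0, -7.5, 0, -0.428, 0, 0.6], [-2.27, 0, -8.6, 0, -0.489, 0, 0.6]],
  ],
)

```text
t: 33.3
ee_pos: [559.3, -41.8, 340.8]
orientation: [-1.167, 1.27, 1.132]
ft_force: [0.4, -0.3, -5.0]
width: 9.9
```

Emit:
servo_tool(
  plan=[
    [[-0.5, 0, -1, 0, -0.061, 0, 0.6], [-0.96, 0, -2, 0, -0.122, 0, 0.6], [-1.34, 0, -3.1, 0, -0.183, 0, 0.6], [-1.66, 0, -4.2, 0, -0.244, 0, 0.6], [-1.92, 0, -5.3, 0, -0.305, 0, 0.6], [-2.1, 0, -6.4, 0, -0.367, 0, 0.6], [-2.22, 0, -7.5, 0, -0.428, 0, 0.6], [-2.27, 0, -8.6, 0, -0.489, 0, 0.6]],
  ],
)

```text
t: 33.97
ee_pos: [552.0, -127.4, 365.9]
orientation: [-0.82, 0.891, 1.317]
ft_force: [0.6, -0.6, -3.3]
width: 10.3
```

Emit:
servo_tool(
  plan=[
    [[-0.41, 0, -0.8, 0, -0.048, 0, 0.6], [-0.77, 0, -1.6, 0, -0.096, 0, 0.6], [-1.1, 0, -2.4, 0, -0.144, 0, 0.6], [-1.39, 0, -3.25, 0, -0.192, 0, 0.6], [-1.64, 0, -4.1, 0, -0.24, 0, 0.6], [-1.85, 0, -4.95, 0, -0.288, 0, 0.6], [-2.02, 0, -5.8, 0, -0.336, 0, 0.6], [-2.14, 0, -6.7, 0, -0.384, 0, 0.6]],
  ],
)

```text
t: 34.63
ee_pos: [546.0, -196.8, 354.9]
orientation: [-0.54, 0.588, 1.414]
ft_force: [-0.5, 0.1, -2.7]
width: 9.7
```

```bash
python3 look.py s wrist,side,scene; python3 -c "
from h import *
crop('pics/side_s.png','pics/side_sc.png',180,80,370,270,4)"
```

```text
34.78 [ 545.8 -196.9  353.7] [-0.539  0.591  1.413] [-0.2  0.5 -3.4] 10.5 [-0.69  0.47  1.5   0.67  1.69 -2.27]
```

View pics/side_sc.png

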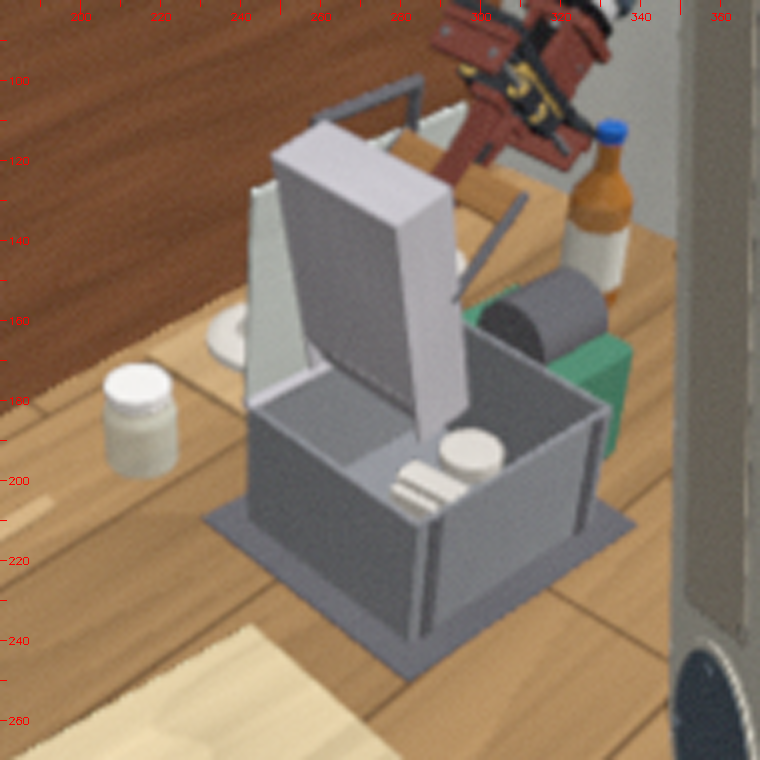

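View pics/wrist_s.png

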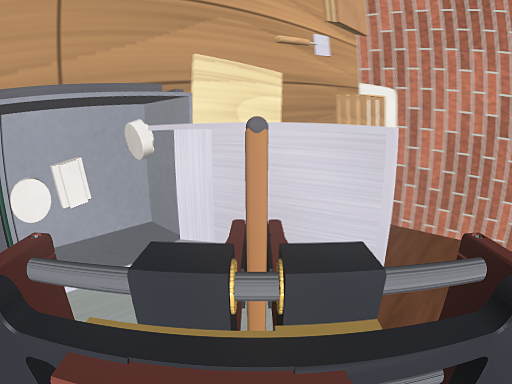

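```bash
cat > t4.py <<'E'
from ik import *
o=obs(); q=np.array(o["qpos"]); p0=np.array(o["ee_pos"]); R0=R.from_rotvec(o["orientation"]).as_matrix()
To=tool_in_tray(-1); off=np.array([-50,0,120])+5*To[:,0]
Rt=R0@To.T; T=p0-Rt@off; L=T+Rt@[110,0,20]; eu=R.from_matrix(Rt).as_euler('ZYX'); print(eu,L)
yaw=-.088-np.pi/2
def pose(lip,b):
    Rt=trayR(yaw,b); return np.array(lip)-Rt@[110,0,20]+Rt@off, Rt@To
e=(p0,R0); b0=eu[1]
for b1,dz in ((50,5),(25,10),(0,10)):
    b1=np.radians(b1); out=[]
    for i in range(1,9):
        t=pose(L+[0,0,dz*i/8],b0+(b1-b0)*i/8)
        out.append([round(float(v),2) for v in e[1].T@(t[0]-e[0])/10]+[round(float(v),3) for v in R.from_matrix(e[1].T@t[1]).as_rotvec()]+[.6])
    L=L+[0,0,dz]; e=t; b0=b1; q,er=ik(t[0],t[1],q); print(np.round(t[0]),np.round(q,2),er); print(json.dumps([out]))
E
python3 t4.py
```

```text
[-1.66645513  1.36373164 -0.00870594] [ 550.78919143 -135.83763863  179.86192026]
[ 553. -108.  367.] [-0.39  0.25  1.61  0.34  1.4  -1.95] 1.7240068379650005e-10
[[[0.53, 0.04, 1.02, -0.001, 0.061, -0.002, 0.6], [1.12, 0.04, 2.01, -0.001, 0.123, -0.002, 0.6], [1.77, 0.04, 2.95, -0.001, 0.184, -0.002, 0.6], [2.47, 0.03, 3.85, -0.001, 0.246, -0.002, 0.6], [3.22, 0.03, 4.7, -0.0, 0.307, -0.002, 0.6], [4.02, 0.03, 5.5, -0.0, 0.368, -0.002, 0.6], [4.87, 0.03, 6.25, -0.0, 0.43, -0.002, 0.6], [5.75, 0.03, 6.95, -0.0, 0.491, -0.002, 0.6]]]
[560. -34. 348.] [-0.04  0.22  1.66 -0.09  1.27 -1.49] 3.097714586543207e-10
[[[0.39, 0.0, 0.91, -0.0, 0.055, 0.0, 0.6], [0.83, 0.0, 1.79, -0.0, 0.109, 0.0, 0.6], [1.31, 0.0, 2.64, -0.0, 0.164, 0.0, 0.6], [1.83, 0.0, 3.46, -0.0, 0.218, 0.0, 0.6], [2.4, 0.0, 4.24, -0.0, 0.273, 0.0, 0.6], [3.0, 0.0, 4.98, -0.0, 0.327, 0.0, 0.6], [3.64, 0.0, 5.68, -0.0, 0.382, 0.0, 0.6], [4.32, 0.0, 6.34, 0.0, 0.436, 0.0, 0.6]]]
[565.  21. 301.] [ 0.26  0.36  1.66 -0.5   1.34 -1.05] 8.787720431696117e-10
[[[0.38, 0.0, 0.86, -0.0, 0.055, -0.0, 0.6], [0.81, 0.0, 1.68, -0.0, 0.109, -0.0, 0.6], [1.28, 0.0, 2.48, -0.0, 0.164, 0.0, 0.6], [1.8, 0.0, 3.24, -0.0, 0.218, -0.0, 0.6], [2.36, 0.0, 3.97, -0.0, 0.273, -0.0, 0.6], [2.96, -0.0, 4.66, -0.0, 0.327, -0.0, 0.6], [3.59, 0.0, 5.31, -0.0, 0.382, -0.0, 0.6], [4.26, -0.0, 5.91, -0.0, 0.436, 0.0, 0.6]]]
```

Emit:
servo_tool(
  plan=[
    [[0.53, 0, 1.02, 0, 0.061, 0, 0.6], [1.12, 0, 2.01, 0, 0.123, 0, 0.6], [1.77, 0, 2.95, 0, 0.184, 0, 0.6], [2.47, 0, 3.85, 0, 0.246, 0, 0.6], [3.22, 0, 4.7, 0, 0.307, 0, 0.6], [4.02, 0, 5.5, 0, 0.368, 0, 0.6], [4.87, 0, 6.25, 0, 0.43, 0, 0.6], [5.75, 0, 6.95, 0, 0.491, 0, 0.6]],
  ],
)

```text
t: 35.45
ee_pos: [553.6, -106.0, 369.8]
orientation: [-0.902, 0.979, 1.28]
ft_force: [-0.9, -0.8, -3.3]
width: 9.6
```

```bash
python3 look.py u wrist,side; python3 -c "
from h import *
crop('pics/wrist_u.png','pics/wrist_uc.png',0,60,300,260,2)"
```

```text
35.55 [ 553.7 -104.1  370.4] [-0.903  0.975  1.283] [-0.7  0.  -2.4] 10.0 [-0.38  0.25  1.61  0.34  1.4  -1.95]
```

View pics/wrist_u.png

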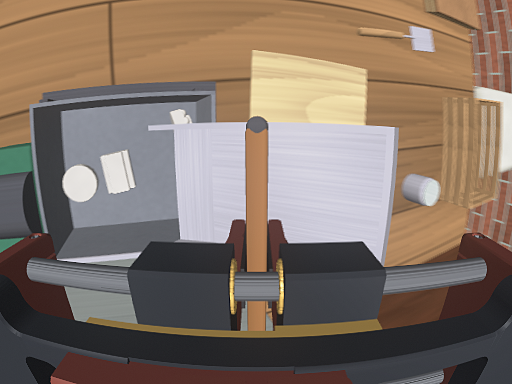

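View pics/side_u.png

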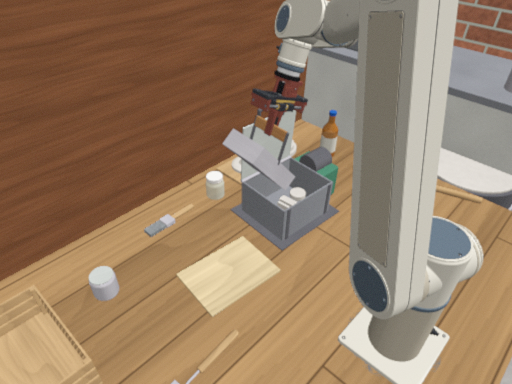

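Emit:
servo_tool(
  plan=[
    [[0.39, 0, 0.91, 0, 0.055, 0, 0.6], [0.83, 0, 1.79, 0, 0.109, 0, 0.6], [1.31, 0, 2.64, 0, 0.164, 0, 0.6], [1.83, 0, 3.46, 0, 0.218, 0, 0.6], [2.4, 0, 4.24, 0, 0.273, 0, 0.6], [3, 0, 4.98, 0, 0.327, 0, 0.6], [3.64, 0, 5.68, 0, 0.382, 0, 0.6], [4.32, 0, 6.34, 0, 0.436, 0, 0.6]],
  ],
)

```text
t: 36.22
ee_pos: [559.9, -32.6, 350.1]
orientation: [-1.206, 1.315, 1.105]
ft_force: [-0.1, 0.4, -3.2]
width: 9.9
```

Emit:
servo_tool(
  plan=[
    [[0.38, 0, 0.86, 0, 0.055, 0, 0.6], [0.81, 0, 1.68, 0, 0.109, 0, 0.6], [1.28, 0, 2.48, 0, 0.164, 0, 0.6], [1.8, 0, 3.24, 0, 0.218, 0, 0.6], [2.36, 0, 3.97, 0, 0.273, 0, 0.6], [2.96, 0, 4.66, 0, 0.327, 0, 0.6], [3.59, 0, 5.31, 0, 0.382, 0, 0.6], [4.26, 0, 5.91, 0, 0.436, 0, 0.6]],
  ],
)

```text
t: 36.88
ee_pos: [564.8, 22.6, 302.2]
orientation: [-1.502, 1.638, 0.868]
ft_force: [0.4, 0.3, -3.3]
width: 9.9
```

```bash
python3 look.py v wrist,side,scene; python3 -c "
from h import *
crop('pics/side_u.png','pics/side_uc.png',165,225,295,320,6)
crop('pics/wrist_r.png','pics/wrist_rc.png',330,10,512,210,3)
crop('pics/scene_s.png','pics/scene_sc.png',225,130,345,230,6)
"
```

```text
37.03 [564.3  22.9 301.1] [-1.501  1.637  0.873] [ 0.   0.1 -2.5] 10.0 [ 0.27  0.36  1.66 -0.5   1.35 -1.05]
```

View pics/side_uc.png

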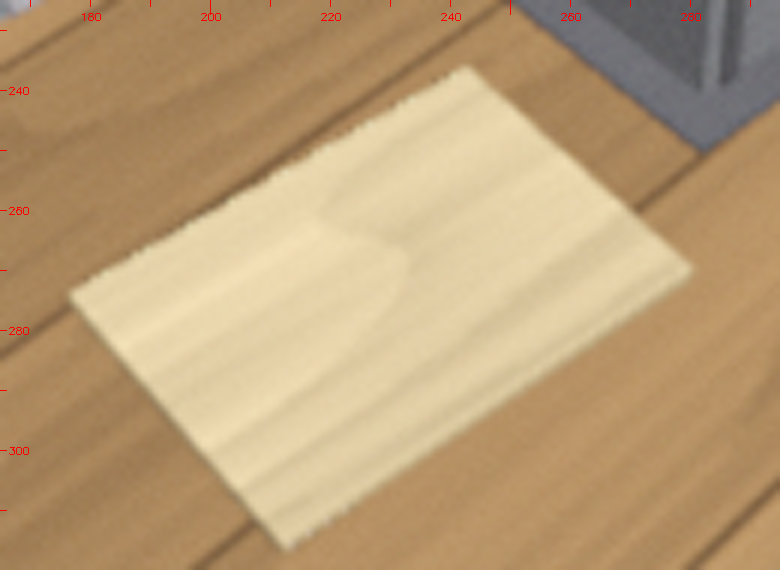

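View pics/wrist_v.png

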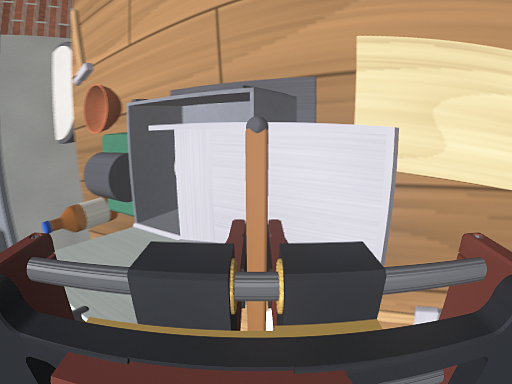

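View pics/scene_sc.png

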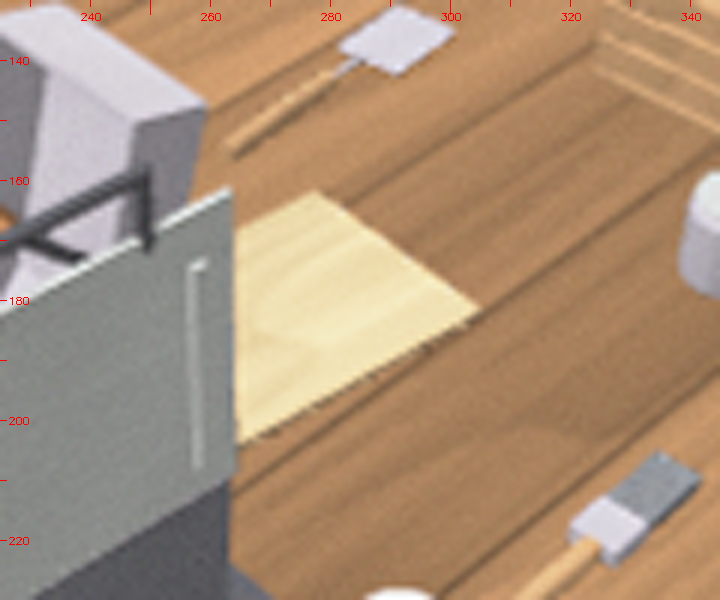

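```bash
cat > bf.py <<'E'
from ik import *
ct=ctrl_(); cd=ct.calibration("side"); cs=ct.calibration("scene")
def projf(V,K,Pt):
    q=Pt@V[:3,:3].T+V[:3,3]; x,y,z=q[:,0],-q[:,1],-q[:,2]; rr=np.hypot(x,y); th=np.arctan2(rr,z)
    return np.c_[K[0,0]*th*x/rr+K[0,2],K[1,1]*th*y/rr+K[1,2]]
Kw=ct.calibration("wrist")["K"]; Vc=np.load("V_wrist_c.npy")
A,B,Cc,D=(-130,95),(-130,-95),(130,-95),(130,95)
def pts(p,cor,z): 
    H=R.from_euler('z',p[2]).as_matrix(); return np.array([[p[0],p[1],0]+H@[c[0],c[1],z] for c in cor])
def res(p,zb):
    r=[]
    zz=10
    r.append(proj(cd,pts(p,[A],10))-[(176.3,274.2)]); r.append(proj(cd,pts(p,[B],zb))-[(213,316.8)])
    r.append(proj(cd,pts(p,[Cc],10))-[(280.5,269.2)]); r.append(proj(cd,pts(p,[D],10))-[(243,236)])
    r.append(proj(cs,pts(p,[A,B],10))-[(305.2,181.3),(278,161.7)])
    r.append(1.0*(projf(Vc,Kw,pts(p,[A,B],10))-[(90+737/4,50+392/4),(90+296/4,50+382/4)]))
    return np.concatenate(r).ravel()
for zb in (10,0):
    s=least_squares(res,[477,152,-1.686],args=(zb,),loss='soft_l1'); print(zb,np.round(s.x,3),s.cost); print(np.round(res(s.x,zb).reshape(-1,2),1).tolist())
E
python3 bf.py
```

```text
10 [478.406 151.286  -1.69 ] 2.8184251039980066
[[-0.3, -0.7], [-1.4, -1.4], [0.2, 0.3], [-0.1, -0.3], [-0.5, -0.2], [-0.9, -0.5], [0.2, -0.2], [-0.8, 0.1]]
0 [478.898 150.923  -1.69 ] 1.9667130430673012
[[-0.3, -0.8], [-1.2, 0.5], [0.2, 0.1], [-0.2, -0.4], [-0.5, -0.1], [-0.9, -0.5], [0.4, -0.1], [-0.6, 0.3]]
```

```bash
python3 -c "
from h import *
crop('pics/wrist_v.png','pics/wrist_vc.png',140,100,410,275,3)
"
```

```text
(no output)
```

View pics/wrist_vc.png

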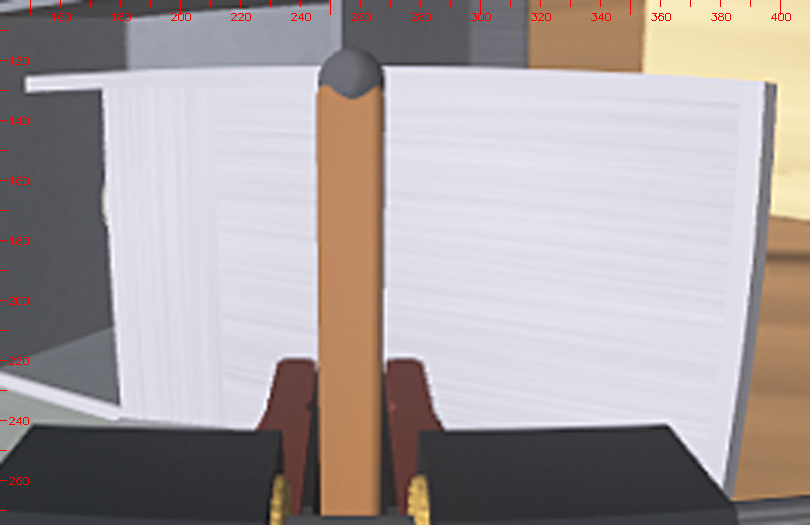

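```bash
cat > tf.py <<'E'
from ik import *
import bf
def fit(tag,o,uv,M,prior=None):
    V=np.load(f"V_wrist_{tag}.npy"); p0=np.array(o["ee_pos"]);R0=R.from_rotvec(o["orientation"]).as_matrix()
    To=tool_in_tray(-1); off=np.array([-50,0,120])+5*To[:,0]; Rt=R0@To.T; T=p0-Rt@off
    def w(p): return np.array([T+Rt@(p[:3]+R.from_rotvec([p[5],p[4],p[3]]).as_matrix()@np.array(m,float)) for m in M])
    f=lambda p: np.r_[(bf.projf(V,bf.Kw,w(p))-uv).ravel(), p/[3,10,3,.03,.02,.02]]
    s=least_squares(f,np.zeros(6)); return s.x,f(s.x),T,Rt
if __name__=="__main__":
    D=[json.loads(l) for l in open("log.jsonl")]; d=[x for x in D if abs(x["t"]-36.88)<.005]
    o=d[-1]; print(o["t"])
    x,r,T,Rt=fit("v",o,[(148.5,126),(148.7,129.5),(395,127.7),(174,130)],[(110,-67.5,55),(110,-62.5,55),(-110,-67.5,55),(110,-62.5,20)])
    print("tray offset in nominal tray frame",np.round(x,3)); print(np.round(r[:8],1))
E
python3 tf.py | tail -4
```

```text
[[-0.3, -0.8], [-1.2, 0.5], [0.2, 0.1], [-0.2, -0.4], [-0.5, -0.1], [-0.9, -0.5], [0.4, -0.1], [-0.6, 0.3]]
36.8833
tray offset in nominal tray frame [ 1.340e-01  2.369e+00 -3.880e-01  2.000e-03  4.000e-03  1.100e-02]
[ 0.1 -0.4  0.   1.2  0.  -0.  -0.1 -0.8]
```

```bash
cat > t5.py <<'E'
from ik import *
o=obs(); q=np.array(o["qpos"]); e=(np.array(o["ee_pos"]),R.from_rotvec(o["orientation"]).as_matrix())
To=tool_in_tray(-1); off=np.array([-50,0,120])+5*To[:,0]-[0,2.4,0]
Rt=trayR(-1.692,0)
import sys
for z,n in ((150,8),(40,8),(11,5)):
    t=(np.array([478.7,151.1,z])+Rt@off, Rt@To); q,er=ikm(t[0],t[1],q); print(np.round(t[0],1),np.round(q,2),er)
    e=rows([t],n,.6,start=e)
E
python3 t5.py
```

```text
[482.1 198.5 265.7] [ 0.58  0.41  1.68 -0.39  1.42 -0.73] 8.102755936595196e-11
[[[-0.66,1.21,2.04,0.004,0.0,0.002,0.6],[-1.31,2.42,4.09,0.008,0.001,0.004,0.6],[-1.97,3.63,6.13,0.012,0.001,0.006,0.6],[-2.63,4.84,8.18,0.016,0.002,0.008,0.6],[-3.28,6.05,10.22,0.02,0.002,0.01,0.6],[-3.94,7.26,12.27,0.024,0.003,0.012,0.6],[-4.59,8.47,14.31,0.028,0.003,0.014,0.6],[-5.25,9.68,16.35,0.032,0.004,0.016,0.6]]]
[482.1 198.5 155.7] [ 0.58  0.55  1.74 -0.42  1.23 -0.65] 5.853610293047119e-12
[[[1.19,0.0,0.69,0.0,0.0,0.0,0.6],[2.38,0.0,1.37,0.0,0.0,0.0,0.6],[3.57,0.0,2.06,0.0,0.0,0.0,0.6],[4.76,0.0,2.75,0.0,0.0,0.0,0.6],[5.95,0.0,3.44,0.0,0.0,0.0,0.6],[7.14,0.0,4.12,0.0,0.0,0.0,0.6],[8.34,0.0,4.81,0.0,0.0,0.0,0.6],[9.53,0.0,5.5,0.0,0.0,0.0,0.6]]]
[482.1 198.5 126.7] [ 0.58  0.6   1.75 -0.42  1.18 -0.63] 4.108514728340523e-12
[[[0.5,0.0,0.29,0.0,0.0,0.0,0.6],[1.0,0.0,0.58,0.0,0.0,0.0,0.6],[1.51,0.0,0.87,0.0,0.0,0.0,0.6],[2.01,0.0,1.16,0.0,0.0,0.0,0.6],[2.51,0.0,1.45,0.0,0.0,0.0,0.6]]]
```

Emit:
servo_tool(
  plan=[
    [[-0.66, 1.2, 2, 0.004, 0, 0.002, 0.6], [-1.3, 2.4, 4.1, 0.008, 0.001, 0.004, 0.6], [-2, 3.6, 6.1, 0.012, 0.001, 0.006, 0.6], [-2.6, 4.8, 8.2, 0.016, 0.002, 0.008, 0.6], [-3.3, 6, 10.2, 0.02, 0.002, 0.01, 0.6], [-3.9, 7.3, 12.3, 0.024, 0.003, 0.012, 0.6], [-4.6, 8.5, 14.3, 0.028, 0.003, 0.014, 0.6], [-5.25, 9.7, 16.35, 0.032, 0.004, 0.016, 0.6]],
  ],
)

```text
t: 37.7
ee_pos: [482.7, 198.1, 267.1]
orientation: [-1.467, 1.659, 0.846]
ft_force: [0.5, 0.3, -2.4]
width: 9.8
```

Emit:
servo_tool(
  plan=[
    [[1.3, 0, 0.75, 0, 0, 0, 0.6], [2.6, 0, 1.5, 0, 0, 0, 0.6], [3.9, 0, 2.25, 0, 0, 0, 0.6], [5.2, 0, 3, 0, 0, 0, 0.6], [6.5, 0, 3.75, 0, 0, 0, 0.6], [7.8, 0, 4.5, 0, 0, 0, 0.6], [8.8, 0, 5.1, 0, 0, 0, 0.6], [9.5, 0, 5.5, 0, 0, 0, 0.6]],
  ],
)

```text
t: 38.37
ee_pos: [483.3, 197.1, 156.0]
orientation: [-1.468, 1.66, 0.846]
ft_force: [0.2, 0.3, -2.1]
width: 9.6
```

```bash
python3 look.py x side,wrist; python3 - <<'E'
from ik import *
o=obs(); e=(np.array(o["ee_pos"]),R.from_rotvec(o["orientation"]).as_matrix())
To=tool_in_tray(-1); off=np.array([-50,0,120])+5*To[:,0]-[0,2.4,0]
Rt=trayR(-1.692,0); print(np.round(R.from_matrix(e[1]@To.T).as_euler('ZYX'),4), e[0])
rows([(np.array([478.7,151.1,11.3])+Rt@off, Rt@To)],6,.6,start=e)
E
```

```text
38.47 [482.8 196.9 155.7] [-1.469  1.662  0.846] [ 0.1 -1.3 -2.6] 9.8 [ 0.58  0.55  1.74 -0.42  1.23 -0.65]
[-1.6946e+00 -1.5000e-03  6.0000e-04] [482.77493963 196.86355392 155.69034727]
[[[0.4,0.02,0.26,-0.0,-0.0,-0.0,0.6],[0.8,0.03,0.53,-0.001,-0.0,-0.0,0.6],[1.2,0.05,0.79,-0.001,-0.001,-0.0,0.6],[1.6,0.06,1.05,-0.002,-0.001,-0.001,0.6],[2.01,0.08,1.31,-0.002,-0.001,-0.001,0.6],[2.41,0.09,1.58,-0.003,-0.001,-0.001,0.6]]]
```

View pics/side_x.png

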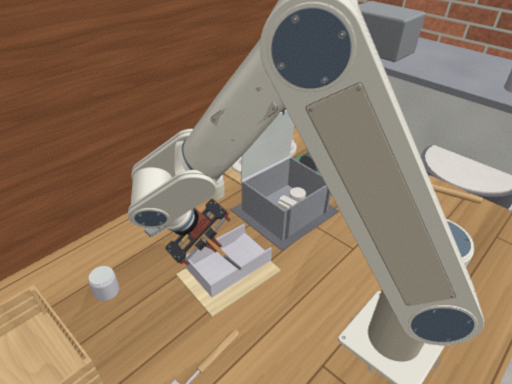

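Emit:
servo_tool(
  plan=[
    [[0.5, 0, 0.35, 0, 0, 0, 0.6], [1, 0, 0.7, -0.001, 0, 0, 0.6], [1.5, 0.1, 1, -0.002, 0, 0, 0.6], [1.9, 0.1, 1.25, -0.002, 0, 0, 0.6], [2.2, 0.1, 1.45, -0.003, 0, 0, 0.6], [2.4, 0.1, 1.55, -0.003, 0, 0, 0.6], [2.4, 0.1, 1.55, -0.003, 0, 0, 0.6], [2.4, 0.1, 1.55, -0.003, 0, 0, 0.6]],
  ],
)

```text
t: 39.13
ee_pos: [482.1, 198.9, 127.6]
orientation: [-1.472, 1.661, 0.848]
ft_force: [-0.5, 0.2, -2.6]
width: 9.6
```

```bash
python3 look.py y side,wrist,scene; python3 -c "
from h import *
crop('pics/side_y.png','pics/side_yc.png',165,225,295,325,6)"
```

```text
39.28 [482.2 198.9 127.9] [-1.472  1.66   0.848] [-0.8  1.3 -3.4] 10.0 [ 0.59  0.6   1.75 -0.42  1.19 -0.63]
```

View pics/side_yc.png

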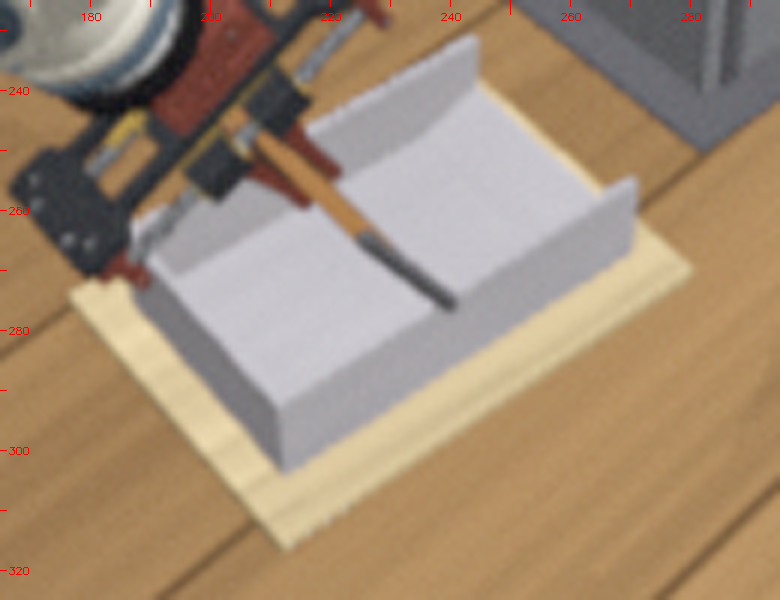

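View pics/wrist_y.png

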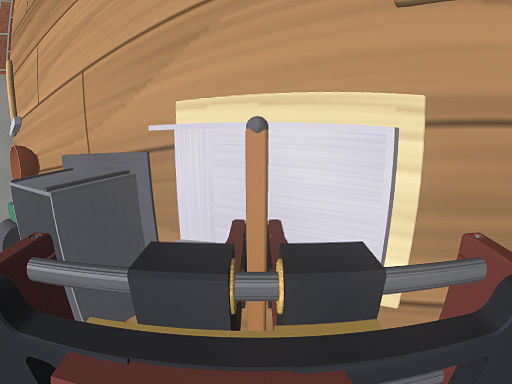

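Emit:
servo_tool(
  plan=[
    [[0.07, 0, 0.04, 0, 0, 0, 0.6], [0.13, 0, 0.08, 0, 0, 0, 0.6], [0.13, 0, 0.08, 0, 0, 0, 0.6], [0.13, 0, 0.08, 0, 0, 0, 0.6]],
  ],
)

```text
t: 39.62
ee_pos: [482.5, 198.9, 126.7]
orientation: [-1.472, 1.66, 0.847]
ft_force: [0.4, -0.6, 4.4]
width: 9.2
```

```bash
python3 -c "
from h import *
for i in range(3):
    o=obs(); print(o['ee_pos'],o['ft_force'],o['moment']); ctrl_().get_image('side')"
```

```text
[482.51850054 198.93596885 126.73796201] [ 0.38863835 -0.56976853  4.42634667] [0.05430126 0.05599127 0.02905219]
[482.52212692 198.95122266 126.71675594] [ 0.99976279 -1.18040166  4.42391247] [0.04438795 0.05623984 0.06288116]
[482.52702454 198.93947071 126.7032478 ] [ 0.73279725 -0.28347988  5.15542699] [ 0.00088014  0.02433781 -0.01654091]
```

Contact with the board. Release and back out along the finger axis.

Emit:
servo_tool(
  plan=[
    [[0, 0, 0, 0, 0, 0, 1.2], [0, 0, 0, 0, 0, 0, 2], [0, 0, 0, 0, 0, 0, 3], [0, 0, 0, 0, 0, 0, 3.5], [-1, 0, 0, 0, 0, 0, 3.5], [-2.5, 0, 0, 0, 0, 0, 3.5], [-4.5, 0, 0, 0, 0, 0, 3.5], [-6.5, 0, 0, 0, 0, 0, 3.5]],
  ],
)

```text
t: 40.43
ee_pos: [485.8, 231.7, 183.3]
orientation: [-1.472, 1.661, 0.848]
ft_force: [0.4, 0.3, 0.2]
width: 34.9
```

Emit:
servo_tool(
  plan=[
    [[-2, 0, 0, 0, 0, 0, 3], [-4, 0, 0, 0, 0, 0, 3], [-6, 0, 0, 0, 0, 0, 3], [-8, 0, 0, 0, 0, 0, 3], [-8, 0, 0, 0, 0, 0, 3], [-8, 0, 0, 0, 0, 0, 3]],
  ],
)

```text
t: 40.93
ee_pos: [491.0, 271.8, 252.3]
orientation: [-1.472, 1.658, 0.848]
ft_force: [-0.2, -0.7, -1.0]
width: 30.2
```

```bash
python3 look.py z side,wrist,scene; python3 -c "
from h import *
crop('pics/side_z.png','pics/side_zc.png',165,225,295,325,6)
crop('pics/wrist_z.png','pics/wrist_zc.png',140,80,440,290,2)"
```

```text
41.08 [490.1 270.2 250.5] [-1.472  1.663  0.849] [-0.  -0.6 -0.3] 29.8 [ 0.67  0.5   1.57 -0.36  1.47 -0.67]
```

View pics/side_zc.png

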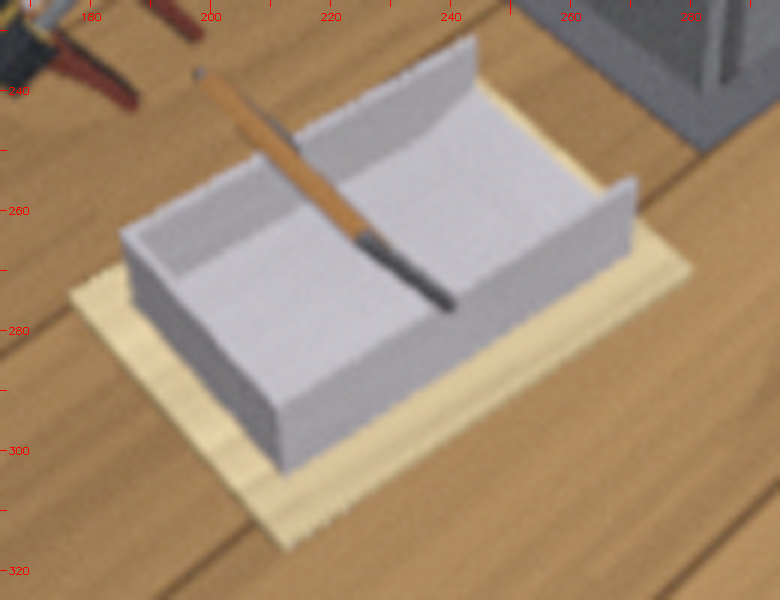

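View pics/wrist_z.png

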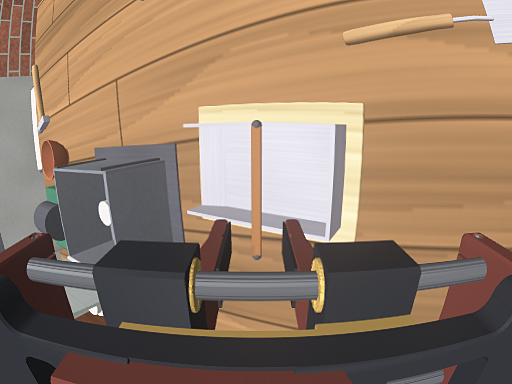

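```bash
python3 - <<'E'
from ik import *
ct=ctrl_(); cd=ct.calibration("side")
b=np.array([478.7,151.1]); H=R.from_euler('z',-1.69).as_matrix()[:2,:2]
f=lambda x,y:(165+x/6,225+y/6)
def lb(c,uv,z,fi=False): return np.round(H.T@(onz(c,uv,z,fi)[:2]-b),1)
for n,uv,z in (("(-110,-67.5)",f(285,472),10),("(-110,67.5)",f(132,302),10),("(110,-67.5)",f(632,252),10),("board -130,-95",f(288,545),10),("board -130,95",f(68,295),10),("board 130,-95",f(693,266),10),("top -110,67.5",f(122,232),65),("top -110,-67.5",f(280,405),65),("top 110,-67.5",f(636,178),65),("top 110,67.5",f(475,36),65)):
    print(n,lb(cd,uv,z))
E
```

```text
(-110,-67.5) [-106.3  -65.2]
(-110,67.5) [-107.9   67.7]
(110,-67.5) [111.3 -67.4]
board -130,-95 [-128.1  -98.9]
board -130,95 [-130.6   92. ]
board 130,-95 [129.7 -94.3]
top -110,67.5 [-108.3   66.3]
top -110,-67.5 [-107.3  -67.8]
top 110,-67.5 [112.2 -66. ]
top 110,67.5 [112.5  65.5]
```

```bash
cat > t6.py <<'E'
from ik import *
o=obs(); q=np.array(o["qpos"]); e=(np.array(o["ee_pos"]),R.from_rotvec(o["orientation"]).as_matrix())
Rb=R.from_rotvec([.065,1.569,-.067]).as_matrix(); Rw=frame([0,0,-1],[1,.6,0])
for t,n in ((((520,120,400),Rw),8),(((600,-120,455),Rb),8),(((637.5,-205.3,455),Rb),4)):
    q,er=ikm(np.array(t[0]),t[1],q); print(np.round(q,2),er, np.degrees(R.from_matrix(e[1].T@t[1]).magnitude()))
    e=rows([t],n,3,start=e)
E
python3 t6.py
```

```text
[ 0.2   0.13  1.64 -0.    1.37 -0.34] 6.340559986394497e-10 59.71788125469786
[[[-0.7,-0.59,-2.51,0.111,-0.061,0.03,3],[-1.4,-1.19,-5.02,0.222,-0.123,0.06,3],[-2.11,-1.78,-7.54,0.333,-0.184,0.089,3],[-2.81,-2.38,-10.05,0.444,-0.245,0.119,3],[-3.51,-2.97,-12.56,0.555,-0.306,0.149,3],[-4.21,-3.57,-15.07,0.666,-0.368,0.179,3],[-4.91,-4.16,-17.59,0.777,-0.429,0.208,3],[-5.62,-4.76,-20.1,0.888,-0.49,0.238,3]]]
[-0.22  0.24  1.4  -0.    1.5  -0.13] 3.4401079517941037e-10 35.77941364347461
[[[-0.69,-3.09,-0.69,0.078,-0.0,-0.0,3],[-1.38,-6.17,-1.37,0.156,-0.0,-0.0,3],[-2.06,-9.26,-2.06,0.234,-0.0,-0.001,3],[-2.75,-12.35,-2.74,0.312,-0.0,-0.001,3],[-3.44,-15.43,-3.43,0.39,-0.0,-0.001,3],[-4.12,-18.52,-4.12,0.468,-0.0,-0.001,3],[-4.81,-21.61,-4.8,0.546,-0.0,-0.001,3],[-5.5,-24.7,-5.49,0.624,-0.0,-0.001,3]]]
[-0.33  0.34  1.26 -0.    1.54 -0.24] 5.3221356210997327e-11 0.0
[[[0.0,-2.05,1.11,0.0,0.0,0.0,3],[0.01,-4.09,2.23,0.0,0.0,0.0,3],[0.01,-6.14,3.34,0.0,0.0,0.0,3],[0.01,-8.19,4.45,0.0,0.0,0.0,3]]]
```

Emit:
servo_tool(
  plan=[
    [[-0.7, -0.6, -2.5, 0.111, -0.061, 0.03, 3], [-1.4, -1.2, -5, 0.222, -0.123, 0.06, 3], [-2.1, -1.8, -7.5, 0.333, -0.184, 0.089, 3], [-2.8, -2.4, -10, 0.444, -0.245, 0.119, 3], [-3.5, -3, -12.6, 0.555, -0.306, 0.149, 3], [-4.2, -3.6, -15.1, 0.666, -0.368, 0.179, 3], [-4.9, -4.2, -17.6, 0.777, -0.429, 0.208, 3], [-5.6, -4.8, -20.1, 0.888, -0.49, 0.238, 3]],
  ],
)

```text
t: 41.75
ee_pos: [520.6, 118.9, 400.7]
orientation: [-0.457, 1.538, 0.439]
ft_force: [0.7, -0.0, 0.0]
width: 30.1
```

Emit:
servo_tool(
  plan=[
    [[-0.7, -3.1, -0.7, 0.078, 0, 0, 3], [-1.4, -6.2, -1.4, 0.156, 0, 0, 3], [-2.1, -9.3, -2.1, 0.234, 0, 0, 3], [-2.8, -12.3, -2.7, 0.312, 0, 0, 3], [-3.4, -15.4, -3.4, 0.39, 0, 0, 3], [-4.1, -18.5, -4.1, 0.468, 0, 0, 3], [-4.8, -21.6, -4.8, 0.546, 0, 0, 3], [-5.5, -24.7, -5.5, 0.624, 0, 0, 3]],
  ],
)

```text
t: 42.42
ee_pos: [609.7, -117.5, 457.8]
orientation: [0.027, 1.582, -0.054]
ft_force: [0.8, 0.3, 0.4]
width: 30.1
```

Emit:
servo_tool(
  plan=[
    [[0, 0, 0, 0, 0, 0, 3], [0, 0, 0, 0, 0, 0, 3], [0, 0, 0, 0, 0, 0, 3]],
  ],
)

```text
t: 42.67
ee_pos: [609.4, -115.5, 457.6]
orientation: [0.024, 1.582, -0.05]
ft_force: [-1.9, -0.3, 0.2]
width: 29.6
```

```bash
python3 look.py A wrist,side; python3 - <<'E'
from h import *
Rb=R.from_rotvec([.065,1.569,-.067]).as_matrix()
rows([((637.5,-205.3,455),Rb)],4,3)
E
```

```text
42.77 [ 609.4 -114.6  458.2] [ 0.023  1.581 -0.049] [-0.2 -0.3 -0.4] 29.8 [-0.2   0.26  1.37 -0.02  1.52 -0.15]
[[[0.11,-2.23,0.81,0.01,-0.003,0.004,3],[0.22,-4.46,1.61,0.019,-0.006,0.008,3],[0.33,-6.69,2.42,0.029,-0.008,0.012,3],[0.44,-8.92,3.22,0.038,-0.011,0.016,3]]]
```

View pics/wrist_A.png

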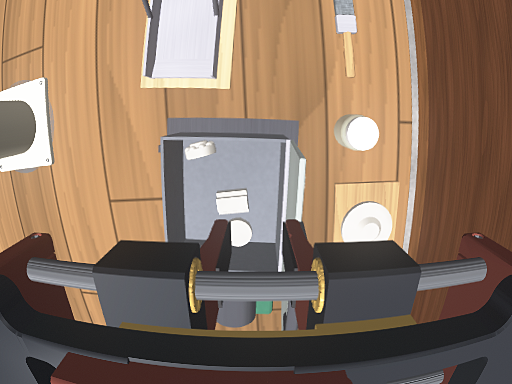

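Emit:
servo_tool(
  plan=[
    [[0.1, -2.2, 0.8, 0.01, -0.003, 0.004, 3], [0.2, -4.5, 1.6, 0.019, -0.006, 0.008, 3], [0.3, -6.7, 2.4, 0.029, -0.008, 0.012, 3], [0.4, -8.9, 3.2, 0.038, -0.011, 0.016, 3], [0.4, -8.9, 3.2, 0.038, -0.011, 0.016, 3], [0.4, -8.9, 3.2, 0.038, -0.011, 0.016, 3], [0.4, -8.9, 3.2, 0.038, -0.011, 0.016, 3]],
  ],
)

```text
t: 43.35
ee_pos: [637.5, -204.7, 456.1]
orientation: [0.065, 1.568, -0.067]
ft_force: [-0.3, -0.0, 0.6]
width: 29.8
```

```bash
python3 look.py B wrist,side,scene; python3 -c "
from h import *
crop('pics/side_B.png','pics/side_Bc.png',210,20,350,160,5)"
```

```text
43.5 [ 637.6 -204.6  456.6] [ 0.064  1.567 -0.067] [1.  0.3 0.3] 30.4 [-0.33  0.34  1.26 -0.    1.54 -0.24]
```

View pics/wrist_B.png

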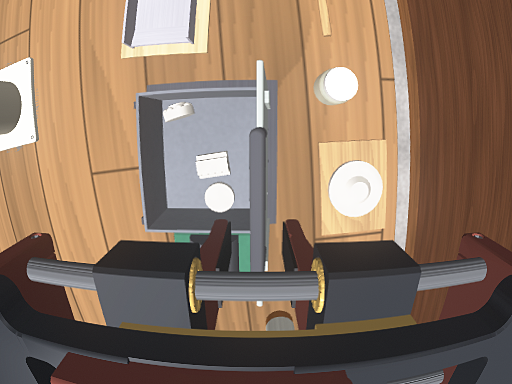

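View pics/side_Bc.png

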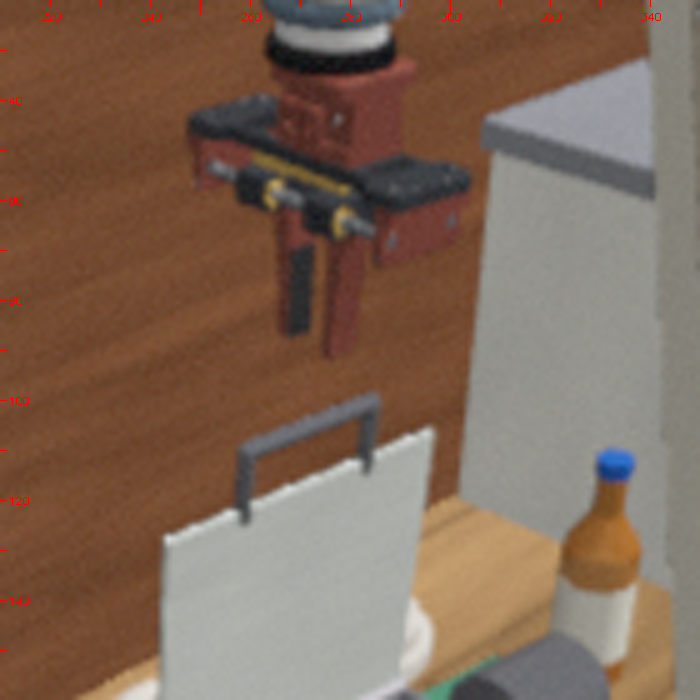

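Emit:
servo_tool(
  plan=[
    [[1.3, 0, 0.05, 0, 0, 0, 3], [2.6, 0, 0.05, 0, 0, 0, 3], [3.9, 0, 0.05, 0, 0, 0, 3], [5.2, 0, 0.05, 0, 0, 0, 3], [6.3, 0, 0.05, 0, 0, 0, 3], [7, 0, 0.05, 0, 0, 0, 3], [7, 0, 0.05, 0, 0, 0, 3], [7, 0, 0.05, 0, 0, 0, 2.2]],
  ],
)

```text
t: 44.17
ee_pos: [638.4, -206.2, 386.0]
orientation: [0.066, 1.568, -0.068]
ft_force: [0.4, 0.4, 0.4]
width: 26.0
```

Emit:
servo_tool(
  plan=[
    [[0, 0, 0, 0, 0, 0, 1.8], [0, 0, 0, 0, 0, 0, 1.4], [0, 0, 0, 0, 0, 0, 0.8], [0, 0, 0, 0, 0, 0, 0.8], [0, 0, 0, 0, 0, 0, 0.8], [0, 0, 0, 0, 0, 0, 0.8]],
  ],
)

```text
t: 44.67
ee_pos: [638.6, -206.3, 387.2]
orientation: [0.065, 1.566, -0.069]
ft_force: [-0.9, -0.6, 4.9]
width: 11.1
```

```bash
python3 look.py C wrist; python3 - <<'E'
from h import *
# fit hinge (x along h, z) from arc bar estimates
D=[json.loads(l) for l in open("log.jsonl")]
h=np.array([np.cos(-.088),np.sin(-.088)])
P=[(401.5,-185.6,168.3),(427.9,-187.8,249.6),(478.6,-192.,317.5),(552.8,-198.2,366.8),(638.3,-205.4,386.)]
S=np.array([[np.dot(p[:2],h),p[2]] for p in P]); 
s=least_squares(lambda v: np.hypot(S[:,0]-v[0],S[:,1]-v[1])-252,[665,130]); print(s.x,s.fun)
s3=least_squares(lambda v: np.hypot(S[:,0]-v[0],S[:,1]-v[1])-v[2],[665,130,252]); print(s3.x,s3.fun)
o=obs(); print(np.dot(o["ee_pos"][:2],h),o["ee_pos"])
E
```

```text
44.72 [ 638.6 -206.3  387.2] [ 0.065  1.566 -0.069] [-0.5 -0.5  5.3] 11.4 [-0.33  0.37  1.36 -0.    1.41 -0.24]
[666.36462836 134.34487912] [ 0.40089993 -0.42983131 -0.23478215  0.37916746 -0.03548573]
[667.4057907  133.20880709 253.37886213] [ 0.20848543 -0.3621821  -0.07280196  0.45267807 -0.22617944]
654.2738454780786 [ 638.61023696 -206.34248959  387.20679658]
```

```bash
python3 - <<'E'
import numpy as np
for a,b,n in ((87.3,68,8),(68,49,8),(49,31,8),(31,14,8),(14,4,8),(4,0.5,8)):
    ra=np.radians(a); print(a,b,[[round(float(25.2*(np.sin(ra)-np.sin(t))),2),0,round(float(25.2*(np.cos(ra)-np.cos(t))),2),0,0,0,.8] for t in np.radians(a+(b-a)*np.arange(1,n+1)/n)])
E
```

```text
87.3 68 [[0.07, 0, -1.06, 0, 0, 0, 0.8], [0.19, 0, -2.11, 0, 0, 0, 0.8], [0.35, 0, -3.16, 0, 0, 0, 0.8], [0.56, 0, -4.2, 0, 0, 0, 0.8], [0.8, 0, -5.23, 0, 0, 0, 0.8], [1.1, 0, -6.25, 0, 0, 0, 0.8], [1.43, 0, -7.26, 0, 0, 0, 0.8], [1.81, 0, -8.25, 0, 0, 0, 0.8]]
68 49 [[0.41, 0, -0.96, 0, 0, 0, 0.8], [0.86, 0, -1.9, 0, 0, 0, 0.8], [1.35, 0, -2.83, 0, 0, 0, 0.8], [1.88, 0, -3.73, 0, 0, 0, 0.8], [2.44, 0, -4.61, 0, 0, 0, 0.8], [3.04, 0, -5.46, 0, 0, 0, 0.8], [3.68, 0, -6.29, 0, 0, 0, 0.8], [4.35, 0, -7.09, 0, 0, 0, 0.8]]
49 31 [[0.66, 0, -0.73, 0, 0, 0, 0.8], [1.36, 0, -1.44, 0, 0, 0, 0.8], [2.08, 0, -2.12, 0, 0, 0, 0.8], [2.82, 0, -2.77, 0, 0, 0, 0.8], [3.59, 0, -3.39, 0, 0, 0, 0.8], [4.38, 0, -3.98, 0, 0, 0, 0.8], [5.2, 0, -4.54, 0, 0, 0, 0.8], [6.04, 0, -5.07, 0, 0, 0, 0.8]]
31 14 [[0.81, 0, -0.47, 0, 0, 0, 0.8], [1.64, 0, -0.9, 0, 0, 0, 0.8], [2.48, 0, -1.31, 0, 0, 0, 0.8], [3.34, 0, -1.68, 0, 0, 0, 0.8], [4.21, 0, -2.02, 0, 0, 0, 0.8], [5.09, 0, -2.33, 0, 0, 0, 0.8], [5.98, 0, -2.61, 0, 0, 0, 0.8], [6.88, 0, -2.85, 0, 0, 0, 0.8]]
14 4 [[0.53, 0, -0.13, 0, 0, 0, 0.8], [1.07, 0, -0.24, 0, 0, 0, 0.8], [1.61, 0, -0.35, 0, 0, 0, 0.8], [2.15, 0, -0.44, 0, 0, 0, 0.8], [2.7, 0, -0.52, 0, 0, 0, 0.8], [3.24, 0, -0.59, 0, 0, 0, 0.8], [3.79, 0, -0.64, 0, 0, 0, 0.8], [4.34, 0, -0.69, 0, 0, 0, 0.8]]
4 0.5 [[0.19, 0, -0.01, 0, 0, 0, 0.8], [0.38, 0, -0.02, 0, 0, 0, 0.8], [0.58, 0, -0.03, 0, 0, 0, 0.8], [0.77, 0, -0.04, 0, 0, 0, 0.8], [0.96, 0, -0.05, 0, 0, 0, 0.8], [1.15, 0, -0.05, 0, 0, 0, 0.8], [1.35, 0, -0.06, 0, 0, 0, 0.8], [1.54, 0, -0.06, 0, 0, 0, 0.8]]
```

Emit:
servo_tool(
  plan=[
    [[0.07, 0, -1.06, 0, 0, 0, 0.8], [0.19, 0, -2.11, 0, 0, 0, 0.8], [0.35, 0, -3.16, 0, 0, 0, 0.8], [0.56, 0, -4.2, 0, 0, 0, 0.8], [0.8, 0, -5.23, 0, 0, 0, 0.8], [1.1, 0, -6.25, 0, 0, 0, 0.8], [1.43, 0, -7.26, 0, 0, 0, 0.8], [1.81, 0, -8.25, 0, 0, 0, 0.8]],
  ],
)

```text
t: 45.38
ee_pos: [556.9, -199.3, 368.7]
orientation: [0.065, 1.564, -0.069]
ft_force: [2.0, -0.4, 2.4]
width: 10.9
```

Emit:
servo_tool(
  plan=[
    [[0.41, 0, -0.96, 0, 0, 0, 0.8], [0.86, 0, -1.9, 0, 0, 0, 0.8], [1.35, 0, -2.83, 0, 0, 0, 0.8], [1.88, 0, -3.73, 0, 0, 0, 0.8], [2.44, 0, -4.61, 0, 0, 0, 0.8], [3.04, 0, -5.46, 0, 0, 0, 0.8], [3.68, 0, -6.29, 0, 0, 0, 0.8], [4.35, 0, -7.09, 0, 0, 0, 0.8]],
  ],
)

```text
t: 46.05
ee_pos: [485.0, -193.1, 323.7]
orientation: [0.066, 1.567, -0.068]
ft_force: [2.1, 1.4, 1.3]
width: 11.1
```

Emit:
servo_tool(
  plan=[
    [[0.66, 0, -0.73, 0, 0, 0, 0.8], [1.36, 0, -1.44, 0, 0, 0, 0.8], [2.08, 0, -2.12, 0, 0, 0, 0.8], [2.82, 0, -2.77, 0, 0, 0, 0.8], [3.59, 0, -3.39, 0, 0, 0, 0.8], [4.38, 0, -3.98, 0, 0, 0, 0.8], [5.2, 0, -4.54, 0, 0, 0, 0.8], [6.04, 0, -5.07, 0, 0, 0, 0.8]],
  ],
)

```text
t: 46.72
ee_pos: [434.6, -188.9, 263.0]
orientation: [0.066, 1.568, -0.068]
ft_force: [3.0, 2.4, -0.2]
width: 11.0
```

Emit:
servo_tool(
  plan=[
    [[0.81, 0, -0.47, 0, 0, 0, 0.8], [1.64, 0, -0.9, 0, 0, 0, 0.8], [2.48, 0, -1.31, 0, 0, 0, 0.8], [3.34, 0, -1.68, 0, 0, 0, 0.8], [4.21, 0, -2.02, 0, 0, 0, 0.8], [5.09, 0, -2.33, 0, 0, 0, 0.8], [5.9, 0, -2.6, 0, 0, 0, 0.8], [6.5, 0, -2.75, 0, 0, 0, 0.8]],
  ],
)

```text
t: 47.38
ee_pos: [407.3, -186.7, 197.6]
orientation: [0.066, 1.569, -0.068]
ft_force: [-1.1, 4.2, 1.6]
width: 11.1
```

```bash
python3 look.py D side; python3 - <<'E'
from h import *
o=obs(); h=np.array([np.cos(-.088),np.sin(-.088)]); a=np.dot(o["ee_pos"][:2],h)
print(np.degrees(np.arctan2(o["ee_pos"][2]-134.3,666.4-a)),np.hypot(o["ee_pos"][2]-134.3,666.4-a))
E
```

```text
47.43 [ 407.1 -186.7  196.9] [ 0.066  1.569 -0.068] [ 2.9  1.7 -5.7] 11.1 [-0.46  0.22  2.04 -0.    0.88 -0.37]
14.36735306051272 252.34072124050695
```

Now slowly for the last 14°.

Emit:
servo_tool(
  plan=[
    [[0.5, 0, -0.1, 0, 0, 0, 0.8], [1, 0, -0.22, 0, 0, 0, 0.8], [1.5, 0, -0.32, 0, 0, 0, 0.8], [2, 0, -0.42, 0, 0, 0, 0.8], [2.5, 0, -0.5, 0, 0, 0, 0.8], [3, 0, -0.57, 0, 0, 0, 0.8], [3.5, 0, -0.62, 0, 0, 0, 0.8], [3.9, 0, -0.65, 0, 0, 0, 0.8]],
  ],
)

```text
t: 48.1
ee_pos: [400.1, -186.1, 158.9]
orientation: [0.066, 1.571, -0.068]
ft_force: [-4.8, 3.1, 2.6]
width: 11.1
```

Emit:
servo_tool(
  plan=[
    [[0.2, 0, -0.01, 0, 0, 0, 0.8], [0.4, 0, -0.03, 0, 0, 0, 0.8], [0.6, 0, -0.04, 0, 0, 0, 0.8], [0.8, 0, -0.05, 0, 0, 0, 0.8], [1, 0, -0.06, 0, 0, 0, 0.8], [1.15, 0, -0.07, 0, 0, 0, 0.8], [1.3, 0, -0.07, 0, 0, 0, 0.8], [1.4, 0, -0.08, 0, 0, 0, 0.8]],
  ],
)

```text
t: 48.77
ee_pos: [398.9, -186.0, 144.9]
orientation: [0.066, 1.572, -0.067]
ft_force: [-6.7, 1.5, 2.8]
width: 11.4
```

```bash
python3 look.py E side; python3 - <<'E'
from h import *
o=obs(); h=np.array([np.cos(-.088),np.sin(-.088)]); a=np.dot(o["ee_pos"][:2],h)
print(np.degrees(np.arctan2(o["ee_pos"][2]-134.3,666.4-a)),np.hypot(o["ee_pos"][2]-134.3,666.4-a),o["ft_force"])
crop('pics/side_E.png','pics/side_Ec.png',220,120,360,240,5)
E
```

```text
48.82 [ 398.9 -186.   144.8] [ 0.066  1.572 -0.067] [-6.4  2.  -0.4] 11.1 [-0.46  0.3   2.09 -0.    0.75 -0.38]
2.3861020768351313 252.9198194082372 [-6.44372992  1.99969824 -0.43724965]
```

View pics/side_Ec.png

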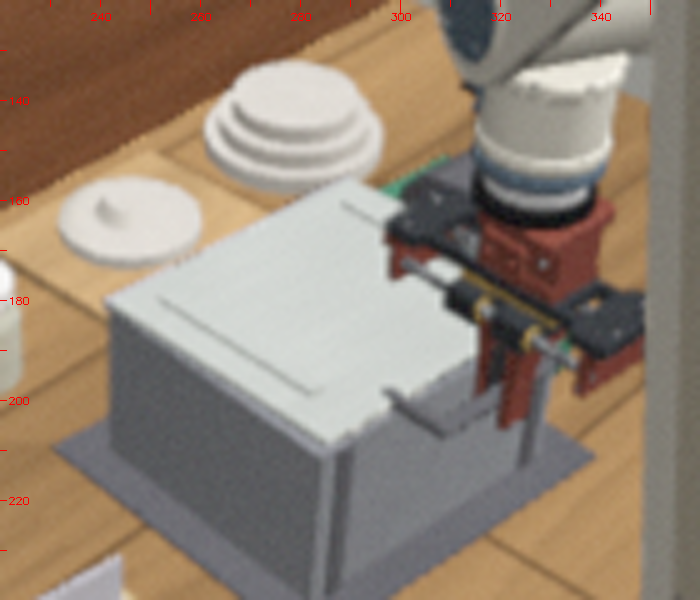

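Emit:
servo_tool(
  plan=[
    [[0.12, 0, 0.02, 0, 0, 0, 0.8], [0.24, 0, 0.04, 0, 0, 0, 0.8], [0.36, 0, 0.06, 0, 0, 0, 0.8], [0.48, 0, 0.08, 0, 0, 0, 0.8], [0.6, 0, 0.08, 0, 0, 0, 0.8], [0.7, 0, 0.08, 0, 0, 0, 0.8]],
  ],
)

```text
t: 49.32
ee_pos: [398.6, -185.9, 137.7]
orientation: [0.066, 1.574, -0.067]
ft_force: [-10.3, 0.2, 1.9]
width: 10.9
```

Emit:
servo_tool(
  plan=[
    [[0.1, 0, 0, 0, 0, 0, 0.8], [0.2, 0, 0, 0, 0, 0, 0.8], [0.3, 0, 0, 0, 0, 0, 0.8], [0.3, 0, 0, 0, 0, 0, 0.8]],
  ],
)

```text
t: 49.65
ee_pos: [398.5, -185.9, 134.5]
orientation: [0.066, 1.574, -0.067]
ft_force: [-9.4, -0.5, -1.0]
width: 10.8
```

Emit:
servo_tool(
  plan=[
    [[0.1, 0, -0.1, 0, 0, 0, 0.8], [0.2, 0, -0.15, 0, 0, 0, 0.8], [0.3, 0, -0.15, 0, 0, 0, 0.8], [0.3, 0, -0.15, 0, 0, 0, 0.8]],
  ],
)

```text
t: 49.98
ee_pos: [398.5, -185.9, 132.4]
orientation: [0.066, 1.571, -0.067]
ft_force: [-6.0, 3.8, 5.5]
width: 11.2
```

Emit:
servo_tool(
  plan=[
    [[0.1, 0, 0, 0, 0, 0, 0.8], [0.2, 0, 0, 0, 0, 0, 0.8], [0.2, 0, 0, 0, 0, 0, 0.8]],
  ],
)

```text
t: 50.23
ee_pos: [398.5, -186.1, 131.8]
orientation: [0.065, 1.571, -0.068]
ft_force: [-13.0, 5.3, 28.0]
width: 11.2
```

Emit:
servo_tool(
  plan=[
    [[-0.1, 0, 0, 0, 0, 0, 0.8], [-0.2, 0, 0, 0, 0, 0, 0.8], [-0.2, 0, 0, 0, 0, 0, 1.5], [-0.2, 0, 0, 0, 0, 0, 2.5], [-0.2, 0, 0, 0, 0, 0, 3], [-0.2, 0, 0, 0, 0, 0, 3]],
  ],
)

```text
t: 50.73
ee_pos: [401.0, -186.8, 132.9]
orientation: [0.065, 1.566, -0.069]
ft_force: [0.0, 1.1, 0.2]
width: 29.3
```

Emit:
servo_tool(
  plan=[
    [[-0.5, 0, 0, 0, 0, 0, 3], [-1.5, 0, 0, 0, 0, 0, 3], [-3, 0, 0, 0, 0, 0, 3], [-5, 0, 0, 0, 0, 0, 3], [-8, 0, 0, 0, 0, 0, 3], [-11, 0, 0, 0, 0, 0, 3], [-14, 0, 0, 0, 0, 0, 3], [-17, 0, 0, 0, 0, 0, 3]],
  ],
)

```text
t: 51.4
ee_pos: [399.7, -185.9, 305.3]
orientation: [0.065, 1.566, -0.069]
ft_force: [1.1, 0.0, 0.3]
width: 30.4
```

Emit:
servo_tool(
  plan=[
    [[-1, -1, -0.5, 0, 0, 0, 3], [-2, -2, -1, 0, 0, 0, 3], [-3, -3, -1, 0, 0, 0, 3], [-3, -3, -1, 0, 0, 0, 3], [-3, -3, -1, 0, 0, 0, 3], [-3, -3, -1, 0, 0, 0, 3]],
  ],
)

```text
t: 51.9
ee_pos: [387.1, -214.7, 332.3]
orientation: [0.066, 1.568, -0.068]
ft_force: [0.2, -0.1, -0.5]
width: 30.1
```

```bash
python3 look.py F wrist,side,scene; python3 -c "
from h import *
crop('pics/side_F.png','pics/side_Fc.png',150,120,350,330,3)
crop('pics/wrist_F.png','pics/wrist_Fc.png',220,0,512,260,2)"
```

```text
52.05 [ 387.1 -214.4  331.9] [ 0.066  1.569 -0.067] [-0.2 -0.1 -0.2] 30.1 [-0.53  0.03  1.91 -0.    1.2  -0.45]
```

View pics/side_Fc.png

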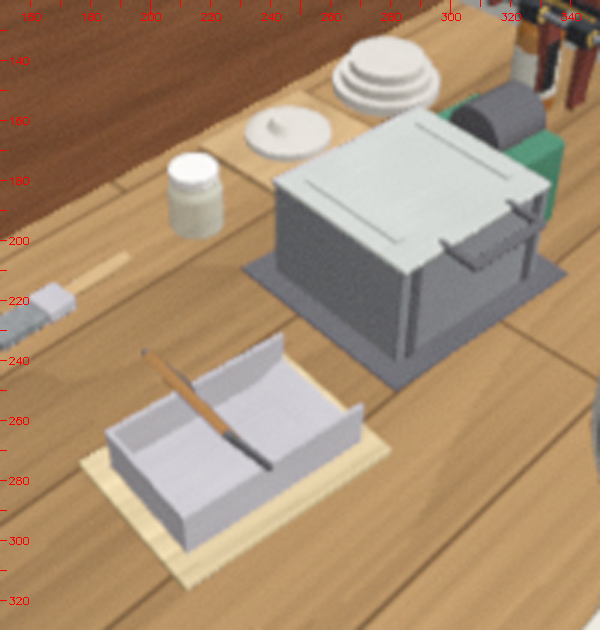

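View pics/wrist_F.png

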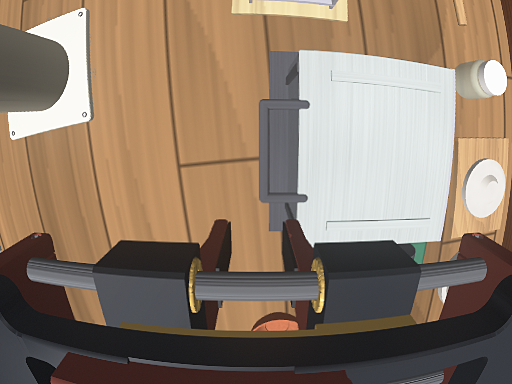

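View pics/scene_F.png

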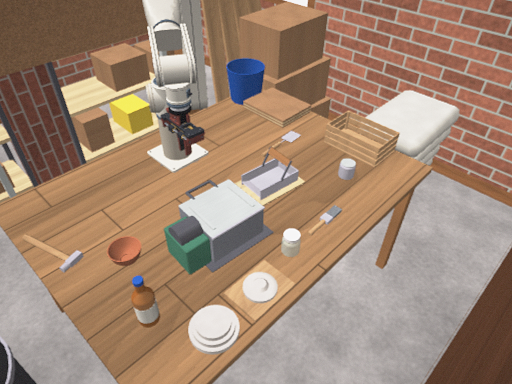

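```bash
python3 -c "
from workcell import ctrl
print(ctrl.close_job())"
```

```text
the job is handed in; nothing more can be done
None
```

The three pieces on the bench, two rosettes and one offcut, are in the hopper. The tray is back on its board, the cover is closed, and I handed the job in at about 52 s.

- **Sequence:** I swung the cover up to about 87° and put all three pieces in the tray. I then carried the tray over, tipped everything over the lip in one pour at about 78°, and set the empty tray back. Last, I lowered the cover by its bar, slowly at the end.
- **Hopper:** from above, all three pieces were inside before I closed the cover; one rosette stands on edge against the wall.
- **Tray:** it is empty and upright. By the side camera it sits square and about 2 mm from the board's centre along its length, which is as fine as the calibration allows.
- **Cover:** it looks fully closed in the last pictures. The bar stopped with about 28 N on the wrist, and I backed off before letting go.
- **Rest of the bench:** in the last pictures the other objects look as they did at the start and no loose piece remains. I did not measure how far they might have shifted. The arm was clear of everything when I handed in.

My first estimate of the tray's angle differed by about 2° from a later view, and I used the later one. No check failed.

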